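# Refill the wax heater

## Task

Refill the wax heater: first, with its lid still shut, turn its dial back until the pointer reads zero, then lever the lid open with the spatula's blade, pour the wax chunks from the cup into the well and put in the wax bars from the table too. Lay the spatula back on its rest, stand the empty cup back on its tile and shut the lid fully, with the dial still on zero and the jar, the plaster cast and the bowl left alone.

Things in the scene. Friction and masses are not known exactly. Their poses are not given: they have to be found in the camera images.
- heater: White enamelled wax heater, fixed. Origin on the table under the well's centre; z up, +x to its hinge side, front (-x) to the robot. Well: open box, outer 120 (x) x 170 (y), rim z 90, walls 6, floor 8 thick (mm). Ledge before it: x -95 to -60, y -85 to 85, top z 78. Control deck at its right with the dial: y -190 to -85, x -60 to 60, top z 55.
- well (a point): centre of the well's inner floor, 8 mm above the table; axes as the heater
- lid (a joint): angle of the heater's steel lid, rad: 0 shut flat on the rim, 1.62 open just past vertical (stop). Its friction hinge holds it at any angle; moving it takes about 2 N at the lip. The lid weighs 120 g and has no handle.
- lid_hinge (a point): middle of the hinge line (parallel to the heater's y), on the lid's underside at its rear edge: heater frame x 60, y 0, z 90.5 mm. The frame turns with the lid; parallel to the heater's when shut.
- lid_lip (a point): middle of the lid's front edge, on its underside, 142 mm from the hinge line. The lid is a plate 142 x 166 mm, 8 mm thick. Shut, its front edge overhangs the well's front wall by 22 mm above the ledge, leaving a slot 12.5 mm high (heater z 78 to 90.5) and 22 mm deep, open to the front: too tight for fingers, right for the spatula's blade.
- dial (a joint): angle of the heat dial, rad: 0 when its white pointer line points at the long thick black mark (zero, towards the heater's front, -x); positive is turned clockwise seen from above. Turns from -2.9 to 2.9 with light friction (0.04 N m); no detent or stop at zero. Thin marks every 30 degrees.
- dial_grip (a point): on the dial's vertical axis at gripping height, 86 mm above the table (heater x 0, y -137). The dial is a black grip bar 50 mm long, 16 mm thick, 64 to 96 mm above the table, over a disc 52 mm wide; the frame's -x points along the bar to the pointer end and turns with the dial.
- rest: Fixed aluminium tool rest: base plate 150 x 70 x 6 mm, two saddles across it at x = +47 and -47 mm (10 mm thick), seats 30 mm above the table, 48 mm wide between end lips that rise 12 mm above the seats. Origin on the table under its centre; x along the tool.
- spatula: Wax spatula 190 mm long, 80 g, on the rest. Origin under the middle of the wooden handle (110 long, 16 wide, 22 high, mm); x towards the flat steel blade (x 55 to 135 mm, 24 wide, 3 thick, at mid height z 11). Centre of mass about x 22. At the start its origin is 30 mm above the table over the rest's origin, x along the rest's x.
- tile: Fixed round white tile, 110 mm across, 6 mm thick, the cup's place; origin under its centre
- cup: Steel cup, 140 g, open top: 70 mm high, 76 mm wide at the foot, 88 at the rim, wall 3, floor 5 thick. A straight black handle sticks out level from its side towards the cup's -x: bar 14 wide, 18 high, from x -40 to -130 mm, mid height z 55 mm. Origin at the centre of the underside. Stands on the tile with the wax chunks in it, handle towards the robot.
- cup_rim (a point): centre of the cup's mouth, 70 mm above its underside
- chunk0: wax chunk, rounded 22 mm cube, 12 g; in the cup at the start; origin at the centre of its underside as built (turns with it).
- chunk1: wax chunk, rounded 22 mm cube, 12 g; in the cup at the start; origin at the centre of its underside as built (turns with it).
- chunk2: wax chunk, rounded 22 mm cube, 12 g; in the cup at the start; origin at the centre of its underside as built (turns with it).
- chunk3: wax chunk, rounded 22 mm cube, 12 g; in the cup at the start; origin at the centre of its underside as built (turns with it).
- chunk4: wax chunk, rounded 22 mm cube, 12 g; in the cup at the start; origin at the centre of its underside as built (turns with it).
- chunk5: wax chunk, rounded 22 mm cube, 12 g; in the cup at the start; origin at the centre of its underside as built (turns with it).
- bar0: wax bar 65 (x) x 30 (y) x 22 mm high, 40 g, lying on the table in front of the heater; origin at the centre of its underside. 1 to 3 of the three are present.
- bar1: wax bar 65 (x) x 30 (y) x 22 mm high, 40 g, lying on the table in front of the heater; origin at the centre of its underside. 1 to 3 of the three are present.
- bar2: wax bar 65 (x) x 30 (y) x 22 mm high, 40 g, lying on the table in front of the heater; origin at the centre of its underside. 1 to 3 of the three are present.
- jar: white jar with red cap, 90 mm wide, 110 mm high, a bystander
- cast: cream plaster dental cast, 75 x 70 x 42 mm, a bystander
- bowl: blue mixing bowl, 120 mm wide, 55 mm high, a bystander
Not all that is in view belongs to the job. There is more than one size of the rest; the job needs the middle-sized.

How it is judged:
By the outcome, as a careful person would: the job done as asked, in the order asked, and still so for the second after the job is handed in, with the robot touching nothing.
Of bar0, bar1, bar2 only 1 to 3 are there at a start; the rules pass over those that are not, and their reading is None.
At some moment in a run one of bar0, bar1, bar2 may be knocked a few centimetres aside while the robot is not near it.
It also fails if it takes over 210 s, if anything falls off the work surface, if the arm or the gripper's body presses on something with over 40 N, if the wrist force passes 120 N, or if a joint passes its speed limit or range.

## Robot

A 6-joint arm with a two-finger parallel gripper is mounted at the origin on the work surface. World frame = base frame: x ahead of the robot, y to its left, z up, the work surface at z = 0. Lengths are in m, angles in rad, forces in N, time in s.
With the tool pointing down it reaches from about 0.35 to 0.975 m from the base axis. Payload 17.4 kg.
Tool frame: the origin (TCP) lies at the very end of the fingers, on their centre line; the grasp point (between the pads) lies 19 mm behind it; x points along the fingers, z is the direction in which the jaws open and shut, and the axes are right-handed (so a half turn about x gives the same grasp; the last joint's range is limited). The gripper opens to 85 mm and grips with 20 to 120 N. Pads are 22 mm wide; open, the fingers measure 114 mm over their backs; the gripper's body (76 mm by 85 mm) begins 54 mm behind the grasp point. The pads swing forward as they close: fully open they stand 13 mm farther back than shut.
Start: joints at [1.139, 0.116, 1.442, -0, 1.584, -0.038], TCP at [0.259, 0.623, 0.193] pointing down, gripper open.
Joint ranges: [-2.83, 2.83], [-0.83, 2.19], [0.07, 2.5], [-1.14, 4.28], [0.01, 3], [-2.97, 2.97]. Speed limits (rad/s): [1.89, 1.89, 2.22, 3.14, 3.14, 3.14].

## Interface

Orientations are given as a unit quaternion [x, y, z, w].
In Python, from rig import bot, cams, ticket gives the robot as it stands. The module is installed in compiled form; this text tells all that it offers.
- The arm moves only by the tool drive_tool, never from a script. Its argument "moves" is a list of rows, each a list of 2 entries, a list of its own where there are three numbers: the shift along the tool's x, y, z in cm, then the turn, a rotation vector about the tool's x, y, z in rad. In form: [[[tx, ty, tz], [ax, ay, az]], ...]. A call has 1 to 8 rows; each row shifts and turns the commanded pose from where the row before left it, along the tool's axes as they then stand; what a row does not reach is not made up. A row lasts 1/8 s, in which the tool goes at most 62.5 mm and 10.7 degrees, less where a joint would pass 70% of its speed; a pose out of reach is approached as far as the arm can. A call with a gripper value outside its range is refused whole. "gripper" is the closure, from 0 (fully open) to 1 (shut), set as the call begins (left out, the last holds). The fingers move at their own pace and stop on an object; "grip_force" is the grip in N (left out, the last holds). Time passes only in rows, so rows that do not move let the fingers close. It gives the time, the measured TCP pose, the force and the opening at its end, in the units of the state.
- bot.observe(): the state, without advancing time (a new reading comes with each control period).
- cams.camera(name): name is "scene" or "top" or "wrist"; returns (picture, depth): 480x640x3 uint8, red, green, blue; 480x640 float32, m along the optical axis (not along the pixel's ray), 0 where there is no reading.
- cams.camera_params(name): a dict with "vertical_fov" (degrees; the focal length in pixels is half the picture's height over the tangent of half this angle, whatever the lens; pixels are square), "cx", "cy" (the principal point, pixels), "view" (4x4, takes a point from world to camera coordinates); the wrist camera has in their place "tool_from_camera" (4x4, takes a point from camera to tool coordinates, whose origin is the TCP and whose axes are the tool frame's). Camera axes: x right, y up, looking along -z (the intrinsics and any distortion apply to the point x, -y, -z); pixel columns grow to the right and rows downward; lengths in m; the calibration is good to about 2 mm. A picture is of the moment at which its call begins: read the wrist's pose just before it. camera_params takes no time and is no camera call.
- ticket.hand_in(): hands the job in, once; it reports no verdict.
The state is a dict: "time_s": time; "joints": joint angles; "dq": joint speeds; "tau": joint torques, N m; "eef_pos": TCP position; "eef_rot": TCP orientation; "contact_force": force on the tool from outside, world axes, zero at the start; "wrist_torque": the same for the moment, N m; "width": finger opening in m.
Only numpy, scipy, OpenCV 4.12 (cv2) and the standard library are available. Lean on these libraries where they do the work, as an engineer would, in place of code of your own. Each camera call takes 0.05 s, during which the arm holds its last target.

## Working session

There is one attempt and no reset: what is moved stays moved. The work goes in short steps, Python scripts to look and compute and a tool call to move; the robot and the scene stay as the last step left them, time stands still between calls to the robot, and variables do not carry over. Pictures are saved under pics/ and viewed, and the job is handed in when it is done.

Besides the shell and the picture viewer there is one more tool, called after "Call:" as name(argument=value, ...) on one line, values as JSON. drive_tool: Moves the arm, as the interface text tells. Its arguments: {"type":"object","properties":{"moves":{"type":"array"},"gripper":{"type":"number"},"grip_force":{"type":"number"}},"required":["moves"]}

```bash
mkdir -p pics; ls; python3 - <<'E'
from rig import bot,cams,ticket
import cv2
print(bot.observe())
for n in("scene","top","wrist"):
    p=cams.camera_params(n);print(n,p)
    im,d=cams.camera(n);cv2.imwrite(f"pics/{n}0.png",im[:,:,::-1])
E
```

```text
pics
{'time_s': 0.0, 'joints': array([ 1.13917665e+00,  1.16505903e-01,  1.44226255e+00,  1.45508365e-05,
        1.58399691e+00, -3.78125415e-02]), 'dq': array([ 0.00140568,  0.0023081 , -0.00076059, -0.000376  , -0.0019087 ,
        0.00059197]), 'tau': array([ 2.60318557e-03, -7.31978202e+01, -6.32484984e+01,  1.28975526e-04,
        6.14836652e-03, -7.48040725e-05]), 'eef_pos': array([0.25891666, 0.6231163 , 0.19185046]), 'eef_rot': array([-0.39273424,  0.58851123,  0.3923091 ,  0.58779921]), 'contact_force': array([ 0.51890273, -0.16170234, -0.1753657 ]), 'wrist_torque': array([ 0.02479212, -0.02187024, -0.02706539]), 'width': 0.08549912931506388}
scene {'vertical_fov': 48.08956828011203, 'cx': 327.4607708817729, 'cy': 238.26418115462042, 'view': array([[ 0.39438945,  0.91870632,  0.02087242, -0.21541095],
       [-0.53275358,  0.21007975,  0.81978053,  0.21595035],
       [ 0.74875268, -0.33443265,  0.57229732, -1.84311237],
       [ 0.        ,  0.        ,  0.        ,  1.        ]])}
top {'vertical_fov': 43.96219788032447, 'cx': 319.2648812020541, 'cy': 236.9884243101859, 'view': array([[ 9.44623932e-03, -9.99925773e-01,  7.69524479e-03,
        -5.51009780e-04],
       [ 9.98716192e-01,  9.81725581e-03,  4.96949679e-02,
        -4.98818024e-01],
       [-4.97668254e-02,  7.21593501e-03,  9.98734796e-01,
        -1.57823115e+00],
       [ 0.00000000e+00,  0.00000000e+00,  0.00000000e+00,
         1.00000000e+00]])}
wrist {'vertical_fov': 66.38177484361302, 'cx': 320.1708801241594, 'cy': 240.823360955923, 'tool_from_camera': array([[-3.85679948e-04,  2.79345432e-01, -9.60190596e-01,
        -1.81543074e-01],
       [-7.40523731e-04,  9.60190324e-01,  2.79345651e-01,
         7.10348109e-02],
       [ 9.99999651e-01,  8.18781938e-04, -1.63464233e-04,
         3.44586494e-04],
       [ 0.00000000e+00,  0.00000000e+00,  0.00000000e+00,
         1.00000000e+00]])}
```

View pics/top0.png

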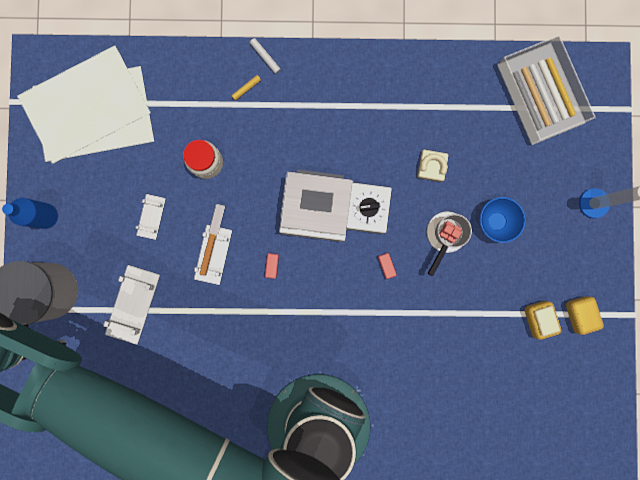

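View pics/scene0.png

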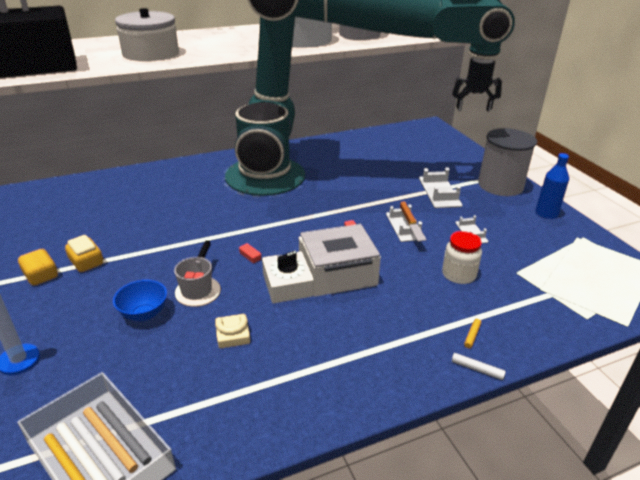

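View pics/wrist0.png

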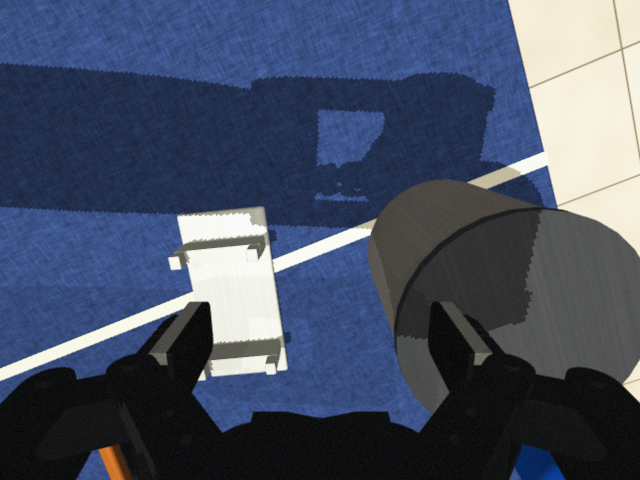

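```bash
cat > h.py <<'E'
import numpy as np,cv2
from rig import bot,cams,ticket
from scipy.spatial.transform import Rotation as R
def K(n):
    p=cams.camera_params(n);f=240/np.tan(np.radians(p["vertical_fov"])/2);return f,p["cx"],p["cy"],p
def shot(n,name=None,crop=None,s=1):
    st=bot.observe();im,d=cams.camera(n)
    if name:
        o=im[:,:,::-1]
        if crop: x0,y0,x1,y1=crop;o=o[y0:y1,x0:x1]
        if s!=1:o=cv2.resize(o,None,fx=s,fy=s,interpolation=cv2.INTER_CUBIC)
        cv2.imwrite(f"pics/{name}.png",o)
    return st,im,d
def cam2world(n,st=None):
    f,cx,cy,p=K(n)
    if n!="wrist": return np.linalg.inv(p["view"])
    T=np.eye(4);T[:3,:3]=R.from_quat(st["eef_rot"]).as_matrix();T[:3,3]=st["eef_pos"]
    return T@p["tool_from_camera"]
def cloud(n,d,st=None):
    f,cx,cy,p=K(n);v,u=np.mgrid[0:480,0:640]
    c=np.stack([(u-cx)/f*d,-(v-cy)/f*d,-d,np.ones_like(d)],-1)
    w=(c@cam2world(n,st).T)[...,:3];w[d<=0]=np.nan;return w
def ray(n,u,v,z,st=None):
    f,cx,cy,p=K(n);M=cam2world(n,st);dr=M[:3,:3]@np.array([(u-cx)/f,-(v-cy)/f,-1]);o=M[:3,3]
    return o+dr*(z-o[2])/dr[2]
def proj(n,P,st=None):
    f,cx,cy,p=K(n);c=np.linalg.inv(cam2world(n,st))@np.append(P,1)
    return cx+f*c[0]/-c[2],cy-f*c[1]/-c[2]
E
python3 - <<'E'
from h import *
st,im,d=shot("top","top1",(170,120,490,300),2.5)
W=cloud("top",d)
np.save("top.npy",W);cv2.imwrite("top.png",im[:,:,::-1])
def blob(name,mask,box):
    x0,y0,x1,y1=box;m=np.zeros((480,640),np.uint8);m[y0:y1,x0:x1]=mask[y0:y1,x0:x1]
    n,l,s,c=cv2.connectedComponentsWithStats(m)
    for i in range(1,n):
        if s[i,4]>30:
            P=W[l==i];P=P[~np.isnan(P[:,0])]
            r=cv2.minAreaRect((P[:,:2]*1000).astype(np.float32))
            print(name,s[i],np.nanmedian(P,0).round(4),P[:,2].max().round(4),r)
h,s,v=cv2.split(cv2.cvtColor(im,cv2.COLOR_RGB2HSV))
red=(((h<8)|(h>172))&(s>90)&(v>100)).astype(np.uint8)
blob("red",red,(170,120,490,300))
Z=W[...,2]
blob("z>.02",(Z>.012).astype(np.uint8),(120,120,540,300))
blob("heat",((Z>.085)&(Z<.12)).astype(np.uint8),(270,150,400,260))
blob("deck",((Z>.05)&(Z<.06)).astype(np.uint8),(270,150,400,260))
E
```

```text
red [184 140  31  31 753] [0.6983 0.3117 0.1105] 0.1193 ((696.9257202148438, 315.8639831542969), (77.21515655517578, 85.7169418334961), 33.99867630004883)
red [440 221  22  22 281] [ 0.5134 -0.3411  0.0473] 0.0612 ((514.7271118164062, -346.0449523925781), (54.17713928222656, 44.498016357421875), 67.24221801757812)
red [265 253  14  25 278] [0.4226 0.1312 0.0224] 0.0328 ((421.3310546875, 131.68826293945312), (31.678363800048828, 64.63078308105469), 84.26590728759766)
red [378 253  18  26 282] [ 0.4231 -0.1761  0.0224] 0.0328 ((423.9446716308594, -177.33834838867188), (66.14221954345703, 29.26826286315918), 20.49151039123535)
z>.02 [523 120  17  24 253] [ 0.7943 -0.5625  0.032 ] 0.0656 ((789.0862426757812, -564.11865234375), (40.94028091430664, 63.61864471435547), 88.3224868774414)
z>.02 [ 184  139   39   39 1148] [0.6923 0.3026 0.1082] 0.1193 ((697.4413452148438, 307.2808532714844), (84.47586059570312, 88.44485473632812), 44.18810272216797)
z>.02 [418 149  31  32 761] [ 0.6936 -0.2972  0.0286] 0.0502 ((696.297119140625, -298.7310485839844), (71.35550689697266, 77.24491119384766), 79.9
[... 1257 characters left out ...]
86865234, 30.52322006225586), 20.25615882873535)
z>.02 [120 275  35  17 227] [0.3748 0.4795 0.0396] 0.0621 ((372.3285217285156, 481.77215576171875), (85.15997314453125, 23.333723068237305), 72.10977935791016)
heat [ 281  169   72   66 3847] [0.5851 0.0134 0.0989] 0.111 ((587.2883911132812, 12.899154663085938), (170.02581787109375, 152.61801147460938), 83.29154968261719)
heat [360 201  21   9 126] [ 0.5768 -0.1236  0.0957] 0.1042 ((576.5662231445312, -123.67860412597656), (16.37489128112793, 49.86825180053711), 8.099204063415527)
deck [ 347  182   45   50 1274] [ 0.5759 -0.1243  0.0555] 0.06 ((576.8455810546875, -124.84066772460938), (103.2864990234375, 120.32465362548828), 83.38546752929688)
```

View pics/top1.png

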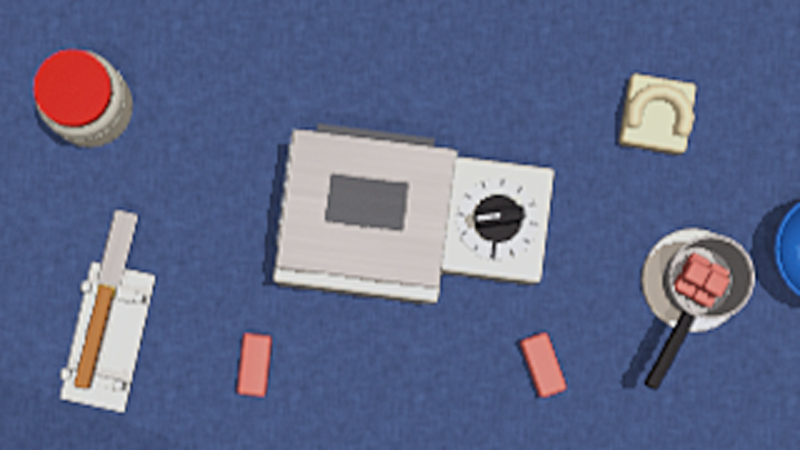

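```bash
cat >> h.py <<'E'
def down(jaw_deg):
    """tool x down, tool z at world angle"""
    a=np.radians(jaw_deg);z=np.array([np.cos(a),np.sin(a),0]);x=np.array([0,0,-1.]);return np.stack([x,np.cross(z,x),z],1)
def delta(P1,R1,P0=None,R0=None,show=True):
    st=bot.observe()
    if P0 is None:P0=st["eef_pos"];R0=R.from_quat(st["eef_rot"]).as_matrix()
    t=R0.T@(np.array(P1)-P0)*100;r=R.from_matrix(R0.T@R1).as_rotvec()
    if show: print("shift cm",t.round(2),"turn",r.round(4),"minrows",max(np.linalg.norm(t)/6.25,np.degrees(np.linalg.norm(r))/10.7).round(2))
    return t,r
HY=np.radians(-6.65);HO=np.array([.5926,.0118,0])
def hw(x,y,z): # heater mm->world m
    c,s=np.cos(HY),np.sin(HY);return HO+np.array([c*x-s*y,s*x+c*y,z])/1000
E
python3 - <<'E'
from h import *
st=bot.observe();M=R.from_quat(st["eef_rot"]).as_matrix();print(M.round(3))
W=np.load("top.npy");Z=W[...,2]
# lid edges / deck
b=W[165:245,275:400].reshape(-1,3)
for nm,lo,hi in(("deck",.052,.058),("lid",.0955,.1015),("ledge",.075,.081)):
    P=b[(b[:,2]>lo)&(b[:,2]<hi)];L=np.array([np.linalg.inv(np.array([[np.cos(HY),-np.sin(HY)],[np.sin(HY),np.cos(HY)]]))@(p[:2]-HO[:2]) for p in P])*1000
    print(nm,len(P),np.median(P[:,2]).round(4),np.percentile(L,[1,50,99],axis=0).round(1).tolist(),cv2.minAreaRect(P[:,:2].astype(np.float32)*1000))
# cup rim fit, tile
b=W[205:265,415:480].reshape(-1,3)
for nm,lo,hi in(("rim",.072,.08),("tile",.004,.009)):
    P=b[(b[:,2]>lo)&(b[:,2]<hi)];print(nm,len(P),cv2.minEnclosingCircle((P[:,:2]*1000).astype(np.float32)),cv2.fitEllipse(cv2.convexHull((P[:,:2]*1000).astype(np.float32))) if len(P)>8 else "")
P=b[(b[:,2]>.055)&(b[:,2]<.074)&(b[:,0]<.46)];print("handle",len(P),cv2.minAreaRect((P[:,:2]*1000).astype(np.float32)))
# spatula handle
b=W[200:285,190:240].reshape(-1,3);P=b[(b[:,2]>.046)&(b[:,2]<.058)];print("sp handle",len(P),P[:,2].mean(),cv2.minAreaRect((P[:,:2]*1000).astype(np.float32)))
P=b[(b[:,2]>.036)&(b[:,2]<.047)];print("blade",len(P),P[:,2].mean(),cv2.minAreaRect((P[:,:2]*1000).astype(np.float32)))
P=b[(b[:,2]>.003)&(b[:,2]<.010)];print("base",len(P),P[:,2].mean(),cv2.minAreaRect((P[:,:2]*1000).astype(np.float32)))
delta(hw(0,-137,160),down(8.1)) ;delta(hw(0,-137,160),down(188.1))
E
```

```text
[[-0.    -0.923  0.384]
 [-0.001  0.384  0.923]
 [-1.     0.    -0.001]]
deck 892 0.0553 [[-59.9, -188.4], [0.2, -135.9], [58.9, -86.6]] ((566.626708984375, -60.12078857421875), (229.51844787597656, 154.771728515625), 83.47765350341797)
lid 2343 0.0986 [[-80.4, -138.6], [-9.1, -1.4], [59.2, 81.7]] ((581.912109375, -24.851654052734375), (242.46591186523438, 150.62521362304688), 83.68122100830078)
ledge 249 0.0778 [[-94.3, -127.8], [-87.2, -6.8], [-6.8, 84.6]] ((526.5989379882812, -20.755279541015625), (84.44483947753906, 253.7334442138672), 13.226607322692871)
rim 137 ((492.7282409667969, -328.5594482421875), 72.50577545166016) ((495.38848876953125, -330.2849426269531), (90.43648529052734, 146.29612731933594), 59.10123825073242)
tile 599 ((509.08636474609375, -337.4693298339844), 114.35719299316406) ((502.88677978515625, -339.3908996582031), (196.93209838867188, 237.68246459960938), 92.9029769897461)
handle 71 ((443.1122741699219, -303.1434020996094), (14.360239028930664, 39.611083984375), 61.45086669921875)
sp handle 335 0.051099558337022837 ((487.84027099609375, 279.5011291503906), (62.52592468261719, 187.91433715820312), 81.74116516113281)
blade 315 0.0425059579176002 ((488.95684814453125, 280.7558898925781), (64.07115173339844, 187.1671905517578), 77.9020004272461)
base 1328 0.005780249949065153 ((483.29071044921875, 285.1490783691406), (226.76681518554688, 132.21737670898438), 1.0703564882278442)
shift cm [  3.25 -58.03 -56.83] turn [ 1.0356e+00 -7.0000e-04  3.0000e-04] minrows 13.01
shift cm [  3.25 -58.03 -56.83] turn [-2.106e+00 -4.000e-04 -8.000e-04] minrows 13.01
```

Call:
drive_tool(moves=[[[0,-4.15,-4.06],[0,0,0]],[[0,-4.15,-4.06],[0,0,0]],[[0,-4.15,-4.06],[0,0,0]],[[0,-4.15,-4.06],[0,0,0]],[[0,-4.15,-4.06],[0,0,0]],[[0,-4.15,-4.06],[0,0,0]],[[0,-4.15,-4.06],[0,0,0]],[[0,-4.15,-4.06],[0,0,0]]], gripper=0.45)

```text
time_s: 1.2
eef_pos: [0.4413, 0.1942, 0.1927]
eef_rot: [-0.393, 0.588, 0.393, 0.588]
contact_force: [0.6, 0.6, 0.6]
width: 0.0468
```

Call:
drive_tool(moves=[[[0,-4.15,-4.06],[0,0,0]],[[0,-4.15,-4.06],[0,0,0]],[[0,-4.15,-4.06],[0,0,0]],[[0,-4.15,-4.06],[0,0,0]],[[0,-4.15,-4.06],[0,0,0]],[[0,-4.15,-4.06],[0,0,0]],[[0,0,0],[0.18,0,0]],[[0,0,0],[0.18,0,0]]])

```text
time_s: 2.2
eef_pos: [0.5774, -0.1253, 0.1921]
eef_rot: [-0.278, 0.65, 0.279, 0.65]
contact_force: [-0.9, -0.1, 0.4]
width: 0.0472
```

Call:
drive_tool(moves=[[[0,0,0],[0.18,0,0]],[[0,0,0],[0.18,0,0]],[[0,0,0],[0.18,0,0]],[[0,0,0],[0.135,0,0]],[[0,0,0],[0,0,0]]])

```text
time_s: 2.82
eef_pos: [0.5774, -0.1245, 0.1925]
eef_rot: [-0.05, 0.705, 0.05, 0.705]
contact_force: [0.1, 0.2, 0.1]
width: 0.0467
```

```bash
python3 - <<'E'
from h import *
st,im,d=shot("wrist","w1")
print(st["eef_pos"],st["joints"].round(3),st["width"])
for k in [(0,-137,96),(-25,-137,60),(-60,-190,55),(60,-190,55),(-60,-85,55)]: print(k,np.round(proj("wrist",hw(*k),st)))
W=cloud("wrist",d,st);b=W.reshape(-1,3);P=b[(abs(b[:,2]-.096)<.003)&(np.hypot(b[:,0]-.577,b[:,1]+.124)<.035)]
print(len(P),cv2.minAreaRect((P[:,:2]*1000).astype(np.float32)))
P=b[(abs(b[:,2]-.055)<.003)];print(len(P),cv2.minAreaRect((P[:,:2]*1000).astype(np.float32)))
E
```

```text
[ 0.57736141 -0.1244705   0.19247593] [-0.256 -0.067  1.628 -0.     1.581 -0.398] 0.046674395743414886
(0, -137, 96) [319. 229.]
(-25, -137, 60) [292. 211.]
(-60, -190, 55) [241. 256.]
(60, -190, 55) [367. 287.]
(-60, -85, 55) [266. 141.]
1214 ((576.82080078125, -124.33029174804688), (15.272875785827637, 49.846412658691406), 8.248300552368164)
12086 ((537.8779907226562, -187.67816162109375), (279.5411071777344, 160.01478576660156), 64.20083618164062)
```

View pics/w1.png

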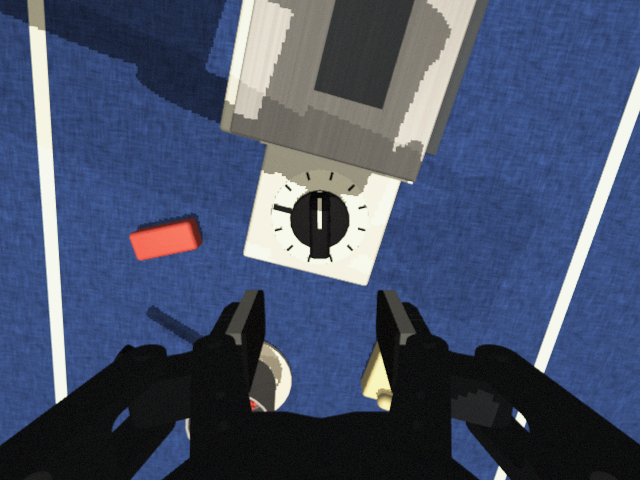

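Call:
drive_tool(moves=[[[4,0,0],[0,0,0]],[[4,0,0],[0,0,0]],[[3,0,0],[0,0,0]],[[1.2,0,0],[0,0,0]],[[0,0,0],[0,0,0]]])

```text
time_s: 3.5
eef_pos: [0.5774, -0.1245, 0.0706]
eef_rot: [-0.051, 0.705, 0.051, 0.705]
contact_force: [0.5, 0.4, 0.5]
width: 0.0469
```

Call:
drive_tool(moves=[[[0,0,0],[0,0,0]],[[0,0,0],[0,0,0]],[[0,0,0],[0,0,0]],[[0,0,0],[0,0,0]],[[0,0,0],[0,0,0]]], gripper=1, grip_force=30)

```text
time_s: 4.12
eef_pos: [0.5775, -0.1245, 0.0707]
eef_rot: [-0.05, 0.705, 0.05, 0.705]
contact_force: [0.2, 0.3, -0.1]
width: 0.0001
```

Call:
drive_tool(moves=[[[0,0,0],[-0.13,0,0]],[[0,0,0],[-0.13,0,0]],[[0,0,0],[-0.13,0,0]],[[0,0,0],[-0.13,0,0]],[[0,0,0],[-0.13,0,0]],[[0,0,0],[-0.13,0,0]],[[0,0,0],[-0.13,0,0]],[[0,0,0],[-0.13,0,0]]])

```text
time_s: 5.12
eef_pos: [0.5774, -0.1245, 0.0706]
eef_rot: [-0.395, 0.586, 0.395, 0.586]
contact_force: [0.7, 0.5, -0.1]
width: 0.0001
```

Call:
drive_tool(moves=[[[0,0,0],[-0.13,0,0]],[[0,0,0],[-0.13,0,0]],[[0,0,0],[-0.01,0,0]],[[0,0,0],[0,0,0]],[[0,0,0],[0,0,0]]])

```text
time_s: 5.75
eef_pos: [0.5774, -0.1245, 0.0706]
eef_rot: [-0.469, 0.529, 0.469, 0.529]
contact_force: [0.2, -0.1, -0.4]
width: 0.0004
```

```bash
python3 - <<'E'
from h import *
st,im,d=shot("wrist","w2")
print(st)
M=R.from_quat(st["eef_rot"]).as_matrix();print(np.degrees(np.arctan2(M[1,2],M[0,2])))
E
```

```text
{'time_s': 5.75, 'joints': array([-2.55515873e-01, -6.95627943e-03,  1.76980701e+00, -3.29482013e-05,
        1.37879060e+00, -1.70579180e+00]), 'dq': array([ 1.98955892e-03,  9.74740640e-06, -7.35355011e-04,  5.52916041e-04,
       -8.81056825e-04, -9.61857087e-03]), 'tau': array([ 1.02593738e-04, -5.98234069e+01, -6.04156566e+01, -1.84027672e-04,
        5.15548709e-04,  4.15921700e-02]), 'eef_pos': array([ 0.57742632, -0.12449393,  0.07058515]), 'eef_rot': array([-0.46897431,  0.52922192,  0.46899018,  0.52918377]), 'contact_force': array([ 0.21137629, -0.09443634, -0.4036365 ]), 'wrist_torque': array([ 0.0568824 ,  0.02900109, -0.01653303]), 'width': 0.0003675016482788595}
83.09505019257676
```

View pics/w2.png

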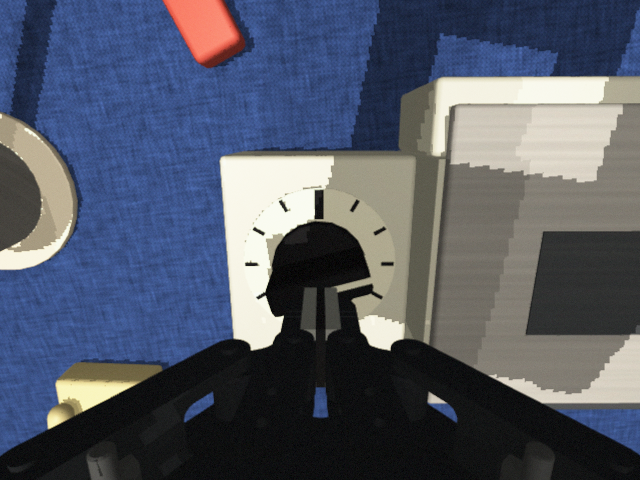

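```bash
python3 - <<'E'
from h import *
st,im,d=shot("wrist")
T=st["eef_pos"];print("tcp",proj("wrist",T,st),"grasp",proj("wrist",T+[0,0,.019],st))
for k in [(0,-137,96),(0,-137,64),(0,-137,55),(-60,-190,55),(-25,-137,96),(0,-112,96),(-80,83,98)]: print(k,np.round(proj("wrist",hw(*k),st)))
W=cloud("wrist",d,st)
for uv in [(365,283),(320,225),(320,250),(320,275),(290,280),(310,320),(330,340),(318,205)]:print(uv,W[uv[1],uv[0]].round(4))
cv2.imwrite("pics/w2z.png",cv2.resize(im[170:400,220:430,::-1],None,fx=2.6,fy=2.6,interpolation=2))
shot("scene","s2",(230,180,420,320),4)
E
```

```text
tcp (np.float64(319.50989976106564), np.float64(273.67452262600415)) grasp (np.float64(319.46366814891206), np.float64(288.15739268986846))
(0, -137, 96) [320. 292.]
(0, -137, 64) [320. 268.]
(0, -137, 55) [320. 262.]
(-60, -190, 55) [218. 155.]
(-25, -137, 96) [319. 240.]
(0, -112, 96) [374. 292.]
(-80, 83, 98) [875. 105.]
(365, 283) [ 0.5745 -0.1031  0.0963]
(320, 225) [ 0.5523 -0.1212  0.0658]
(320, 250) [ 0.5659 -0.1228  0.066 ]
(320, 275) [ 0.5686 -0.1232  0.0951]
(290, 280) [ 0.5706 -0.1376  0.0921]
(310, 320) [ 0.5662 -0.1263  0.1412]
(330, 340) [ 0.5659 -0.1198  0.1554]
(318, 205) [ 0.5432 -0.1212  0.0576]
```

View pics/s2.png

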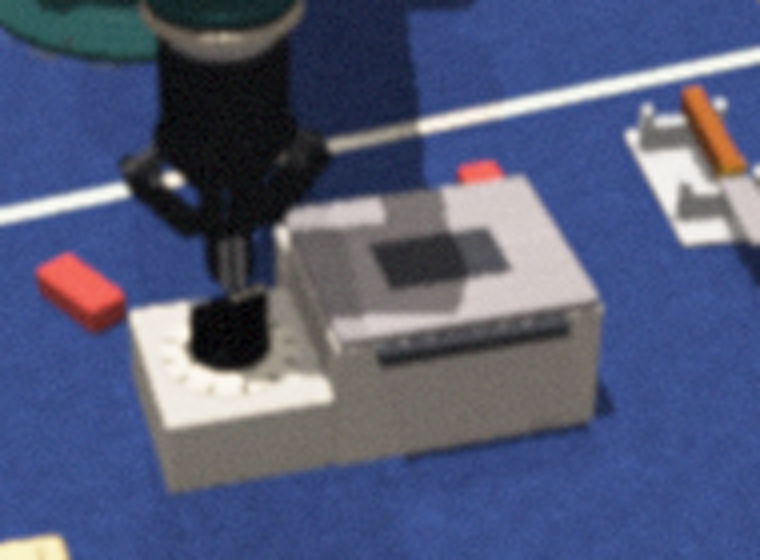

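View pics/w2z.png

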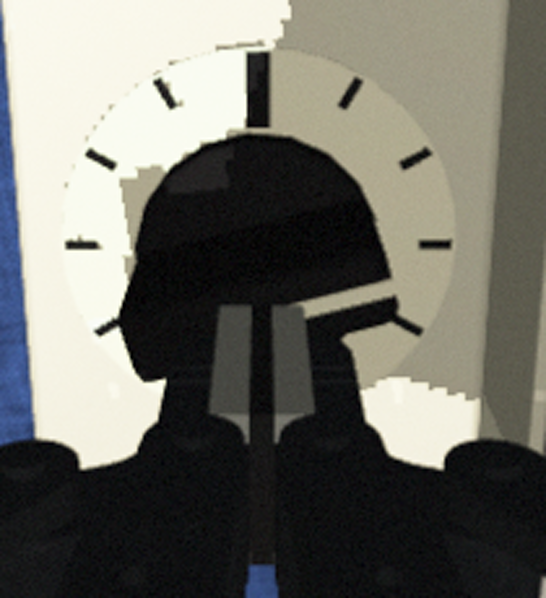

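```bash
python3 - <<'E'
from h import *
st,im,d=shot("wrist")
W=cloud("wrist",d,st)
for v in range(270,345,4):print(v,[tuple((W[v,u]*1000).round(0).astype(int)) for u in (300,309,320,330,345)])
E
```

```text
270 [(np.int64(570), np.int64(-133), np.int64(81)), (np.int64(569), np.int64(-129), np.int64(85)), (np.int64(568), np.int64(-123), np.int64(90)), (np.int64(568), np.int64(-118), np.int64(93)), (np.int64(568), np.int64(-112), np.int64(94))]
274 [(np.int64(570), np.int64(-133), np.int64(88)), (np.int64(569), np.int64(-128), np.int64(91)), (np.int64(569), np.int64(-123), np.int64(93)), (np.int64(569), np.int64(-119), np.int64(95)), (np.int64(569), np.int64(-112), np.int64(96))]
278 [(np.int64(570), np.int64(-133), np.int64(93)), (np.int64(570), np.int64(-128), np.int64(93)), (np.int64(-9223372036854775808), np.int64(-9223372036854775808), np.int64(-9223372036854775808)), (np.int64(570), np.int64(-119), np.int64(96)), (np.int64(571), np.int64(-112), np.int64(97))]
282 [(np.int64(571), np.int64(-133), np.int64(95)), (np.int64(571), np.int64(-129), np.int64(95)), (np.int64(572), np.int64(-124), np.int64(96)), (np.int64(572), np.int64(-119), np.int64(97)), (np.int64(573), np.int64(-112), np.int64(95))]
286 [(np.int64(573), np.int64(-133), np.int64(96)), (np.int64(573), np.int64(-129), np.in
[... 2984 characters left out ...]
7)), (np.int64(-9223372036854775808), np.int64(-9223372036854775808), np.int64(-9223372036854775808)), (np.int64(565), np.int64(-115), np.int64(154))]
338 [(np.int64(564), np.int64(-129), np.int64(156)), (np.int64(565), np.int64(-126), np.int64(154)), (np.int64(570), np.int64(-123), np.int64(146)), (np.int64(566), np.int64(-120), np.int64(154)), (np.int64(565), np.int64(-115), np.int64(157))]
342 [(np.int64(564), np.int64(-129), np.int64(157)), (np.int64(566), np.int64(-126), np.int64(155)), (np.int64(571), np.int64(-123), np.int64(148)), (np.int64(566), np.int64(-120), np.int64(156)), (np.int64(566), np.int64(-115), np.int64(157))]<stdin>:4: RuntimeWarning: invalid value encountered in cast
```

```bash
python3 - <<'E'
from h import *
st,im,d=shot("scene")
W=cloud("scene",d)
print(proj("scene",st["eef_pos"]),proj("scene",st["eef_pos"]+[0,0,.045]))
for v in range(225,275,2):
    print(v,[ (W[v,u]*1000).round(0).tolist() for u in (282,287,291)])
E
```

```text
(np.float64(286.74615966963603), np.float64(262.5344211034803)) (np.float64(286.32918487210725), np.float64(247.78417136638473))
225 [[591.0, -138.0, 194.0], [590.0, -125.0, 190.0], [597.0, -118.0, 192.0]]
227 [[597.0, -140.0, 192.0], [588.0, -125.0, 183.0], [597.0, -118.0, 187.0]]
229 [[593.0, -139.0, 184.0], [572.0, -120.0, 166.0], [598.0, -119.0, 182.0]]
231 [[597.0, -141.0, 181.0], [572.0, -120.0, 160.0], [596.0, -118.0, 175.0]]
233 [[593.0, -139.0, 172.0], [572.0, -120.0, 155.0], [592.0, -117.0, 166.0]]
235 [[591.0, -139.0, 166.0], [577.0, -122.0, 152.0], [590.0, -116.0, 159.0]]
237 [[587.0, -138.0, 157.0], [572.0, -120.0, 143.0], [590.0, -116.0, 154.0]]
239 [[588.0, -138.0, 152.0], [582.0, -124.0, 144.0], [590.0, -117.0, 148.0]]
241 [[586.0, -138.0, 145.0], [587.0, -126.0, 143.0], [582.0, -114.0, 136.0]]
243 [[582.0, -137.0, 136.0], [589.0, -126.0, 138.0], [586.0, -115.0, 133.0]]
245 [[581.0, -137.0, 130.0], [590.0, -127.0, 133.0], [588.0, -116.0, 129.0]]
247 [[582.0, -137.0, 124.0], [591.0, -127.0, 128.0], [585.0, -115.0, 121.0]]
249 [[582.0, -137.0, 119.0], [592.0, -128.0, 12
[... 214 characters left out ...]
4.0, 95.0], [582.0, -115.0, 95.0]]
257 [[585.0, -139.0, 97.0], [586.0, -126.0, 95.0], [588.0, -117.0, 93.0]]
259 [[584.0, -138.0, 90.0], [584.0, -126.0, 87.0], [583.0, -115.0, 83.0]]
261 [[588.0, -140.0, 87.0], [586.0, -126.0, 82.0], [585.0, -116.0, 78.0]]
263 [[587.0, -140.0, 81.0], [586.0, -127.0, 76.0], [582.0, -115.0, 70.0]]
265 [[589.0, -141.0, 76.0], [586.0, -127.0, 70.0], [585.0, -116.0, 66.0]]
267 [[590.0, -141.0, 71.0], [591.0, -129.0, 68.0], [592.0, -119.0, 66.0]]
269 [[590.0, -141.0, 64.0], [595.0, -130.0, 65.0], [599.0, -121.0, 65.0]]
271 [[595.0, -143.0, 63.0], [607.0, -134.0, 68.0], [602.0, -122.0, 61.0]]
273 [[594.0, -143.0, 56.0], [603.0, -133.0, 59.0], [599.0, -122.0, 53.0]]
```

The closed fingers stopped well above the bar. Both the wrist and the scene depth put the fingertips about 43 mm behind the reported TCP (tip z ≈ 0.114 m, reported 0.0706 m). I'll use a corrected tip offset from here on, and retry the dial.

Call:
drive_tool(moves=[[[0,0,0],[0.17,0,0]],[[0,0,0],[0.17,0,0]],[[0,0,0],[0.17,0,0]],[[0,0,0],[0.17,0,0]],[[0,0,0],[0.17,0,0]],[[0,0,0],[0.17,0,0]],[[0,0,0],[0.17,0,0]],[[0,0,0],[0.12,0,0]]], gripper=0.45)

```text
time_s: 7.0
eef_pos: [0.5774, -0.1245, 0.0706]
eef_rot: [-0.048, 0.705, 0.048, 0.705]
contact_force: [0.4, 0.1, -0.4]
width: 0.0469
```

Call:
drive_tool(moves=[[[0,0,0],[0,0,0]],[[1.5,0,0],[0,0,0]],[[1.5,0,0],[0,0,0]],[[1.3,0,0],[0,0,0]],[[0,0,0],[0,0,0]]])

```text
time_s: 7.62
eef_pos: [0.577, -0.1244, 0.0263]
eef_rot: [-0.05, 0.706, 0.05, 0.705]
contact_force: [-0.3, -0.1, 0.8]
width: 0.0472
```

```bash
python3 - <<'E'
from h import *
st,im,d=shot("wrist","w3")
print(st["eef_pos"],st["contact_force"],st["width"])
M=R.from_quat(st["eef_rot"]).as_matrix();print(np.degrees(np.arctan2(M[1,2],M[0,2])))
E
```

```text
[ 0.57701909 -0.12438739  0.02627072] [-0.27570018 -0.06039722  0.78591679] 0.0471826530674474
8.161175660417227
```

View pics/w3.png

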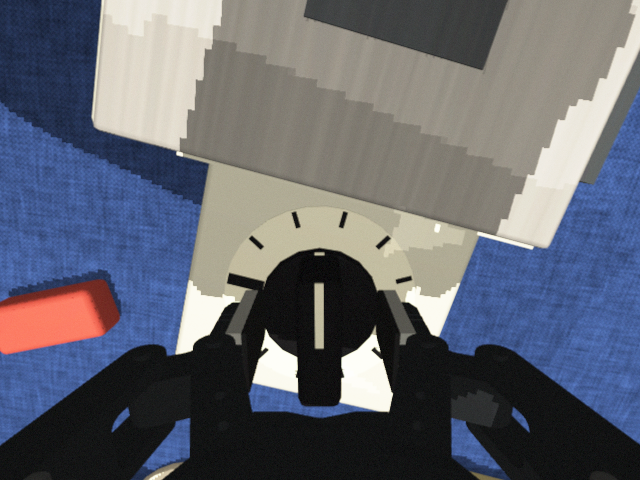

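Fingers now straddle the bar, with the pointer up in the image at (320,310). Close and turn.

Call:
drive_tool(moves=[[[0,0,0],[0,0,0]],[[0,0,0],[0,0,0]],[[0,0,0],[0,0,0]],[[0,0,0],[0,0,0]],[[0,0,0],[0,0,0]]], gripper=1, grip_force=30)

```text
time_s: 8.3
eef_pos: [0.5769, -0.1246, 0.028]
eef_rot: [-0.05, 0.706, 0.05, 0.705]
contact_force: [-7.9, -0.2, 7.2]
width: 0.0152
```

Call:
drive_tool(moves=[[[0,0,0],[-0.13,0,0]],[[0,0,0],[-0.13,0,0]],[[0,0,0],[-0.13,0,0]],[[0,0,0],[-0.13,0,0]],[[0,0,0],[-0.13,0,0]],[[0,0,0],[-0.13,0,0]],[[0,0,0],[-0.13,0,0]],[[0,0,0],[-0.13,0,0]]])

```text
time_s: 9.3
eef_pos: [0.5764, -0.1248, 0.028]
eef_rot: [-0.395, 0.587, 0.396, 0.586]
contact_force: [-12.3, -2.3, 8.0]
width: 0.0155
```

Call:
drive_tool(moves=[[[0,0,0],[-0.13,0,0]],[[0,0,0],[-0.13,0,0]],[[0,0,0],[-0.01,0,0]],[[0,0,0],[0,0,0]],[[0,0,0],[0,0,0]]])

```text
time_s: 9.93
eef_pos: [0.5763, -0.1249, 0.028]
eef_rot: [-0.469, 0.53, 0.47, 0.528]
contact_force: [-13.6, -3.5, 7.9]
width: 0.0153
```

```bash
python3 - <<'E'
from h import *
st,im,d=shot("wrist","w4")
print(st["eef_pos"],st["contact_force"],st["width"])
M=R.from_quat(st["eef_rot"]).as_matrix();print(np.degrees(np.arctan2(M[1,2],M[0,2])))
E
```

```text
[ 0.57630727 -0.12491434  0.02798837] [-13.55973322  -3.49562901   7.91133812] 0.015279197078134967
83.19201297861429
```

View pics/w4.png

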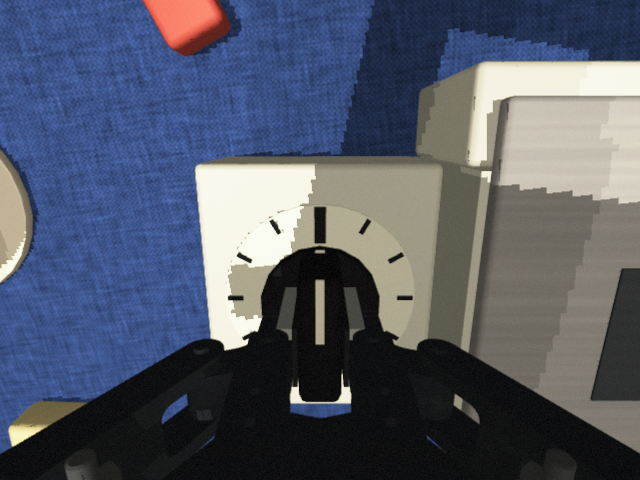

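Call:
drive_tool(moves=[[[0,0,0],[0,0,0]],[[0,0,0],[0,0,0]],[[0,0,0],[0,0,0]],[[-2,0,0],[0,0,0]],[[-4,0,0],[0,0,0]],[[-6,0,0],[0,0,0]],[[-4,0,0],[0,0,0]],[[0,0,0],[0,0,0]]], gripper=0.45)

```text
time_s: 10.98
eef_pos: [0.5787, -0.1248, 0.193]
eef_rot: [-0.471, 0.527, 0.467, 0.53]
contact_force: [0.3, -0.5, -0.1]
width: 0.0469
```

```bash
python3 - <<'E'
from h import *
st,im,d=shot("wrist","w5",(150,100,500,400),2)
print(st["eef_pos"],st["contact_force"],st["width"])
W=cloud("wrist",d,st);b=W.reshape(-1,3);P=b[(abs(b[:,2]-.096)<.003)&(np.hypot(b[:,0]-.577,b[:,1]+.124)<.035)]
print(len(P),cv2.minAreaRect((P[:,:2]*1000).astype(np.float32)))
P=b[(abs(b[:,2]-.0985)<.0025)&(b[:,1]>-.07)];print(len(P),cv2.minAreaRect((P[:,:2]*1000).astype(np.float32)))
E
```

```text
[ 0.57869712 -0.12477507  0.19295629] [ 0.28965661 -0.51984593 -0.07773439] 0.04688707432527064
1224 ((576.4405517578125, -124.3237533569336), (15.762489318847656, 49.54633712768555), 82.71182250976562)
38934 ((581.7582397460938, 13.057929992675781), (167.0478973388672, 141.39561462402344), 83.15422058105469)
```

View pics/w5.png

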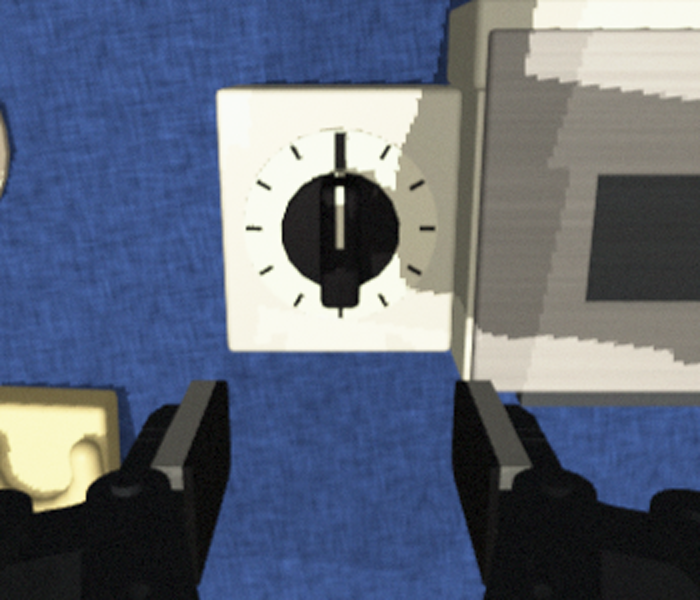

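```bash
sed -i 's/^HY=.*/HY=np.radians(-6.85);HO=np.array([.5927,.0118,0])/' h.py; python3 - <<'E'
from h import *
delta([.482,.283,.193],down(79))
E
```

```text
shift cm [-0.35 14.36 39.34] turn [ 0.0732 -0.0004  0.0035] minrows 6.7
```

Call:
drive_tool(moves=[[[0,2.05,5.62],[0.073,0,0]],[[0,1.64,5.74],[0,0,0]],[[0,1.64,5.74],[0,0,0]],[[0,1.64,5.74],[0,0,0]],[[0,1.64,5.74],[0,0,0]],[[0,1.64,5.74],[0,0,0]],[[0,1.64,5.74],[0,0,0]],[[0,0,0],[0,0,0]]], gripper=0.5)

```text
time_s: 12.02
eef_pos: [0.5314, 0.2937, 0.1862]
eef_rot: [-0.451, 0.545, 0.451, 0.544]
contact_force: [-1.1, -1.2, -0.9]
width: 0.0428
```

```bash
python3 - <<'E'
from h import *
st,im,d=shot("wrist","w6")
print(st["eef_pos"],st["joints"].round(3))
W=cloud("wrist",d,st);b=W.reshape(-1,3);b=b[~np.isnan(b[:,0])]
hsv=cv2.cvtColor(im,cv2.COLOR_RGB2HSV).reshape(-1,3)
hv=cv2.cvtColor(im,cv2.COLOR_RGB2HSV)
m=(hv[...,0]>5)&(hv[...,0]<20)&(hv[...,1]>120)&(W[...,2]>.047)&(W[...,2]<.057)
P=W[m];print("handle",len(P),np.median(P[:,2]),cv2.minAreaRect((P[:,:2]*1000).astype(np.float32)))
n=np.hypot(b[:,0]-.482,b[:,1]-.283)<.15
for lo,hi in((.039,.0455),(.004,.009)):
    P=b[n&(b[:,2]>lo)&(b[:,2]<hi)];print(lo,len(P),cv2.minAreaRect((P[:,:2]*1000).astype(np.float32)))
E
```

```text
[0.53143038 0.2937131  0.18617398] [ 0.463 -0.028  1.6    0.     1.571 -0.92 ]
handle 2515 0.051983162204366995 ((449.89361572265625, 294.9669189453125), (15.349773406982422, 108.22856140136719), 76.56314849853516)
0.039 2654 ((489.7652587890625, 280.23699951171875), (63.69725799560547, 184.01551818847656), 78.12272644042969)
0.004 7518 ((439.108642578125, 233.8031005859375), (181.36082458496094, 149.94606018066406), 78.0486831665039)
```

View pics/w6.png

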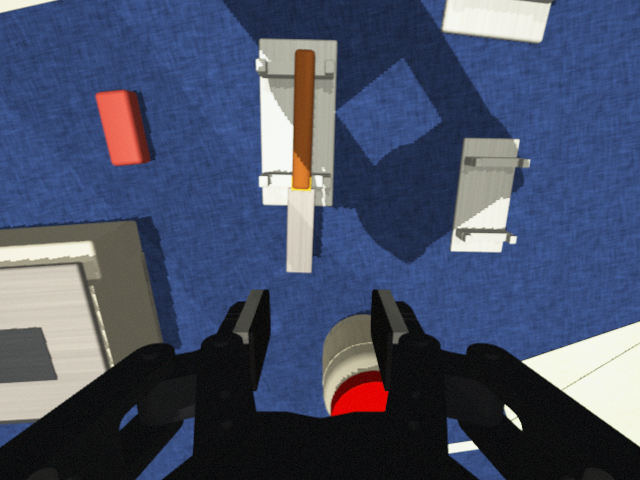

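```bash
python3 - <<'E'
from h import *
st=bot.observe()
for uv,z in [((304,52),.052),((302,187),.052),((299,272),.0425),((300.5,190),.0425)]: print(ray("wrist",*uv,z,st).round(4))
q=[ray("wrist",*uv,.006,st) for uv in [(260,39),(338,41),(333,207),(262,205)]]
print(np.round(q,4),np.mean(q,0))
e=(q[0]+q[1]-q[2]-q[3])/2;print(np.degrees(np.arctan2(-e[1],-e[0])),np.linalg.norm(e))
E
```

```text
[0.3992 0.3048 0.052 ]
[0.502 0.282 0.052]
[0.5814 0.2622 0.0425]
[0.5055 0.2794 0.0425]
[[0.3724 0.2684 0.006 ]
 [0.387  0.336  0.006 ]
 [0.5332 0.3049 0.006 ]
 [0.5178 0.2356 0.006 ]] [0.45260902 0.2862601  0.006     ]
-12.366069423491314 0.14920192185086864
```

```bash
python3 - <<'E'
from h import *
delta([.453,.2940,.186],down(77.0))
E
```

```text
shift cm [ 0.05  7.79 -1.28] turn [ 0.0379 -0.0014 -0.0017] minrows 1.26
```

Call:
drive_tool(moves=[[[0,3.9,-0.64],[0,0,0]],[[0,3.9,-0.64],[0,0,0]],[[0,0,0],[0.038,-0.001,-0.002]],[[4,0,0],[0,0,0]],[[4,0,0],[0,0,0]],[[4,0,0],[0,0,0]],[[2,0,0],[0,0,0]],[[0,0,0],[0,0,0]]])

```text
time_s: 13.08
eef_pos: [0.4538, 0.2921, 0.0468]
eef_rot: [-0.439, 0.554, 0.439, 0.554]
contact_force: [0.4, 0.7, 0.4]
width: 0.0425
```

```bash
python3 - <<'E'
from h import *
st,im,d=shot("wrist","w7")
print(st["eef_pos"])
delta([.453,.2940,-.0135],down(77.0))
shot("scene","s7",(360,150,500,270),5)
E
```

```text
[0.45377078 0.29212336 0.04677212]
shift cm [6.18 0.18 0.09] turn [-0.0034  0.001   0.002 ] minrows 0.99
```

View pics/w7.png

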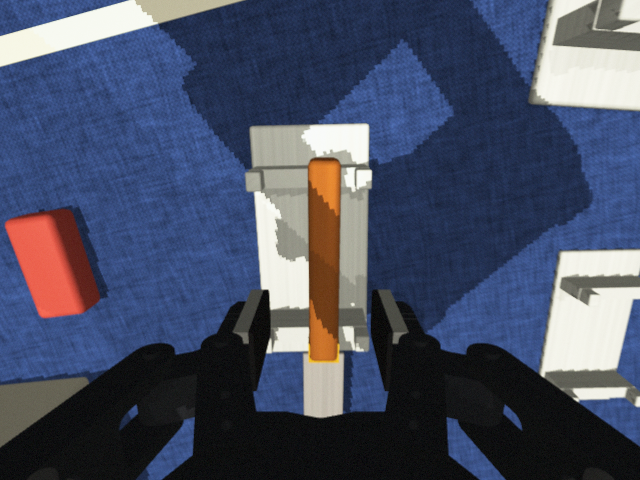

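View pics/s7.png

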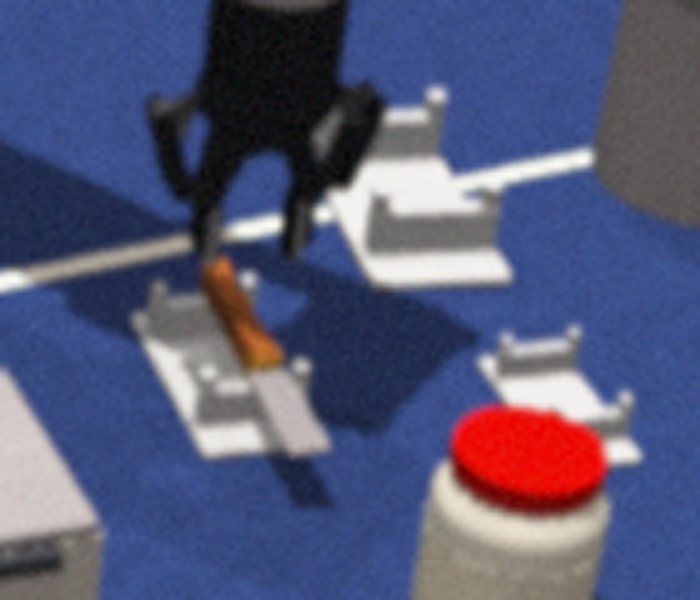

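Call:
drive_tool(moves=[[[2,0.1,0.1],[0,0,0]],[[2,0,0],[0,0,0]],[[1.5,0,0],[0,0,0]],[[0.5,0,0],[0,0,0]],[[0,0,0],[0,0,0]]])

```text
time_s: 13.8
eef_pos: [0.4534, 0.2942, -0.0126]
eef_rot: [-0.44, 0.553, 0.439, 0.555]
contact_force: [-0.2, -0.1, 0.3]
width: 0.0427
```

Call:
drive_tool(moves=[[[0,0,0],[0,0,0]],[[0,0,0],[0,0,0]],[[0,0,0],[0,0,0]],[[0,0,0],[0,0,0]],[[0,0,0],[0,0,0]],[[0,0,0],[0,0,0]]], gripper=1, grip_force=100)

```text
time_s: 14.55
eef_pos: [0.454, 0.2945, -0.0115]
eef_rot: [-0.44, 0.553, 0.439, 0.555]
contact_force: [-0.7, -1.2, 6.1]
width: 0.014
```

```bash
python3 - <<'E'
from h import *
st,im,d=shot("wrist","w8")
print(st["eef_pos"],st["contact_force"],st["width"])
E
```

```text
[ 0.45395288  0.29446314 -0.01148824] [-0.65873591 -1.17038719  6.10915634] 0.01401617085678877
```

View pics/w8.png

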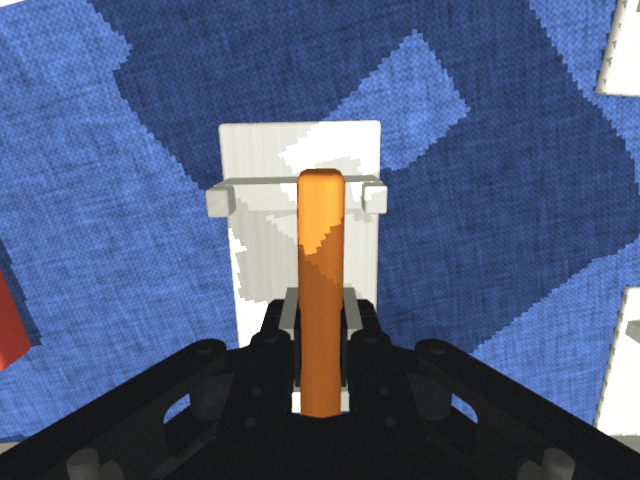

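Call:
drive_tool(moves=[[[-3,0,0],[0,0,0]],[[-5,0,0],[0,0,0]],[[-5,0,0],[0,0,0]],[[-3,0,0],[0,0,0]],[[0,0,0],[0,0,0]]])

```text
time_s: 15.22
eef_pos: [0.454, 0.2946, 0.1504]
eef_rot: [-0.44, 0.552, 0.439, 0.556]
contact_force: [-0.8, 0.1, -1.5]
width: 0.0142
```

```bash
cat >> h.py <<'E'
def hdir(): return np.degrees(HY)
E
python3 - <<'E'
from h import *
st=bot.observe();print(st["eef_pos"],st["contact_force"],st["width"])
delta(hw(-222,0,148),down(83.15))
st,im,d=shot("top","t9",(170,180,330,300),5)
E
```

```text
[0.45401442 0.29461894 0.15036072] [-0.75879519  0.05037798 -1.48658951] 0.014234317838378365
shift cm [  0.12   2.12 -26.82] turn [-0.1102  0.0037  0.0053] minrows 4.31
```

View pics/t9.png

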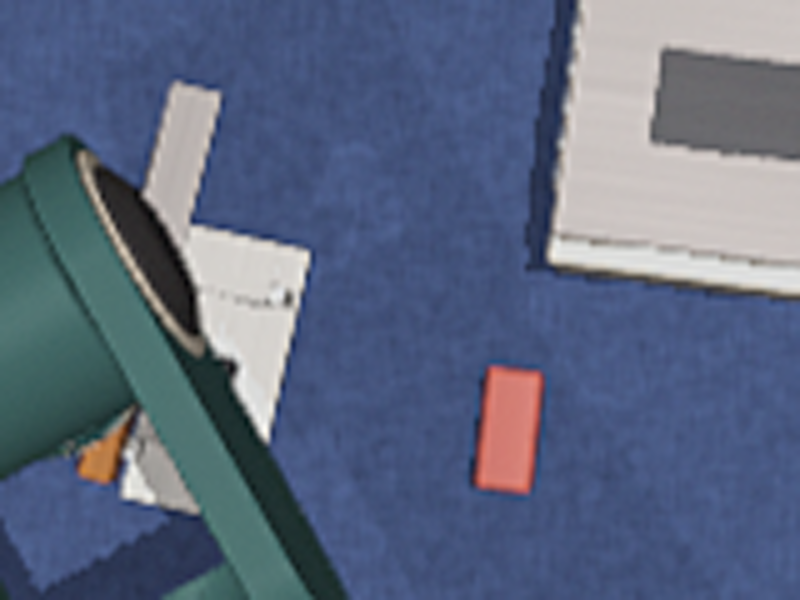

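```bash
cat >> h.py <<'E'
def blade(cam="top",box=(150,150,420,330),zc=None,tol=.012):
    """blade points near expected pose: within band of eef axis"""
    st,im,d=shot(cam);W=cloud(cam,d)
    M=R.from_quat(st["eef_rot"]).as_matrix();ax=-M[:,1] # spatula x ~ -tool y when tool down
    rel=(W-st["eef_pos"])@M # tool coords
    x,y,z=rel[...,0],rel[...,1],rel[...,2]
    s=-y
    m=(s>.06)&(s<.16)&(abs(z)<.03)&(abs(x+.0525)<.025)
    P=np.stack([s[m],z[m],x[m]],1)*1000
    print("blade n",len(P),"s",np.percentile(P[:,0],[1,99]).round(1),"z",np.percentile(P[:,1],[2,98]).round(1),"x fit")
    A=np.c_[P[:,0]-132,np.ones(len(P))];print(" x(top face) at tip, slope:",np.linalg.lstsq(A,P[:,2],rcond=None)[0][::-1].round(3)," zslope:",np.linalg.lstsq(A,P[:,1],rcond=None)[0][::-1].round(3))
E
python3 - <<'E'
from h import *
blade();blade("scene")
E
```

```text
blade n 282 s [ 62.8 130.6] z [-10.6  12.8] x fit
 x(top face) at tip, slope: [-54.216   0.   ]  zslope: [1.908 0.046]
blade n 133 s [ 63.7 133.1] z [-11.6  11.7] x fit
 x(top face) at tip, slope: [-5.2978e+01  4.0000e-03]  zslope: [-0.381  0.001]
```

Call:
drive_tool(moves=[[[0,0.5,-5.36],[0,0,0]],[[0,0.5,-5.36],[0,0,0]],[[0,0.5,-5.36],[0,0,0]],[[0,0.6,-5.36],[0,0,0]],[[0,0.5,-5.36],[0,0,0]],[[0,0,0],[-0.11,0.004,0.005]],[[0,0,0],[0,0,0]]])

```text
time_s: 16.25
eef_pos: [0.3664, 0.0387, 0.1463]
eef_rot: [-0.468, 0.531, 0.469, 0.528]
contact_force: [-0.3, -0.1, -2.4]
width: 0.0141
```

```bash
python3 - <<'E'
from h import *
st=bot.observe();print(st["eef_pos"],st["contact_force"],st["joints"].round(3))
delta(hw(-227,0,32),down(83.15))
blade(); blade("scene")
E
```

```text
[0.36644253 0.03869738 0.1463442 ] [-0.28087388 -0.07292453 -2.39286058] [ 3.800e-02 -5.870e-01  2.101e+00 -2.000e-03  1.633e+00 -1.411e+00]
shift cm [11.43 -0.13  0.06] turn [-0.0019 -0.003  -0.0043] minrows 1.83
blade n 307 s [ 60.5 130.1] z [-10.3  12.7] x fit
 x(top face) at tip, slope: [-5.3841e+01  5.0000e-03]  zslope: [ 0.933 -0.007]
blade n 137 s [ 60.8 135.2] z [-10.8  12.2] x fit
 x(top face) at tip, slope: [-5.2912e+01 -5.0000e-03]  zslope: [0.217 0.003]
```

Call:
drive_tool(moves=[[[3,0,0],[0,0,0]],[[4,0,0],[0,0,0]],[[3,0,0],[0,0,0]],[[1.4,0,0.06],[0,-0.003,-0.004]],[[0,0,0],[0,0,0]]])

```text
time_s: 16.98
eef_pos: [0.3661, 0.0397, 0.0329]
eef_rot: [-0.469, 0.529, 0.469, 0.529]
contact_force: [0.1, 0.1, -0.5]
width: 0.0144
```

```bash
python3 - <<'E'
from h import *
st=bot.observe();print(st["eef_pos"],st["contact_force"],st["joints"].round(3))
delta(hw(-227,0,32),down(83.15))
blade(); blade("scene")
st,im,d=shot("top","t10",(270,160,400,290),5)
# lid/blade heights in top cam, heater frame
W=cloud("top",d);c,s=np.cos(HY),np.sin(HY);q=W-HO;X=(c*q[...,0]+s*q[...,1])*1000;Y=(-s*q[...,0]+c*q[...,1])*1000;Z=W[...,2]*1000
m=(abs(Y)<8)&(X>-200)&(X<-60)
o=np.argsort(X[m]);print(np.c_[X[m],Z[m]][o][::4].round(0).tolist())
E
```

```text
[0.36614821 0.03972642 0.03290701] [ 0.14356012  0.08005236 -0.50822565] [ 0.039 -0.534  2.253  0.     1.423 -1.412]
shift cm [ 0.09 -0.13 -0.07] turn [-0.0002 -0.     -0.0003] minrows 0.03
blade n 522 s [ 61.5 159.4] z [-27.3  27.4] x fit
 x(top face) at tip, slope: [-5.5417e+01 -4.5000e-02]  zslope: [ 0.464 -0.019]
blade n 194 s [ 61.7 159.1] z [-25.1  24.7] x fit
 x(top face) at tip, slope: [-58.16   -0.125]  zslope: [-0.341 -0.011]
[[-200.0, 400.0], [-199.0, 406.0], [-198.0, 401.0], [-197.0, 403.0], [-196.0, 404.0], [-195.0, 399.0], [-194.0, 397.0], [-193.0, 398.0], [-192.0, 398.0], [-191.0, 397.0], [-190.0, 394.0], [-189.0, 392.0], [-188.0, 391.0], [-187.0, 386.0], [-186.0, 387.0], [-185.0, 387.0], [-184.0, 384.0], [-183.0, 379.0], [-182.0, 378.0], [-180.0, 375.0], [-179.0, 373.0], [-179.0, 97.0], [-178.0, 97.0], [-176.0, 99.0], [-175.0, 91.0], [-173.0, 95.0], [-172.0, 97.0], [-170.0, 90.0], [-168.0, 88.0], [-167.0, 88.0], [-165.0, 86.0], [-163.0, 95.0], [-162.0, 84.0], [-160.0, 89.0], [-158.0, 88.0], [-157.0, 85.0], [-155.0, 91.0], [-154.0, 86.0], [-153.0, 89.0], [-151.0, 93.0]
[... 179 characters left out ...]
-131.0, 91.0], [-130.0, 90.0], [-128.0, 93.0], [-126.0, 88.0], [-124.0, 85.0], [-123.0, 88.0], [-121.0, 94.0], [-119.0, 90.0], [-118.0, 85.0], [-116.0, 84.0], [-115.0, 85.0], [-114.0, 87.0], [-112.0, 96.0], [-110.0, 85.0], [-109.0, 97.0], [-107.0, 86.0], [-106.0, 90.0], [-104.0, 90.0], [-102.0, 87.0], [-101.0, 91.0], [-99.0, 89.0], [-97.0, 88.0], [-94.0, 58.0], [-93.0, 76.0], [-92.0, 74.0], [-90.0, 85.0], [-88.0, 78.0], [-87.0, 77.0], [-85.0, 79.0], [-83.0, 76.0], [-82.0, 75.0], [-81.0, 95.0], [-79.0, 102.0], [-78.0, 94.0], [-76.0, 96.0], [-75.0, 100.0], [-74.0, 101.0], [-72.0, 96.0], [-70.0, 104.0], [-69.0, 102.0], [-66.0, 92.0], [-66.0, 103.0], [-63.0, 95.0], [-62.0, 97.0], [-61.0, 106.0]]
```

View pics/t10.png

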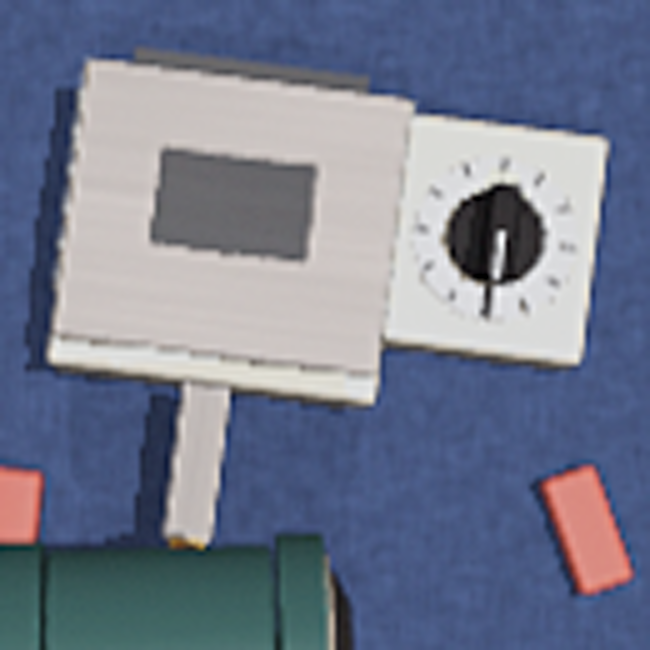

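Call:
drive_tool(moves=[[[0.2,0,0],[0,0,0]],[[0,-0.8,0],[0,0,0]],[[0,-0.8,0],[0,0,0]],[[0,-0.8,0],[0,0,0]],[[0,-0.6,0],[0,0,0]],[[0,0,0],[0,0,0]]])

```text
time_s: 17.88
eef_pos: [0.3965, 0.0357, 0.0312]
eef_rot: [-0.469, 0.529, 0.469, 0.529]
contact_force: [-0.2, -0.5, -0.3]
width: 0.0142
```

```bash
python3 - <<'E'
from h import *
st=bot.observe();print(st["eef_pos"],st["contact_force"])
delta(hw(-196.5,0,31),down(83.15))
shot("top","t11",(270,160,400,290),4)
shot("scene","s11",(230,180,440,320),3.8)
E
```

```text
[0.39647818 0.03573085 0.03116364] [-0.16760204 -0.53022364 -0.30219107]
shift cm [ 0.02 -0.12 -0.04] turn [-0.0004 -0.      0.0003] minrows 0.02
```

View pics/s11.png

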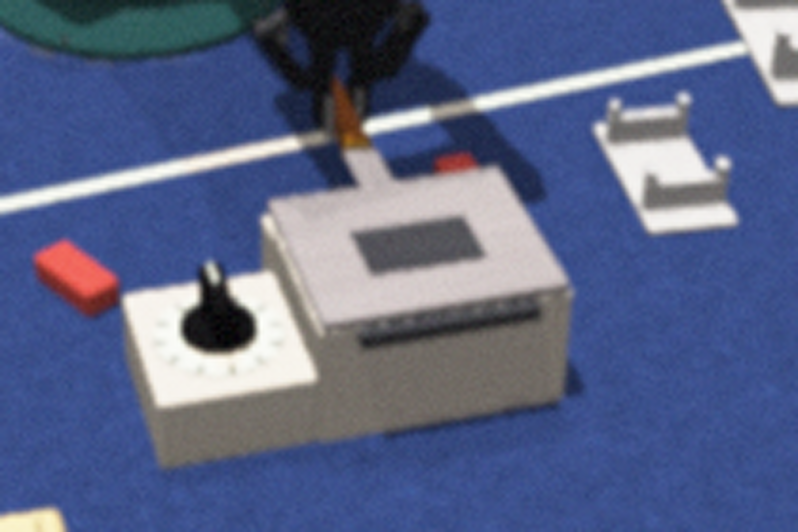

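View pics/t11.png

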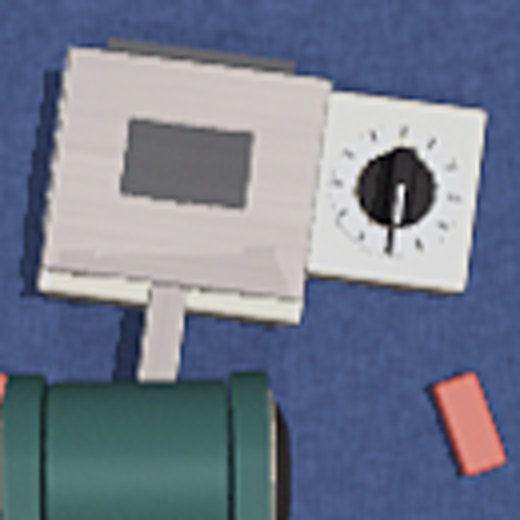

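Call:
drive_tool(moves=[[[-0.5,0,0],[0,0,0]],[[-1.26,-0.06,0],[0,0,0]],[[-1.25,-0.19,0],[0,0,0]],[[0,0,0],[0,0,0]]])

```text
time_s: 18.48
eef_pos: [0.3995, 0.0355, 0.0629]
eef_rot: [-0.47, 0.528, 0.468, 0.53]
contact_force: [0.5, 0.0, -0.5]
width: 0.014
```

```bash
python3 - <<'E'
from h import *
st=bot.observe();print(st["eef_pos"],st["contact_force"],st["wrist_torque"],st["width"])
shot("scene","s12",(230,150,440,310),3.8)
E
```

```text
[0.39953907 0.03551774 0.06292498] [ 0.51377367  0.00440581 -0.54106273] [0.04489433 0.01289443 0.04173723] 0.014033634649735553
```

View pics/s12.png

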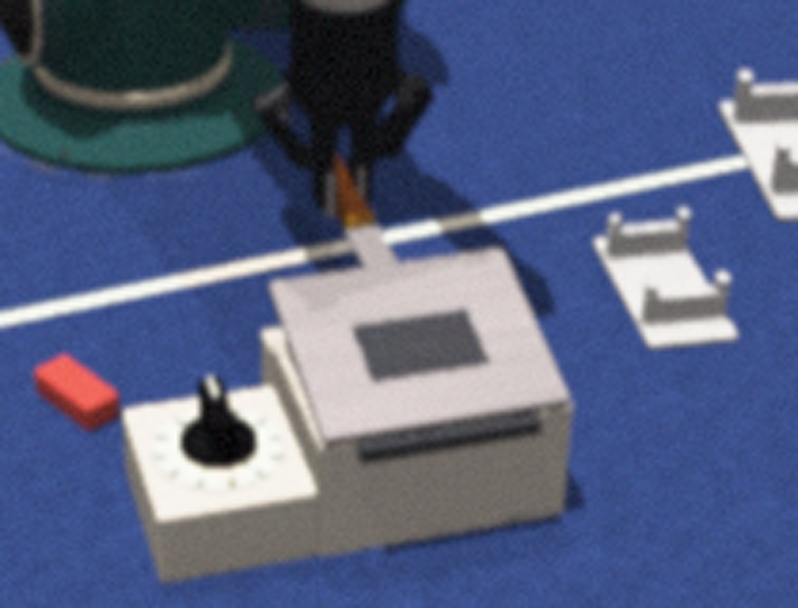

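Lid is rising. Continue the arc.

Call:
drive_tool(moves=[[[-1.22,-0.31,0],[0,0,0]],[[-1.19,-0.43,0],[0,0,0]],[[-1.13,-0.55,0],[0,0,0]],[[-1.07,-0.66,0],[0,0,0]],[[-1.01,-0.76,0],[0,0,0]],[[-0.92,-0.86,0],[0,0,0]],[[0,0,0],[0,0,0]]])

```text
time_s: 19.4
eef_pos: [0.435, 0.0311, 0.1275]
eef_rot: [-0.47, 0.529, 0.469, 0.53]
contact_force: [0.0, 1.3, -1.4]
width: 0.0143
```

```bash
python3 - <<'E'
from h import *
st=bot.observe();print(st["eef_pos"],st["contact_force"],st["wrist_torque"],st["width"])
shot("scene","s13",(230,130,440,290),3.8)
E
```

```text
[0.43497034 0.03113001 0.12750886] [ 0.03794136  1.25147605 -1.41802322] [-0.00421363  0.04582239 -0.09871103] 0.014279245863611855
```

View pics/s13.png

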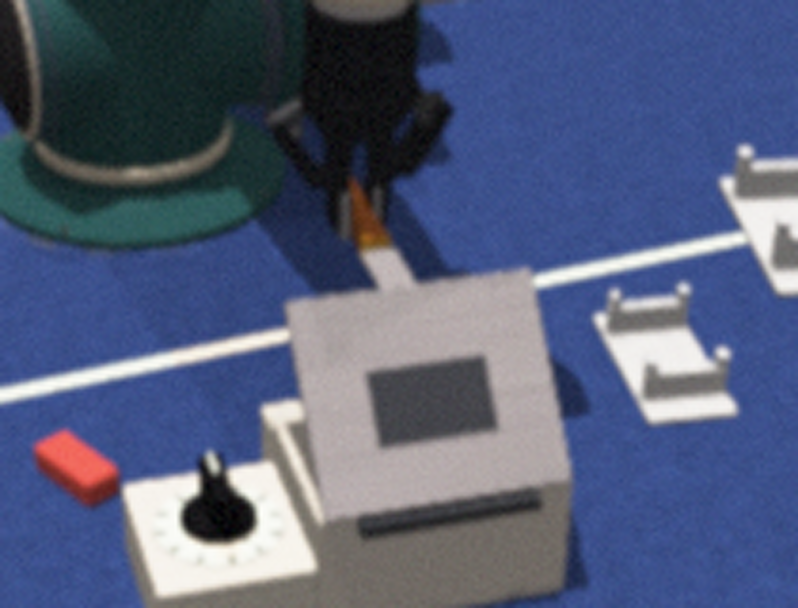

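Call:
drive_tool(moves=[[[-0.83,-0.95,0],[0,0,0]],[[-0.73,-1.02,0],[0,0,0]],[[-0.63,-1.09,0],[0,0,0]],[[-0.51,-1.15,0],[0,0,0]],[[-0.4,-1.2,0],[0,0,0]],[[-0.28,-1.23,0],[0,0,0]],[[-0.15,-1.23,0],[0,0,0]],[[0,0,0],[0,0,0]]])

```text
time_s: 20.45
eef_pos: [0.5129, 0.0217, 0.162]
eef_rot: [-0.469, 0.529, 0.469, 0.529]
contact_force: [0.8, 1.2, -0.7]
width: 0.0147
```

```bash
python3 - <<'E'
from h import *
st=bot.observe();print(st["eef_pos"],st["contact_force"],st["wrist_torque"],st["width"])
shot("scene","s14",(230,130,440,290),3.8)
q=hw(0,0,0);d=st["eef_pos"]-q;c,s=np.cos(HY),np.sin(HY);print("eef heater x",c*d[0]+s*d[1])
E
```

```text
[0.51286456 0.02168976 0.16198534] [ 0.77557353  1.17285312 -0.68855742] [-0.02041132  0.01201504 -0.01159604] 0.0147361692645048
eef heater x -0.08044511051060894
```

View pics/s14.png

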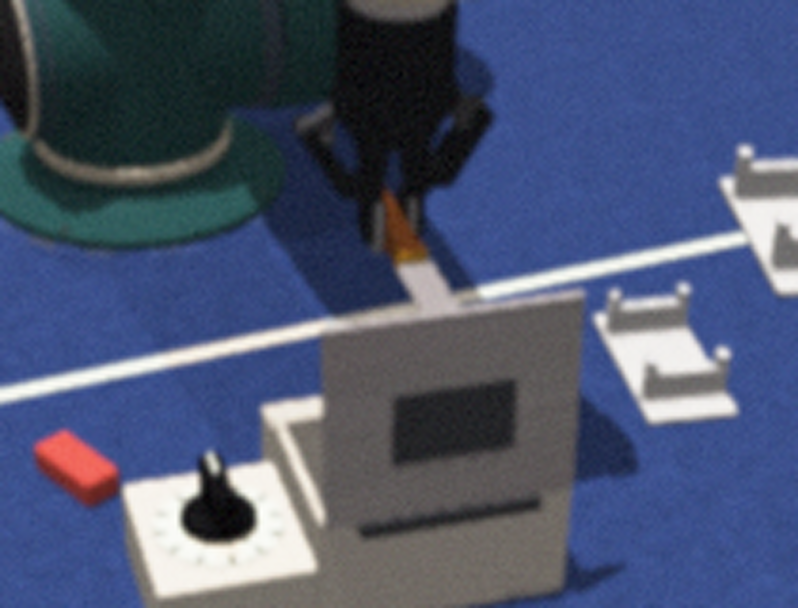

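Call:
drive_tool(moves=[[[0,-0.6,0],[0,0,0]],[[0,-0.5,0],[0,0,0]],[[0,0,0],[0,0,0]],[[0,3,0],[0,0,0]],[[0,5,0],[0,0,0]],[[0,5,0],[0,0,0]],[[0,0,0],[0,0,0]]])

```text
time_s: 21.38
eef_pos: [0.3924, 0.0364, 0.163]
eef_rot: [-0.47, 0.528, 0.468, 0.53]
contact_force: [0.3, -0.4, 0.3]
width: 0.0139
```

```bash
python3 - <<'E'
from h import *
st=bot.observe();print(st["eef_pos"],st["contact_force"],st["wrist_torque"],st["width"])
blade();blade("scene")
st,im,d=shot("top","t15")
W=cloud("top",d);c,s=np.cos(HY),np.sin(HY);q=W-HO;X=(c*q[...,0]+s*q[...,1])*1000;Y=(-s*q[...,0]+c*q[...,1])*1000;Z=W[...,2]*1000
m=(Y>-75)&(Y<75)&(Z>180)&(Z<260)&(X>0);print("lid top X range",np.percentile(X[m],[2,50,98]),np.percentile(Z[m],[2,50,98]))
# rest view: delta to above rest: same as grasp pose
delta([.454,.2935,.150],down(77.1))
E
```

```text
[0.39242023 0.03639115 0.16299211] [ 0.27474573 -0.35638818  0.27303351] [-0.04131811 -0.01577339  0.00101417] 0.013941886839404666
blade n 313 s [ 60.5 130.7] z [-10.4  12.5] x fit
 x(top face) at tip, slope: [-5.4437e+01 -1.0000e-03]  zslope: [ 0.844 -0.006]
blade n 140 s [ 61.5 133.7] z [-10.9  12.4] x fit
 x(top face) at tip, slope: [-5.2431e+01  1.0000e-03]  zslope: [0.421 0.003]
lid top X range [60.48248202 62.06768021 69.26867333] [182.00985446 227.65074065 237.56512553]
shift cm [ 1.24 -2.83 26.27] turn [0.1054 0.0002 0.0016] minrows 4.23
```

View pics/t15.png

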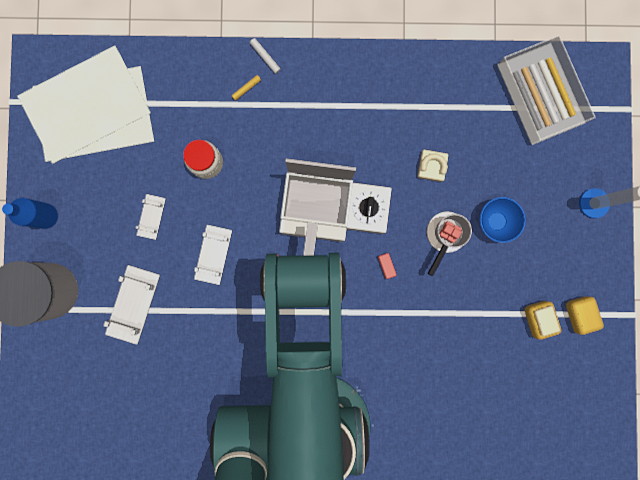

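```bash
python3 - <<'E'
from h import *
st,im,d=shot("top","t16",(185,215,245,295),7)
hsv=cv2.cvtColor(im,cv2.COLOR_RGB2HSV)
m=np.zeros((480,640),np.uint8);m[215:295,185:245]=(hsv[215:295,185:245,1]<60)
n,l,s,c=cv2.connectedComponentsWithStats(m);i=1+np.argmax(s[1:,4])
r=cv2.minAreaRect(np.argwhere(l==i)[:,::-1].astype(np.float32));print(r,s[i])
q=np.array([ray("top",*p,.006) for p in cv2.boxPoints(r)]);print(q.round(4),q.mean(0))
W=cloud("top",d);P=W[l==i];P=P[(P[:,2]<.01)];print(cv2.minAreaRect((P[:,:2]*1000).astype(np.float32)))
E
```

```text
((211.83705139160156, 254.03932189941406), (28.48220443725586, 56.96440887451172), 12.994616508483887) [ 194  225   38   60 1544]
[[0.3845 0.3444 0.006 ]
 [0.5335 0.3131 0.006 ]
 [0.517  0.2384 0.006 ]
 [0.3681 0.2701 0.006 ]] [0.45074608 0.2914769  0.006     ]
((450.575439453125, 292.4520263671875), (77.59899139404297, 152.57872009277344), 77.98828887939453)
```

View pics/t16.png

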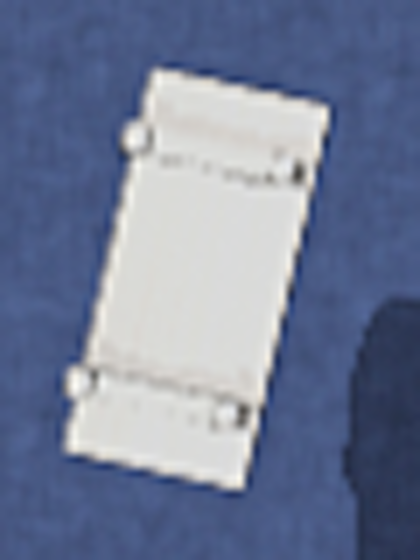

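```bash
python3 - <<'E'
from h import *
delta([.4531,.2906,.150],down(77.1))
E
```

```text
shift cm [ 1.21 -2.76 25.98] turn [1.052e-01 1.000e-04 8.000e-04] minrows 4.18
```

Call:
drive_tool(moves=[[[0,-0.55,5.2],[0,0,0]],[[0,-0.55,5.2],[0,0,0]],[[0,-0.55,5.2],[0,0,0]],[[0,-0.55,5.2],[0,0,0]],[[0,-0.55,5.18],[0,0,0]],[[0,0,0],[0.105,0,0]],[[0,0,0],[0,0,0]]])

```text
time_s: 22.45
eef_pos: [0.4528, 0.2911, 0.161]
eef_rot: [-0.441, 0.553, 0.441, 0.552]
contact_force: [-0.2, -0.1, -0.5]
width: 0.0142
```

```bash
python3 - <<'E'
from h import *
st=bot.observe();print(st["eef_pos"])
delta([.4531,.2906,-.0112],down(77.1))
E
```

```text
[0.45280103 0.29114942 0.16100559]
shift cm [17.22 -0.05 -0.02] turn [ 0.0013 -0.0013 -0.0006] minrows 2.76
```

Call:
drive_tool(moves=[[[5,0,0],[0,0,0]],[[5,0,0],[0,0,0]],[[4,0,0],[0,0,0]],[[2,0,0],[0,0,0]],[[1,0,0],[0,0,0]],[[0,0,0],[0,0,0]]])

```text
time_s: 23.2
eef_pos: [0.453, 0.2908, -0.0073]
eef_rot: [-0.441, 0.552, 0.441, 0.553]
contact_force: [0.5, 0.6, -0.9]
width: 0.0138
```

```bash
python3 - <<'E'
from h import *
st,im,d=shot("wrist","w17");print(st["eef_pos"],st["contact_force"])
E
```

```text
[ 0.45297788  0.29076045 -0.00732344] [ 0.49532856  0.6334838  -0.94781006]
```

View pics/w17.png

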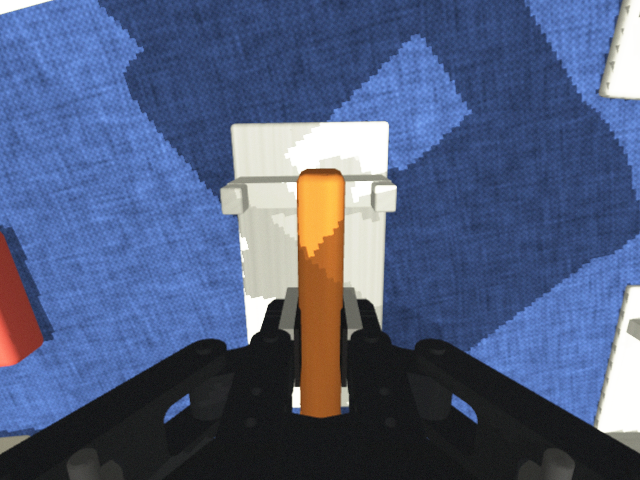

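Call:
drive_tool(moves=[[[0.3,0,0],[0,0,0]],[[0.1,0,0],[0,0,0]],[[0,0,0],[0,0,0]]])

```text
time_s: 23.62
eef_pos: [0.4528, 0.2909, -0.0115]
eef_rot: [-0.441, 0.552, 0.441, 0.553]
contact_force: [-0.3, -0.0, 0.9]
width: 0.0138
```

Call:
drive_tool(moves=[[[0,0,0],[0,0,0]],[[0,0,0],[0,0,0]],[[0,0,0],[0,0,0]],[[-2,0,0],[0,0,0]],[[-5,0,0],[0,0,0]],[[-6,0,0],[0,0,0]],[[-5,0,0],[0,0,0]],[[0,0,0],[0,0,0]]], gripper=0.5)

```text
time_s: 24.62
eef_pos: [0.4537, 0.2915, 0.1742]
eef_rot: [-0.441, 0.55, 0.44, 0.556]
contact_force: [0.2, -0.1, -0.2]
width: 0.0427
```

```bash
python3 - <<'E'
from h import *
st,im,d=shot("wrist","w18");print(st["eef_pos"],st["contact_force"])
W=cloud("wrist",d,st)
hv=cv2.cvtColor(im,cv2.COLOR_RGB2HSV)
m=(hv[...,0]>5)&(hv[...,0]<20)&(hv[...,1]>120)&(W[...,2]>.03)&(W[...,2]<.07)
P=W[m];print("handle",len(P),np.median(P[:,2]),cv2.minAreaRect((P[:,:2]*1000).astype(np.float32)))
shot("scene","s18",(360,150,500,270),5)
E
```

```text
[0.4537236  0.29150054 0.17417838] [ 0.22616669 -0.11656165 -0.16373194]
handle 2239 0.051890232214124976 ((448.08447265625, 292.30255126953125), (15.10952377319336, 109.01598358154297), 77.1404800415039)
```

View pics/w18.png

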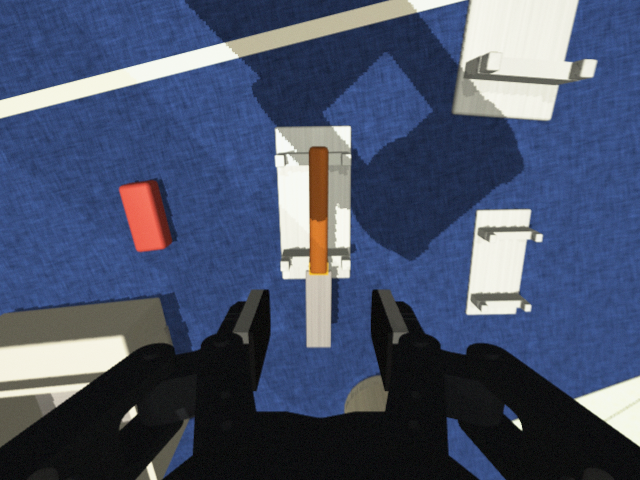

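View pics/s18.png

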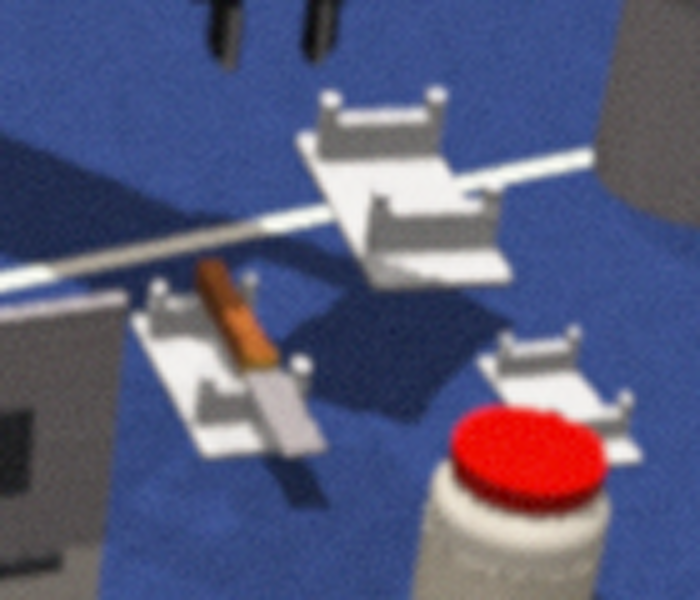

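```bash
python3 - <<'E'
import numpy as np
D=[(.1165,1.4423,.6748,.1918),(-.067,1.628,.59062,.1925),(-.00696,1.7698,.5907,.0706),(-.028,1.6,.60719,.1862),(-.587,2.101,.36848,.1463),(-.534,2.253,.3683,.0329)]
A=[];b=[]
for q2,q3,r,z in D:
    s=q2+q3
    A.append([1,np.sin(q2),np.sin(s),np.cos(s),0]);b.append(r)
    A.append([0,np.cos(q2),np.cos(s),-np.sin(s),1]);b.append(z)
x,res,rk,sv=np.linalg.lstsq(np.array(A),np.array(b),rcond=None);print("a1,L2,A,B,c",x.round(4),"res",(np.array(A)@x-b).round(4))
E
```

```text
a1,L2,A,B,c [ 1.000e-04  4.600e-01  6.202e-01  7.700e-02 -1.955e-01] res [-0.0002  0.0001 -0.0004  0.0001  0.0003 -0.      0.0001  0.0004  0.0004
 -0.0004 -0.0003 -0.0001]
```

```bash
python3 - <<'E'
from h import *
delta([.46,-.31,.20],down(63.4))
M=down(63.4);print(M.round(2))
E
```

```text
shift cm [ -3.11 -14.13 -58.39] turn [0.2395 0.0014 0.0018] minrows 9.63
[[ 0.   -0.89  0.45]
 [ 0.    0.45  0.89]
 [-1.    0.    0.  ]]
```

Call:
drive_tool(moves=[[[-0.3,-1.41,-5.84],[0,0,0]],[[-0.3,-1.41,-5.84],[0,0,0]],[[-0.3,-1.41,-5.84],[0,0,0]],[[-0.3,-1.41,-5.84],[0,0,0]],[[-0.3,-1.41,-5.84],[0,0,0]],[[-0.3,-1.41,-5.84],[0,0,0]],[[-0.3,-1.41,-5.84],[0,0,0]],[[-0.3,-1.41,-5.84],[0,0,0]]])

```text
time_s: 25.72
eef_pos: [0.4573, -0.1917, 0.1914]
eef_rot: [-0.44, 0.553, 0.441, 0.553]
contact_force: [1.3, 0.3, 0.8]
width: 0.0429
```

Call:
drive_tool(moves=[[[-0.3,-1.41,-5.84],[0,0,0]],[[-0.3,-1.41,-5.84],[0,0,0]],[[0,0,0],[0.12,0,0]],[[0,0,0],[0.12,0,0]],[[0,0,0],[0,0.15,0]],[[0,0,0],[0,0,0]]])

```text
time_s: 26.48
eef_pos: [0.4598, -0.3087, 0.197]
eef_rot: [-0.399, 0.645, 0.343, 0.554]
contact_force: [-0.7, -0.1, -0.0]
width: 0.0429
```

```bash
python3 - <<'E'
from h import *
st,im,d=shot("wrist","w19");print(st["eef_pos"],st["joints"].round(3));M=R.from_quat(st["eef_rot"]).as_matrix();print(M.round(3))
q=st["joints"];s=q[1]+q[2]
r=.46*np.sin(q[1])+.6202*np.sin(s)+.077*np.cos(s);z=.46*np.cos(q[1])+.6202*np.cos(s)-.077*np.sin(s)
w=np.array([r*np.cos(q[0]),r*np.sin(q[0]),z]);print("wrist minus d1",w)
# eef = w+d1 z + Lt*x -> solve
A=np.c_[M[:,0],[0,0,1]];print(np.linalg.lstsq(A,st["eef_pos"]-w,rcond=None))
E
```

```text
[ 0.45978243 -0.30866978  0.19698031] [-0.549 -0.158  1.71  -0.15   1.577 -1.659]
[[-0.068 -0.895  0.441]
 [-0.133  0.446  0.885]
 [-0.989  0.001 -0.15 ]]
wrist minus d1 [ 0.46858866 -0.28647229  0.38877031]
(array([ 0.15876769, -0.03481288]), array([4.91455813e-06]), np.int32(2), array([1.41022057, 0.1061976 ]))
```

View pics/w19.png

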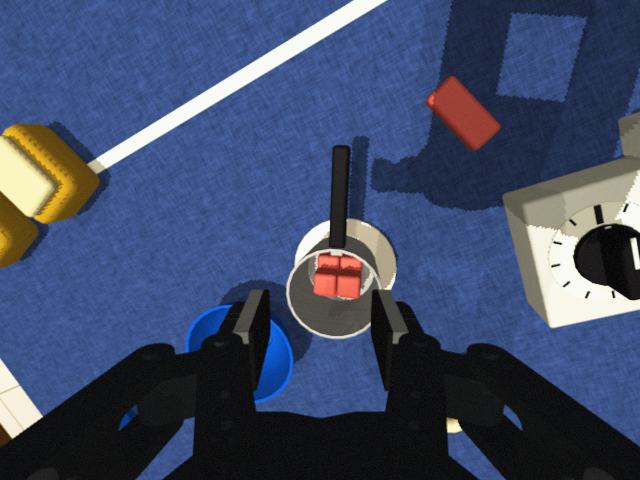

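```bash
python3 - <<'E'
from h import *
st,im,d=shot("wrist");W=cloud("wrist",d,st);V=(~np.isnan(W[...,0]))
m=V&(abs(W[...,2]-.076)<.004)&(W[...,0]>.46)&(W[...,0]<.58)&(W[...,1]<-.28)&(W[...,1]>-.40)
P=W[m];v,u=np.where(m);k=(v<345)&(u>270)&(u<395);P=P[k]
def fit(p):
    A=np.c_[2*p,np.ones(len(p))];x=np.linalg.lstsq(A,(p**2).sum(1),rcond=None)[0];return x[:2],np.sqrt(x[2]+x[0]**2+x[1]**2)
p=P[:,:2]*1000
for _ in range(4):
    c,r=fit(p);e=abs(np.hypot(*(p-c).T)-r);p=p[e<4] if (e<4).sum()>30 else p
print("rim",len(p),c,r)
m=V&(abs(W[...,2]-.006)<.003);P=W[m];P=P[np.hypot(P[:,0]-.51,P[:,1]+.34)<.075]
g=im[m][np.hypot(W[m][:,0]-.51,W[m][:,1]+.34)<.075];
P=P[(g.astype(int).max(1)-g.astype(int).min(1))<60];print("tile",len(P),cv2.minEnclosingCircle((P[:,:2]*1000).astype(np.float32)))
m=V&(abs(W[...,2]-.070)<.006)&(W[...,0]<.50)&(W[...,0]>.33)&(W[...,1]<-.22)&(W[...,1]>-.36)&(im.max(2)<70)
v,u=np.where(m);P=W[m];k=(v<245)&(u>320)&(u<360);P=P[k];print("handle",len(P),np.median(P[:,2]),cv2.minAreaRect((P[:,:2]*1000).astype(np.float32)))
E
```

```text
rim 1048 [ 516.59340558 -343.54891984] 41.95084342451891
tile 2105 ((518.0692749023438, -340.46563720703125), 54.9100456237793)
handle 1649 0.06976789782143883 ((440.1977844238281, -302.7008972167969), (14.109563827514648, 84.96510314941406), 61.829383850097656)
```

```bash
cat >> h.py <<'E'
def tilt(yaw_deg,alpha_deg):
    """tool x in vertical plane of heading yaw, alpha forward from down; jaw horizontal at yaw+90"""
    a,y=np.radians(alpha_deg),np.radians(yaw_deg);f=np.array([np.cos(y),np.sin(y),0])
    x=np.sin(a)*f+np.array([0,0,-np.cos(a)]);z=np.array([-np.sin(y),np.cos(y),0]);return np.stack([x,np.cross(z,x),z],1)
OFF=.063
def seq(targets,P0=None,R0=None):
    """print successive deltas translation (in current axes) and rotation for list of (P,R)"""
    st=bot.observe()
    if P0 is None:P0=st["eef_pos"];R0=R.from_quat(st["eef_rot"]).as_matrix()
    for P,M in targets:
        t,r=delta(P,M,np.array(P0),R0);P0,R0=P,M
E
python3 - <<'E'
from h import *
Rt=tilt(-28.2,45);g=np.array([.4437,-.3042,.061]);E=g+OFF*Rt[:,0];S=E-.10*Rt[:,0]
print(E,S);st=bot.observe()
seq([(st["eef_pos"],Rt),(S,Rt),(E,Rt)])
E
```

```text
[ 0.48296007 -0.32525106  0.01645227] [ 0.4206425  -0.29183668  0.08716295]
shift cm [0. 0. 0.] turn [ 0.0851 -0.1288 -0.7824] minrows 4.27
shift cm [ 4.78 10.81 -0.3 ] turn [0. 0. 0.] minrows 1.89
shift cm [10.  0.  0.] turn [0. 0. 0.] minrows 1.6
```

Call:
drive_tool(moves=[[[0,0,0],[0.017,-0.0258,-0.1565]],[[0,0,0],[0.017,-0.0258,-0.1565]],[[0,0,0],[0.017,-0.0258,-0.1565]],[[0,0,0],[0.017,-0.0258,-0.1565]],[[0,0,0],[0.017,-0.0258,-0.1565]],[[0,2,0],[0,0,0]],[[0,4,0],[0,0,0]],[[0,0,0],[0,0,0]]])

```text
time_s: 27.58
eef_pos: [0.4227, -0.2914, 0.1518]
eef_rot: [-0.566, 0.423, 0.104, 0.7]
contact_force: [-0.0, 0.3, 0.5]
width: 0.0429
```

```bash
python3 - <<'E'
from h import *
Rt=tilt(-28.2,45);g=np.array([.4437,-.3042,.061]);E=g+OFF*Rt[:,0];S=E-.10*Rt[:,0]
st=bot.observe();print(st["eef_pos"],st["joints"].round(3))
seq([(S,Rt),(E,Rt)])
E
```

```text
[ 0.42272044 -0.29143732  0.15175683] [-0.782 -0.829  2.37   0.268  0.858 -1.955]
shift cm [ 4.47  4.66 -0.14] turn [-0.0021 -0.0013 -0.0041] minrows 1.03
shift cm [10.  0.  0.] turn [0. 0. 0.] minrows 1.6
```

Call:
drive_tool(moves=[[[4,1.2,0],[0,0,0]],[[4,1.2,0],[0,0,0]],[[2.5,1.1,-0.1],[0,0,0]],[[0,0,0],[0,0,0]]])

```text
time_s: 28.08
eef_pos: [0.4675, -0.3162, 0.056]
eef_rot: [-0.567, 0.422, 0.103, 0.699]
contact_force: [-0.1, -0.8, -0.0]
width: 0.0427
```

```bash
python3 - <<'E'
from h import *
Rt=tilt(-28.2,45);g=np.array([.4437,-.3042,.061]);E=g+OFF*Rt[:,0]
st,im,d=shot("wrist","w20");print(st["eef_pos"],st["joints"].round(3))
seq([(E,Rt)])
shot("scene","s20",(120,170,330,330),3.8)
E
```

```text
[ 0.46747645 -0.31624346  0.05596426] [-0.741 -0.562  2.393  0.328  0.566 -2.028]
shift cm [ 4.16  1.66 -0.04] turn [ 0.     -0.0016  0.0008] minrows 0.72
```

View pics/w20.png

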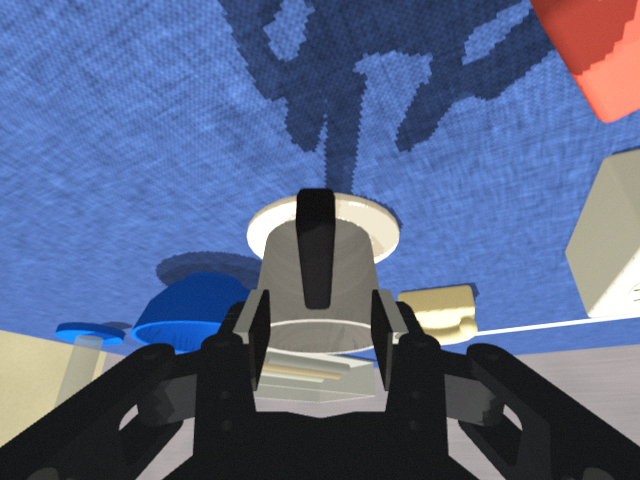

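View pics/s20.png

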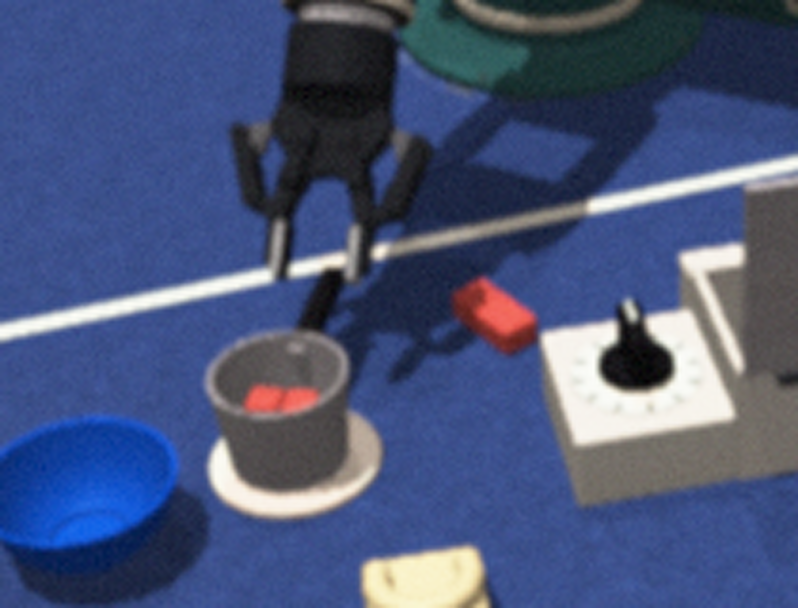

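Call:
drive_tool(moves=[[[2,0.8,0],[0,0,0]],[[2.1,0.85,0],[0,0,0]],[[0,0,0],[0,0,0]]])

```text
time_s: 28.55
eef_pos: [0.4826, -0.3244, 0.0165]
eef_rot: [-0.568, 0.422, 0.103, 0.699]
contact_force: [0.5, -0.2, 0.4]
width: 0.0428
```

```bash
python3 - <<'E'
from h import *
st,im,d=shot("wrist","w21");print(st["eef_pos"],st["joints"].round(3),st["contact_force"])
shot("scene","s21",(120,170,330,330),3.8)
E
```

```text
[ 0.48259978 -0.32441159  0.01645083] [-0.729 -0.441  2.39   0.388  0.45  -2.093] [ 0.47056975 -0.22411863  0.36855308]
```

View pics/w21.png

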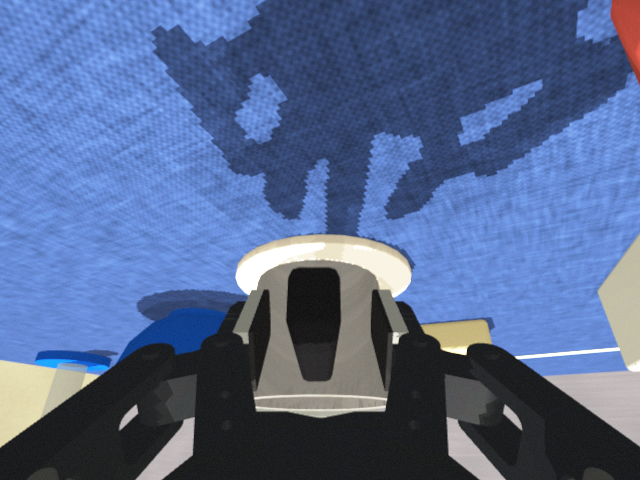

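View pics/s21.png

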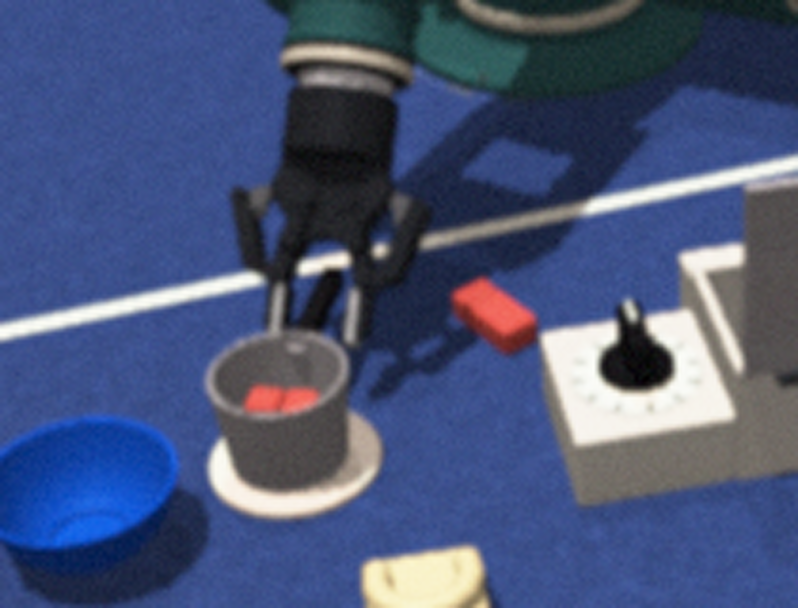

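Call:
drive_tool(moves=[[[0,0,-0.2],[0,0,0]],[[0,0,0],[0,0,0]]])

```text
time_s: 28.9
eef_pos: [0.4816, -0.3264, 0.017]
eef_rot: [-0.568, 0.422, 0.102, 0.699]
contact_force: [-0.3, 0.0, 0.5]
width: 0.0431
```

Call:
drive_tool(moves=[[[0,0,0],[0,0,0]],[[0,0,0],[0,0,0]],[[0,0,0],[0,0,0]],[[0,0,0],[0,0,0]],[[0,0,0],[0,0,0]],[[0,0,0],[0,0,0]]], gripper=1, grip_force=110)

```text
time_s: 29.65
eef_pos: [0.4817, -0.3261, 0.0161]
eef_rot: [-0.568, 0.422, 0.103, 0.699]
contact_force: [-2.9, 2.3, 6.1]
width: 0.0127
```

```bash
python3 - <<'E'
from h import *
st,im,d=shot("wrist","w22");print(st["eef_pos"],st["eef_rot"],st["joints"].round(3),st["contact_force"],st["width"])
# plan lift and transport
yaw=-28.2
Rt=tilt(yaw,45)
P=st["eef_pos"]
seq([(P+[0,0,.15],Rt)])
E
```

```text
[ 0.48168191 -0.32612237  0.01612834] [-0.56814859  0.42188414  0.10262682  0.69906272] [-0.734 -0.44   2.39   0.397  0.45  -2.105] [-2.94195004  2.32942879  6.12203807] 0.012677959091849019
shift cm [-10.6  -10.62  -0.02] turn [ 0.0005 -0.0016  0.0009] minrows 2.4
```

View pics/w22.png

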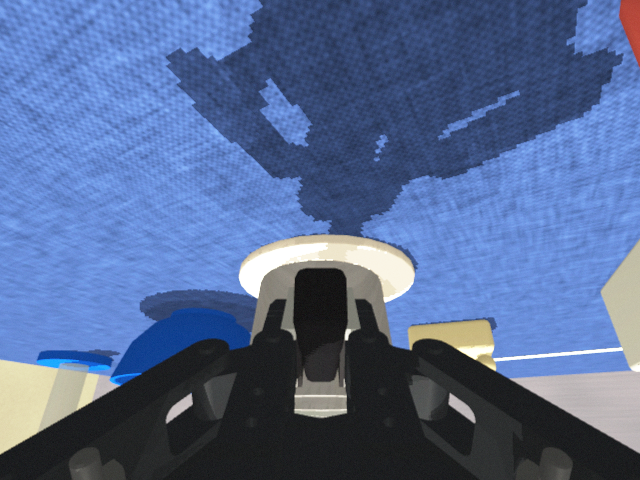

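```bash
cat >> h.py <<'E'
LT,D1,LE=.327,.132,.0255
def ik(P,M):
    w=np.array(P)-LT*M[:,0];rho=np.hypot(w[0],w[1]);j1=np.arctan2(w[1],w[0])-np.arcsin(LE/rho);r=np.sqrt(rho**2-LE**2);z=w[2]-D1
    L2,L3,off=.46,np.hypot(.6202,.077),np.arctan2(.077,.6202)
    d2=r*r+z*z;c=(d2-L2**2-L3**2)/(2*L2*L3)
    if abs(c)>1: return None
    b=np.arccos(c);j3=b-off;j2=np.arctan2(r,z)-np.arctan2(L3*np.sin(b),L2+L3*np.cos(b))
    s=j2+j3
    # wrist: forearm dir f, tool x
    e1=np.array([np.cos(j1),np.sin(j1),0]);e2=np.array([-np.sin(j1),np.cos(j1),0]);k=np.array([0,0,1.])
    f=np.sin(s)*e1+np.cos(s)*k;n=-np.cos(s)*e1+np.sin(s)*k  # n: perpendicular up
    x=M[:,0];j5=np.arccos(np.clip(x@f,-1,1));j4=np.arctan2(x@e2,-(x@n))
    # jaw z at j6=0 : perpendicular to plane
    z0=np.cross(f,x);z0/=np.linalg.norm(z0)
    return np.array([j1,j2,j3,j4,j5,np.arctan2(np.cross(z0,M[:,2])@x,z0@M[:,2])])
E
python3 - <<'E'
from h import *
st=bot.observe();P=st["eef_pos"];M=R.from_quat(st["eef_rot"]).as_matrix()
print(st["joints"].round(3));print(ik(P,M).round(3));print(ik([.25891666, 0.6231163 , 0.19185046],R.from_quat([-0.39273424,  0.58851123,  0.3923091 ,  0.58779921]).as_matrix()).round(3))
np.save("home.npy",np.r_[P,st["eef_rot"]])
Rt=tilt(-28.2,45)
print(ik(P+[0,0,.08],Rt).round(3),ik(P+[0,0,.15],Rt).round(3),ik(P+[.06,-.03,.15],Rt).round(3))
E
```

```text
[-0.734 -0.44   2.39   0.397  0.45  -2.105]
[-0.734 -0.442  2.391  0.395  0.451 -0.532]
[1.139 0.117 1.443 0.    1.583 1.533]
[-0.735 -0.554  2.32   0.295  0.626 -0.415] [-0.735 -0.609  2.237  0.25   0.76  -0.356] [-0.692 -0.421  2.118  0.225  0.682 -0.318]
```

```bash
cat > pour.py <<'E'
from h import *
hm=np.load("home.npy");T=np.eye(4);T[:3,:3]=R.from_quat(hm[3:]).as_matrix();T[:3,3]=hm[:3]
C=np.eye(4);C[:3,:3]=R.from_euler("z",-28.2,degrees=True).as_matrix();C[:3,3]=[.516,-.343,.006]
CT=np.linalg.inv(C)@T   # cup -> eef
def eef(cupT): X=cupT@CT;return X[:3,3],X[:3,:3]
def cup(pos,yaw,phi=0):
    X=np.eye(4);X[:3,:3]=(R.from_euler("z",yaw,degrees=True)*R.from_euler("y",phi,degrees=True)).as_matrix();X[:3,3]=pos;return X
YP=np.degrees(HY)-90
def pourpose(phi,lu=-30,lz=175,xh=-3):
    X=cup([0,0,0],YP,phi);lip=hw(xh,-lu,lz);X[:3,3]=lip-X[:3,:3]@np.array([.044,0,.070]);return X
def show(cups,cur=True):
    st=bot.observe();P0=st["eef_pos"];R0=R.from_quat(st["eef_rot"]).as_matrix()
    for X in cups:
        P,M=eef(X);t,r=delta(P,M,P0,R0,False);q=ik(P,M);q[5]-=np.pi/2
        q[5]=(q[5]+np.pi)%(2*np.pi)-np.pi
        print(t.round(2).tolist(),r.round(3).tolist(),"q",q.round(2).tolist(),"P",P.round(3).tolist());P0,R0=P,M
E
python3 - <<'E'
from pour import *
print(CT.round(3))
A=cup([.516,-.343,.156],-28.2)
Bs=[]
p0=np.array([.516,-.343,.156]);p1=pourpose(0)[:3,3];print(p1,YP)
for k in range(1,11): Bs.append(cup(p0+(p1-p0)*k/10,-28.2+(YP+28.2)*k/10))
show([A]+Bs)
print()
show([pourpose(0)]+[pourpose(f,lz=z) for f,z in((15,175),(30,165),(45,150),(60,145),(75,142),(90,140),(105,135),(120,130),(130,130),(140,130))])
E
```

```text
[[ 0.708 -0.706  0.001 -0.038]
 [-0.002 -0.001  1.    -0.001]
 [-0.706 -0.708 -0.002  0.01 ]
 [ 0.     0.     0.     1.   ]]
[0.59854743 0.08562958 0.105     ] -96.85
[-10.6, -10.62, -0.02] [0.0, 0.0, 0.0] q [-0.73, -0.61, 2.24, 0.25, 0.76, -1.92] P [0.482, -0.326, 0.166]
[-0.56, 1.27, 4.63] [0.085, 0.085, 0.0] q [-0.52, -0.66, 2.27, -0.09, 0.74, -1.44] P [0.492, -0.279, 0.161]
[-0.9, 1.61, 4.44] [0.085, 0.085, 0.0] q [-0.31, -0.64, 2.27, -0.42, 0.82, -0.97] P [0.503, -0.233, 0.156]
[-1.23, 1.94, 4.2] [0.085, 0.085, 0.0] q [-0.1, -0.57, 2.24, -0.64, 0.95, -0.58] P [0.515, -0.187, 0.151]
[-1.54, 2.24, 3.9] [0.085, 0.085, 0.0] q [0.06, -0.46, 2.18, -0.76, 1.09, -0.29] P [0.526, -0.141, 0.146]
[-1.81, 2.52, 3.56] [0.085, 0.085, 0.0] q [0.19, -0.33, 2.09, -0.8, 1.23, -0.06] P [0.538, -0.095, 0.141]
[-2.06, 2.77, 3.17] [0.085, 0.085, 0.0] q [0.29, -0.19, 1.99, -0.81, 1.36, 0.12] P [0.551, -0.051, 0.136]
[-2.27, 2.98, 2.74] [0.085, 0.085, 0.0] q [0.36, -0.06, 1.88, -0.78, 1.48, 0.26] P [0.563, -0.006, 0.13]
[-2.44, 3.15, 2.28] [0.085, 0.085, 0.0] q [0.41, 0.07, 1.76, -0.74, 1.59, 0.39] P [
[... 677 characters left out ...]
0.262] q [0.04, -0.05, 1.64, 0.26, 1.51, 0.15] P [0.603, 0.134, 0.186]
[-2.26, -0.83, -0.0] [-0.0, -0.0, 0.262] q [-0.11, -0.07, 1.68, 0.52, 1.54, -0.02] P [0.601, 0.121, 0.206]
[-2.37, -0.85, -0.0] [-0.0, -0.0, 0.262] q [-0.26, -0.05, 1.72, 0.77, 1.6, -0.17] P [0.599, 0.102, 0.222]
[-2.19, -1.11, -0.0] [-0.0, -0.0, 0.262] q [-0.39, 0.01, 1.76, 1.0, 1.7, -0.31] P [0.596, 0.078, 0.23]
[-2.3, -1.19, -0.0] [-0.0, -0.0, 0.262] q [-0.48, 0.11, 1.79, 1.2, 1.81, -0.42] P [0.593, 0.053, 0.231]
[-1.72, -0.43, -0.0] [-0.0, -0.0, 0.175] q [-0.52, 0.19, 1.8, 1.31, 1.9, -0.48] P [0.591, 0.035, 0.231]
[-1.72, -0.43, -0.0] [-0.0, -0.0, 0.175] q [-0.55, 0.28, 1.81, 1.43, 1.99, -0.53] P [0.589, 0.018, 0.229]
```

Call:
drive_tool(moves=[[[-1,-1,0],[0,0,0]],[[-2.4,-2.4,0],[0,0,0]],[[-2.4,-2.4,0],[0,0,0]],[[-2.4,-2.4,0],[0,0,0]],[[-2.4,-2.42,0],[0,0,0]],[[0,0,0],[0,0,0]]])

```text
time_s: 30.45
eef_pos: [0.4821, -0.3264, 0.1698]
eef_rot: [-0.569, 0.421, 0.101, 0.699]
contact_force: [-0.7, 0.3, -2.4]
width: 0.013
```

```bash
python3 - <<'E'
from pour import *
st,im,d=shot("wrist","w23");print(st["eef_pos"],st["joints"].round(2),st["contact_force"],st["width"])
p0=np.array([.516,-.343,.156]);p1=pourpose(0)[:3,3]
Bs=[cup(p0+(p1-p0)*k/20,-28.2+(YP+28.2)*k/20) for k in range(1,9)]
show(Bs)
shot("scene","s23",(80,100,330,290),3.1)
E
```

```text
[ 0.48212267 -0.32640703  0.16982102] [-0.73 -0.62  2.24  0.24  0.76 -1.92] [-0.71916685  0.31803536 -2.40548419] 0.012986829459234808
[-0.21, 0.7, 2.3] [0.043, 0.042, 0.001] q [-0.63, -0.64, 2.26, 0.08, 0.74, -1.69] P [0.487, -0.303, 0.164]
[-0.37, 0.73, 2.27] [0.042, 0.042, 0.0] q [-0.52, -0.66, 2.27, -0.09, 0.74, -1.44] P [0.492, -0.279, 0.161]
[-0.46, 0.81, 2.22] [0.042, 0.042, 0.0] q [-0.41, -0.66, 2.28, -0.26, 0.77, -1.2] P [0.498, -0.256, 0.158]
[-0.54, 0.89, 2.16] [0.042, 0.042, 0.0] q [-0.31, -0.64, 2.27, -0.42, 0.82, -0.97] P [0.503, -0.233, 0.156]
[-0.62, 0.97, 2.1] [0.042, 0.042, 0.0] q [-0.2, -0.61, 2.26, -0.54, 0.88, -0.76] P [0.509, -0.21, 0.153]
[-0.7, 1.05, 2.03] [0.042, 0.042, 0.0] q [-0.1, -0.57, 2.24, -0.64, 0.95, -0.58] P [0.515, -0.187, 0.151]
[-0.77, 1.13, 1.95] [0.042, 0.042, 0.0] q [-0.02, -0.52, 2.21, -0.71, 1.02, -0.43] P [0.52, -0.164, 0.148]
[-0.84, 1.2, 1.87] [0.042, 0.042, 0.0] q [0.06, -0.46, 2.18, -0.76, 1.09, -0.29] P [0.526, -0.141, 0.146]
```

View pics/s23.png

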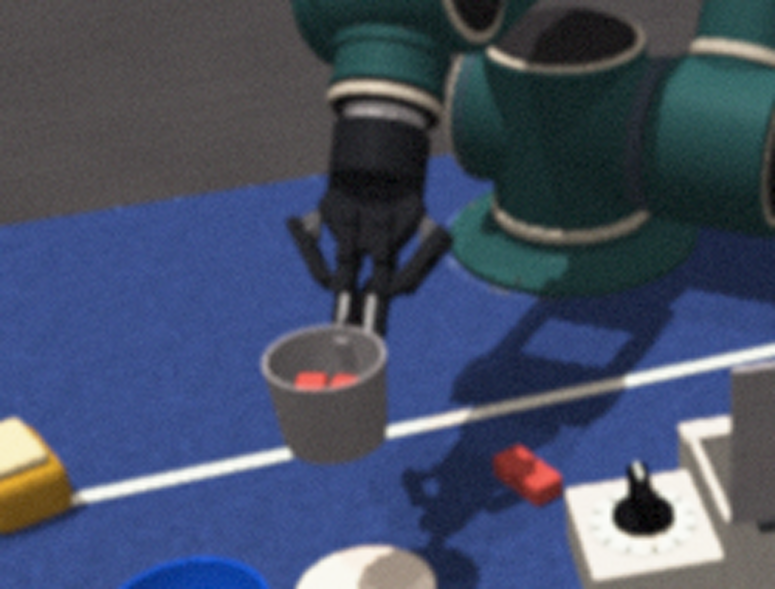

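Cup lifted, level, chunks inside. Transport.

Call:
drive_tool(moves=[[[-0.21,0.7,2.3],[0.042,0.042,0]],[[-0.37,0.73,2.27],[0.042,0.042,0]],[[-0.46,0.81,2.22],[0.042,0.042,0]],[[-0.54,0.89,2.16],[0.042,0.042,0]],[[-0.62,0.97,2.1],[0.042,0.042,0]],[[-0.7,1.05,2.03],[0.042,0.042,0]],[[-0.77,1.13,1.95],[0.042,0.042,0]],[[-0.84,1.2,1.87],[0.042,0.042,0]]])

```text
time_s: 31.55
eef_pos: [0.5256, -0.1395, 0.1429]
eef_rot: [-0.453, 0.545, -0.065, 0.703]
contact_force: [0.7, -1.0, -2.0]
width: 0.0124
```

```bash
python3 - <<'E'
from pour import *
st=bot.observe();print(st["eef_pos"],st["joints"].round(2),st["contact_force"],st["width"])
p0=np.array([.516,-.343,.156]);p1=pourpose(0)[:3,3]
Bs=[cup(p0+(p1-p0)*k/20,-28.2+(YP+28.2)*k/20) for k in (9,10,12,14,16,18,20)]
show(Bs)
E
```

```text
[ 0.52563536 -0.13952147  0.14289369] [ 0.07 -0.46  2.18 -0.76  1.09 -0.28] [ 0.66985158 -0.97935813 -2.02916831] 0.012400962454987383
[-1.01, 0.96, 1.77] [0.045, 0.044, -0.001] q [0.13, -0.39, 2.14, -0.79, 1.16, -0.17] P [0.532, -0.118, 0.143]
[-0.97, 1.33, 1.68] [0.042, 0.042, 0.0] q [0.19, -0.33, 2.09, -0.8, 1.23, -0.06] P [0.538, -0.095, 0.141]
[-2.06, 2.77, 3.17] [0.085, 0.085, 0.0] q [0.29, -0.19, 1.99, -0.81, 1.36, 0.12] P [0.551, -0.051, 0.136]
[-2.27, 2.98, 2.74] [0.085, 0.085, 0.0] q [0.36, -0.06, 1.88, -0.78, 1.48, 0.26] P [0.563, -0.006, 0.13]
[-2.44, 3.15, 2.28] [0.085, 0.085, 0.0] q [0.41, 0.07, 1.76, -0.74, 1.59, 0.39] P [0.576, 0.038, 0.125]
[-2.58, 3.29, 1.79] [0.085, 0.085, 0.0] q [0.45, 0.19, 1.64, -0.7, 1.69, 0.5] P [0.589, 0.081, 0.12]
[-2.67, 3.38, 1.28] [0.085, 0.085, 0.0] q [0.48, 0.31, 1.51, -0.64, 1.79, 0.6] P [0.602, 0.124, 0.115]
```

Call:
drive_tool(moves=[[[-1.01,0.96,1.77],[0.044,0.044,0]],[[-0.97,1.33,1.68],[0.042,0.042,0]],[[-2.06,2.77,3.17],[0.085,0.085,0]],[[-2.27,2.98,2.74],[0.085,0.085,0]],[[-2.44,3.15,2.28],[0.085,0.085,0]],[[-2.58,3.29,1.79],[0.085,0.085,0]],[[-2.67,3.38,1.28],[0.085,0.085,0]],[[0,0,0],[0,0,0]]])

```text
time_s: 32.55
eef_pos: [0.6025, 0.1247, 0.1129]
eef_rot: [-0.233, 0.669, -0.31, 0.634]
contact_force: [-1.1, -1.2, -2.5]
width: 0.0126
```

```bash
python3 - <<'E'
from pour import *
st=bot.observe();print(st["eef_pos"],st["joints"].round(2),st["contact_force"],st["width"])
L=[(0,175),(10,175),(20,172),(30,165),(40,155),(50,147),(60,145),(70,142),(80,140)]
show([pourpose(f,lz=z) for f,z in L])
shot("scene","s24",(200,80,500,300),2.6)
shot("top","t24",(200,100,420,280),3.4)
E
```

```text
[0.60245615 0.12471896 0.11285128] [ 0.48  0.32  1.5  -0.64  1.79  0.61] [-1.14816514 -1.1584475  -2.48734543] 0.012582363075349948
[-0.09, -0.24, -0.06] [0.003, -0.002, 0.003] q [0.48, 0.31, 1.51, -0.64, 1.79, 0.6] P [0.602, 0.124, 0.115]
[-1.72, -0.43, -0.0] [-0.0, -0.0, 0.175] q [0.44, 0.23, 1.51, -0.52, 1.73, 0.56] P [0.603, 0.133, 0.13]
[-1.47, -0.26, -0.0] [-0.0, -0.0, 0.175] q [0.38, 0.16, 1.53, -0.38, 1.67, 0.5] P [0.604, 0.139, 0.144]
[-1.09, -0.13, -0.0] [-0.0, -0.0, 0.175] q [0.31, 0.09, 1.55, -0.24, 1.61, 0.44] P [0.604, 0.143, 0.154]
[-0.75, -0.17, -0.0] [-0.0, -0.0, 0.175] q [0.23, 0.03, 1.58, -0.08, 1.56, 0.36] P [0.604, 0.143, 0.162]
[-0.92, -0.36, -0.0] [-0.0, -0.0, 0.175] q [0.14, -0.02, 1.61, 0.08, 1.52, 0.26] P [0.604, 0.14, 0.172]
[-1.52, -0.45, -0.0] [-0.0, -0.0, 0.175] q [0.04, -0.05, 1.64, 0.26, 1.51, 0.15] P [0.603, 0.134, 0.186]
[-1.43, -0.51, -0.0] [-0.0, -0.0, 0.175] q [-0.06, -0.07, 1.67, 0.44, 1.52, 0.04] P [0.602, 0.126, 0.199]
[-1.54, -0.51, -0.0] [-0.0, -0.0, 0.175] q [-0.17, -0.07, 1.7, 0.61, 1.55, -0.07] P [0.601, 0.115, 0.211]
```

View pics/s24.png

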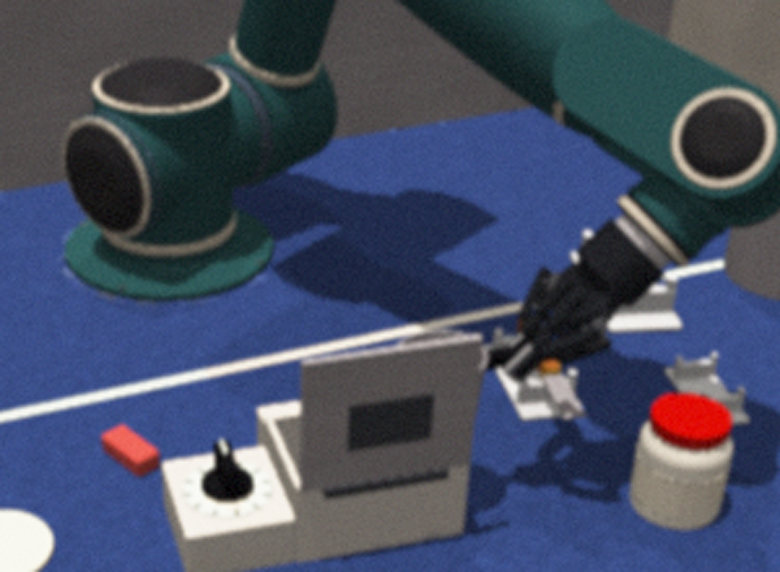

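View pics/t24.png

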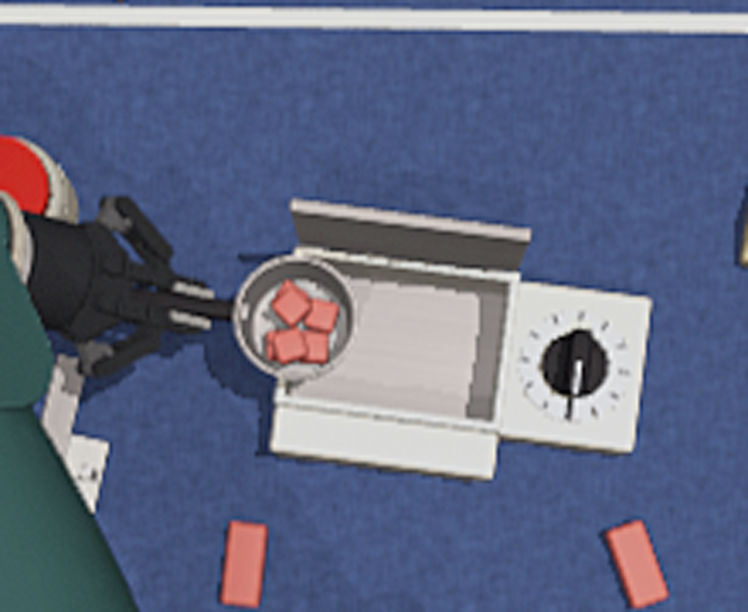

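Call:
drive_tool(moves=[[[-1.8,-0.67,-0.06],[0,0,0.178]],[[-1.47,-0.26,0],[0,0,0.175]],[[-1.09,-0.13,0],[0,0,0.175]],[[-0.75,-0.17,0],[0,0,0.175]],[[-0.92,-0.36,0],[0,0,0.175]],[[0,0,0],[0,0,0]]])

```text
time_s: 33.4
eef_pos: [0.6026, 0.1348, 0.1769]
eef_rot: [0.076, 0.702, -0.011, 0.708]
contact_force: [-0.2, -0.5, -2.1]
width: 0.0121
```

```bash
python3 - <<'E'
from pour import *
st=bot.observe();print(st["eef_pos"],st["joints"].round(2),st["contact_force"],st["width"])
L=[(50,147),(60,145),(70,142),(80,140),(90,140),(100,138),(110,135),(120,132),(128,130)]
show([pourpose(f,lz=z) for f,z in L])
shot("top","t25",(200,100,420,280),3.4)
shot("scene","s25",(200,80,500,300),2.6)
E
```

```text
[0.60260222 0.13476543 0.17693131] [ 0.13 -0.03  1.62  0.09  1.53  0.25] [-0.23177393 -0.51403883 -2.10175232] 0.012090738440111872
[0.59, 0.49, 0.05] [-0.005, 0.005, -0.006] q [0.14, -0.02, 1.61, 0.08, 1.52, 0.26] P [0.604, 0.14, 0.172]
[-1.52, -0.45, -0.0] [-0.0, -0.0, 0.175] q [0.04, -0.05, 1.64, 0.26, 1.51, 0.15] P [0.603, 0.134, 0.186]
[-1.43, -0.51, -0.0] [-0.0, -0.0, 0.175] q [-0.06, -0.07, 1.67, 0.44, 1.52, 0.04] P [0.602, 0.126, 0.199]
[-1.54, -0.51, -0.0] [-0.0, -0.0, 0.175] q [-0.17, -0.07, 1.7, 0.61, 1.55, -0.07] P [0.601, 0.115, 0.211]
[-1.72, -0.43, -0.0] [-0.0, -0.0, 0.175] q [-0.26, -0.05, 1.72, 0.77, 1.6, -0.17] P [0.599, 0.102, 0.222]
[-1.58, -0.57, -0.0] [-0.0, -0.0, 0.175] q [-0.35, -0.02, 1.75, 0.93, 1.67, -0.26] P [0.597, 0.086, 0.229]
[-1.55, -0.67, -0.0] [-0.0, -0.0, 0.175] q [-0.42, 0.04, 1.77, 1.07, 1.74, -0.35] P [0.595, 0.07, 0.233]
[-1.59, -0.7, -0.0] [-0.0, -0.0, 0.175] q [-0.48, 0.11, 1.79, 1.2, 1.81, -0.42] P [0.593, 0.053, 0.233]
[-1.33, -0.51, -0.0] [-0.0, -0.0, 0.14] q [-0.51, 0.18, 1.8, 1.29, 1.88, -0.47] P [0.592, 0.039, 0.232]
```

View pics/t25.png

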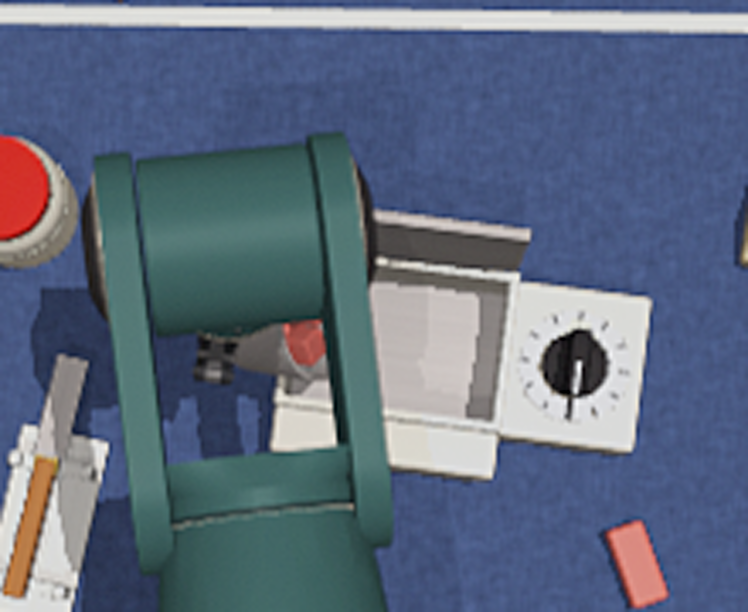

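View pics/s25.png

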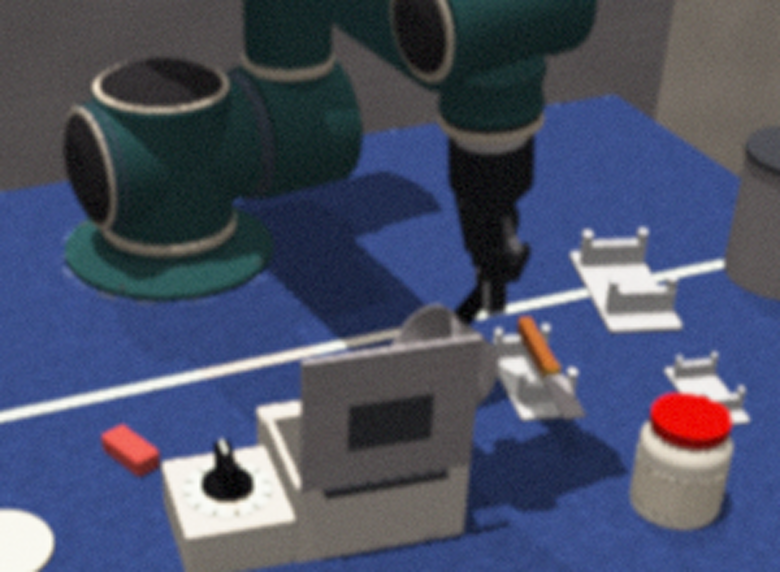

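```bash
python3 - <<'E'
from pour import *
L=[(60,145),(70,142),(80,140),(90,140),(100,138),(110,138),(120,138)]
show([pourpose(f,lz=z,xh=-10) for f,z in L])
E
```

```text
[-1.1, -0.12, -0.61] [-0.002, 0.002, 0.172] q [0.04, -0.07, 1.66, 0.26, 1.51, 0.15] P [0.596, 0.135, 0.186]
[-1.43, -0.51, -0.0] [-0.0, -0.0, 0.175] q [-0.06, -0.08, 1.68, 0.44, 1.52, 0.04] P [0.595, 0.127, 0.199]
[-1.54, -0.51, -0.0] [-0.0, -0.0, 0.175] q [-0.17, -0.09, 1.71, 0.61, 1.55, -0.07] P [0.594, 0.116, 0.211]
[-1.72, -0.43, -0.0] [-0.0, -0.0, 0.175] q [-0.27, -0.07, 1.74, 0.77, 1.61, -0.17] P [0.592, 0.102, 0.222]
[-1.58, -0.57, -0.0] [-0.0, -0.0, 0.175] q [-0.35, -0.03, 1.76, 0.93, 1.67, -0.27] P [0.59, 0.087, 0.229]
[-1.72, -0.43, -0.0] [-0.0, -0.0, 0.175] q [-0.43, 0.02, 1.78, 1.07, 1.74, -0.35] P [0.588, 0.071, 0.236]
[-1.72, -0.43, -0.0] [-0.0, -0.0, 0.175] q [-0.48, 0.09, 1.8, 1.2, 1.82, -0.41] P [0.586, 0.054, 0.239]
```

Call:
drive_tool(moves=[[[-1.1,-0.12,-0.61],[0,0,0.172]],[[-1.43,-0.51,0],[0,0,0.175]],[[-1.54,-0.51,0],[0,0,0.175]],[[-1.72,-0.43,0],[0,0,0.175]],[[-1.58,-0.57,0],[0,0,0.175]],[[0,0,0],[0,0,0]]])

```text
time_s: 34.25
eef_pos: [0.5902, 0.0873, 0.2259]
eef_rot: [0.366, 0.608, 0.288, 0.643]
contact_force: [0.5, -0.2, -2.9]
width: 0.0125
```

```bash
python3 - <<'E'
from pour import *
st=bot.observe();print(st["eef_pos"],st["joints"].round(2),st["contact_force"],st["width"])
L=[(110,138),(120,138),(128,138)]
show([pourpose(f,lz=z,xh=-10) for f,z in L])
shot("top","t26",(200,100,420,280),3.4)
shot("scene","s26",(200,80,500,300),2.6)
E
```

```text
[0.59021034 0.08727032 0.2258669 ] [-0.36 -0.02  1.76  0.93  1.67 -0.27] [ 0.47781201 -0.23308519 -2.88786758] 0.012494310364480912
[-1.92, -0.13, 0.01] [-0.007, 0.0, 0.17] q [-0.43, 0.02, 1.78, 1.07, 1.74, -0.35] P [0.588, 0.071, 0.236]
[-1.72, -0.43, -0.0] [-0.0, -0.0, 0.175] q [-0.48, 0.09, 1.8, 1.2, 1.82, -0.41] P [0.586, 0.054, 0.239]
[-1.38, -0.32, -0.0] [-0.0, -0.0, 0.14] q [-0.52, 0.15, 1.81, 1.29, 1.89, -0.46] P [0.585, 0.04, 0.24]
```

View pics/t26.png

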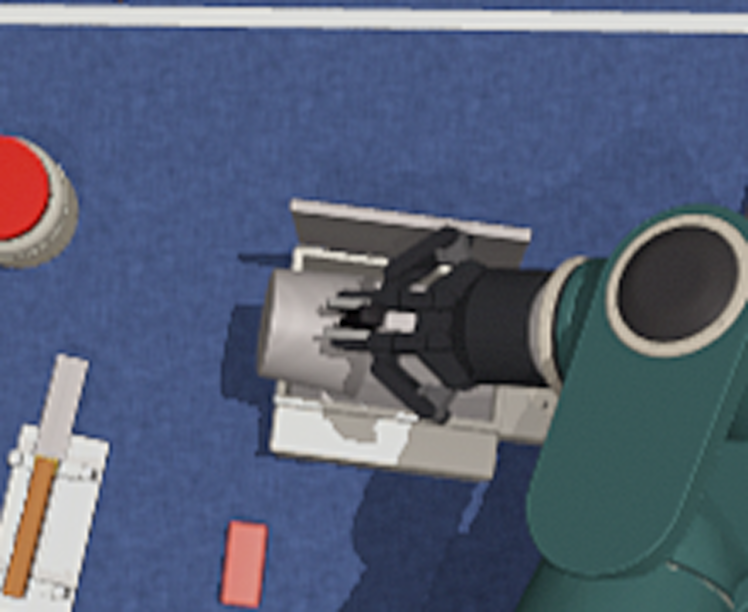

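View pics/s26.png

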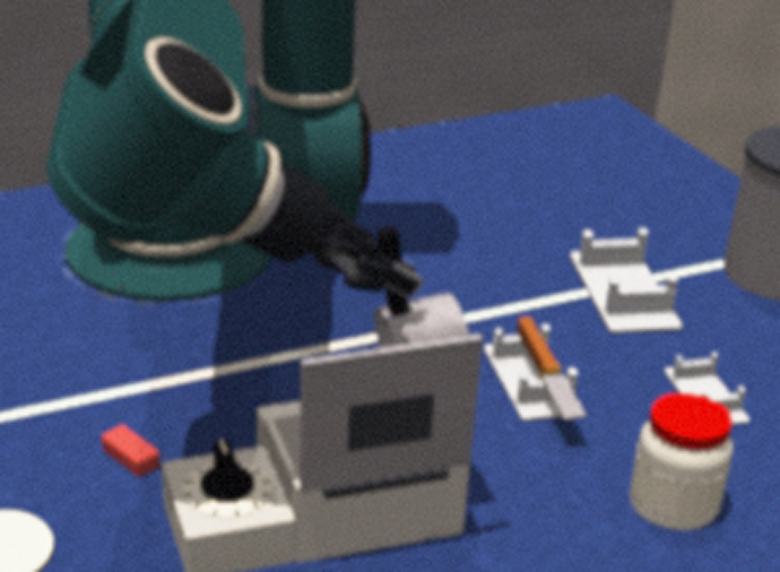

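Call:
drive_tool(moves=[[[-1.92,-0.13,0],[-0.005,0,0.17]],[[-1.72,-0.43,0],[0,0,0.175]],[[-1.38,-0.32,0],[0,0,0.14]],[[0,0,0],[0,0,0]],[[0,0,0],[0,0,0]]])

```text
time_s: 34.98
eef_pos: [0.5856, 0.042, 0.2437]
eef_rot: [0.496, 0.502, 0.437, 0.558]
contact_force: [0.1, 0.8, -0.7]
width: 0.0126
```

```bash
python3 - <<'E'
from pour import *
st,im,d=shot("wrist","w27");print(st["eef_pos"],st["joints"].round(2),st["contact_force"],st["width"])
shot("top","t27",(200,100,420,280),3.4)
E
```

```text
[0.58561403 0.04197279 0.2436568 ] [-0.52  0.15  1.8   1.29  1.89 -0.46] [ 0.10056333  0.77248011 -0.65309399] 0.012598508197868613
```

View pics/w27.png

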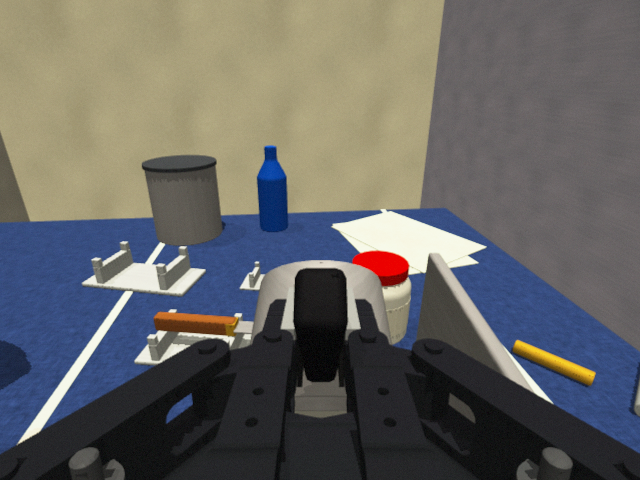

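View pics/t27.png

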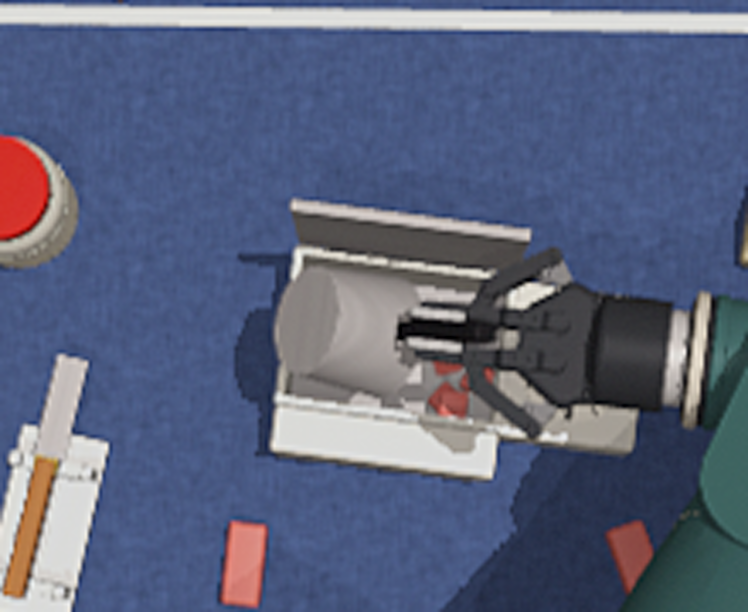

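Call:
drive_tool(moves=[[[0,0,0],[0,0,0.12]],[[0,0,0],[0,0,-0.12]],[[0,0,0],[0,0,0.12]],[[0,0,0],[0,0,-0.12]],[[0,0,0],[0,0,0]]])

```text
time_s: 35.7
eef_pos: [0.5857, 0.0412, 0.2457]
eef_rot: [0.495, 0.5, 0.438, 0.559]
contact_force: [-0.0, -0.1, -1.4]
width: 0.0124
```

```bash
python3 - <<'E'
from pour import *
st=bot.observe();print(st["eef_pos"],st["joints"].round(2),st["contact_force"])
L=[(118,138),(108,138),(98,140),(88,142),(78,144),(68,148),(58,155),(48,163)]
show([pourpose(f,lz=z,xh=-10) for f,z in L])
E
```

```text
[0.58574659 0.04121473 0.24565263] [-0.52  0.15  1.8   1.29  1.89 -0.46] [-0.02321896 -0.05222    -1.40875037]
[1.66, -0.49, -0.09] [0.009, 0.0, -0.172] q [-0.47, 0.08, 1.79, 1.17, 1.81, -0.4] P [0.587, 0.057, 0.239]
[1.77, 0.12, 0.0] [0.0, 0.0, -0.175] q [-0.41, 0.01, 1.78, 1.04, 1.73, -0.33] P [0.589, 0.074, 0.235]
[1.68, 0.3, 0.0] [0.0, 0.0, -0.175] q [-0.34, -0.04, 1.75, 0.9, 1.66, -0.25] P [0.591, 0.09, 0.23]
[1.65, 0.28, 0.0] [0.0, 0.0, -0.175] q [-0.25, -0.07, 1.73, 0.74, 1.6, -0.15] P [0.592, 0.105, 0.222]
[1.62, 0.26, 0.0] [0.0, 0.0, -0.175] q [-0.15, -0.09, 1.7, 0.57, 1.55, -0.05] P [0.594, 0.118, 0.212]
[1.43, 0.34, 0.0] [0.0, 0.0, -0.175] q [-0.04, -0.08, 1.67, 0.4, 1.53, 0.07] P [0.595, 0.129, 0.202]
[1.12, 0.4, 0.0] [0.0, 0.0, -0.175] q [0.06, -0.06, 1.64, 0.22, 1.53, 0.18] P [0.596, 0.137, 0.193]
[0.99, 0.3, 0.0] [0.0, 0.0, -0.175] q [0.16, -0.03, 1.6, 0.05, 1.55, 0.28] P [0.597, 0.142, 0.184]
```

Call:
drive_tool(moves=[[[1.66,-0.49,-0.09],[0.009,0,-0.172]],[[1.77,0.12,0],[0,0,-0.175]],[[1.68,0.3,0],[0,0,-0.175]],[[1.65,0.28,0],[0,0,-0.175]],[[1.62,0.26,0],[0,0,-0.175]],[[1.43,0.34,0],[0,0,-0.175]],[[1.12,0.4,0],[0,0,-0.175]],[[0.99,0.3,0],[0,0,-0.175]]])

```text
time_s: 36.7
eef_pos: [0.596, 0.1425, 0.1826]
eef_rot: [0.059, 0.706, -0.025, 0.706]
contact_force: [-0.3, -0.6, -2.1]
width: 0.0126
```

```bash
python3 - <<'E'
from pour import *
st=bot.observe();print(st["eef_pos"],st["joints"].round(2),st["contact_force"])
L=[(38,168),(28,172),(18,176),(9,178),(0,178)]
show([pourpose(f,lz=z,xh=-10) for f,z in L])
E
```

```text
[0.59600954 0.14246949 0.18264144] [ 0.17 -0.03  1.6   0.05  1.55  0.29] [-0.28353968 -0.57958541 -2.06271858]
[1.12, 0.1, 0.1] [0.001, -0.001, -0.171] q [0.26, 0.03, 1.58, -0.11, 1.59, 0.38] P [0.597, 0.144, 0.171]
[1.37, 0.07, 0.0] [0.0, 0.0, -0.175] q [0.33, 0.09, 1.55, -0.27, 1.63, 0.45] P [0.597, 0.143, 0.158]
[1.39, 0.01, 0.0] [0.0, 0.0, -0.175] q [0.4, 0.16, 1.54, -0.41, 1.69, 0.52] P [0.597, 0.139, 0.144]
[1.41, 0.03, 0.0] [0.0, 0.0, -0.157] q [0.45, 0.22, 1.52, -0.53, 1.74, 0.57] P [0.596, 0.133, 0.132]
[1.59, 0.13, 0.0] [0.0, 0.0, -0.157] q [0.48, 0.29, 1.52, -0.64, 1.79, 0.61] P [0.595, 0.125, 0.118]
```

Call:
drive_tool(moves=[[[1.12,0.1,0.1],[0,0,-0.171]],[[1.37,0.07,0],[0,0,-0.175]],[[1.39,0,0],[0,0,-0.175]],[[1.41,0,0],[0,0,-0.157]],[[1.59,0.13,0],[0,0,-0.157]],[[0,0,0],[0,0,0]]])

```text
time_s: 37.45
eef_pos: [0.5932, 0.1246, 0.1137]
eef_rot: [-0.233, 0.672, -0.307, 0.633]
contact_force: [-0.1, -0.5, -1.6]
width: 0.0122
```

```bash
python3 - <<'E'
from pour import *
st=bot.observe();print(st["eef_pos"],st["joints"].round(2),st["contact_force"])
shot("top","t28",(200,100,420,280),3.4)
p1=pourpose(0,lz=178,xh=-10)[:3,3];p0=np.array([.518,-.341,.156])
show([cup(p1+(p0-p1)*k/20,YP+(-28.2-YP)*k/20) for k in (2,4,6,8,10,11,12)])
E
```

```text
[0.59323412 0.12457859 0.11374126] [ 0.48  0.3   1.52 -0.64  1.79  0.6 ] [-0.14588069 -0.48204647 -1.57886197]
[2.56, -3.58, -0.62] [-0.079, -0.088, -0.005] q [0.45, 0.18, 1.65, -0.69, 1.69, 0.5] P [0.583, 0.082, 0.123]
[2.72, -3.39, -1.19] [-0.085, -0.085, -0.0] q [0.42, 0.06, 1.77, -0.74, 1.59, 0.39] P [0.571, 0.039, 0.128]
[2.64, -3.31, -1.7] [-0.085, -0.085, -0.0] q [0.36, -0.07, 1.89, -0.78, 1.48, 0.26] P [0.559, -0.005, 0.133]
[2.51, -3.18, -2.18] [-0.085, -0.085, -0.0] q [0.29, -0.2, 2.0, -0.81, 1.37, 0.12] P [0.547, -0.049, 0.137]
[2.34, -3.01, -2.65] [-0.085, -0.085, -0.0] q [0.2, -0.33, 2.1, -0.8, 1.24, -0.06] P [0.536, -0.094, 0.142]
[1.07, -1.4, -1.54] [-0.042, -0.042, -0.0] q [0.14, -0.4, 2.14, -0.79, 1.17, -0.17] P [0.53, -0.117, 0.145]
[1.01, -1.34, -1.64] [-0.042, -0.042, -0.0] q [0.07, -0.46, 2.18, -0.76, 1.1, -0.29] P [0.525, -0.139, 0.147]
```

View pics/t28.png

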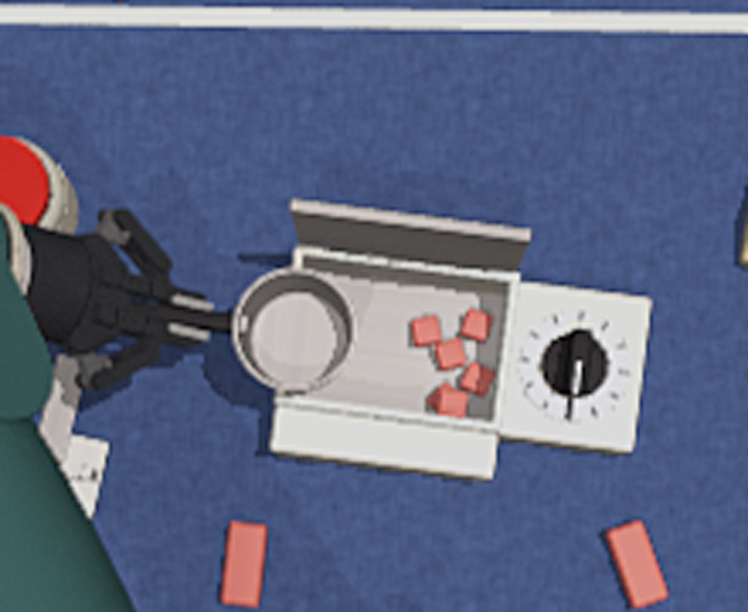

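Call:
drive_tool(moves=[[[2.56,-3.58,-0.62],[-0.079,-0.088,-0.005]],[[2.72,-3.39,-1.19],[-0.085,-0.085,0]],[[2.64,-3.31,-1.7],[-0.085,-0.085,0]],[[2.51,-3.18,-2.18],[-0.085,-0.085,0]],[[2.34,-3.01,-2.65],[-0.085,-0.085,0]],[[1.07,-1.4,-1.54],[-0.042,-0.042,0]],[[1.01,-1.34,-1.64],[-0.042,-0.042,0]],[[0,0,0],[0,0,0]]])

```text
time_s: 38.5
eef_pos: [0.5246, -0.1419, 0.1515]
eef_rot: [-0.45, 0.542, -0.069, 0.706]
contact_force: [-1.4, -0.3, -2.1]
width: 0.0123
```

```bash
python3 - <<'E'
from pour import *
st=bot.observe();print(st["eef_pos"],st["joints"].round(2),st["contact_force"])
p1=pourpose(0,lz=178,xh=-10)[:3,3];p0=np.array([.518,-.341,.156])
show([cup(p1+(p0-p1)*k/20,YP+(-28.2-YP)*k/20) for k in range(13,21)])
E
```

```text
[ 0.52459954 -0.14191633  0.15148634] [ 0.06 -0.47  2.18 -0.76  1.1  -0.29] [-1.39518011 -0.26683287 -2.10054602]
[1.11, -0.81, -1.57] [-0.05, -0.039, 0.004] q [-0.01, -0.52, 2.21, -0.71, 1.02, -0.42] P [0.519, -0.162, 0.149]
[0.88, -1.21, -1.83] [-0.042, -0.042, -0.0] q [-0.1, -0.57, 2.24, -0.64, 0.95, -0.58] P [0.514, -0.185, 0.152]
[0.81, -1.14, -1.91] [-0.042, -0.042, -0.0] q [-0.2, -0.61, 2.26, -0.54, 0.88, -0.76] P [0.509, -0.208, 0.154]
[0.74, -1.07, -1.99] [-0.042, -0.042, -0.0] q [-0.3, -0.64, 2.27, -0.42, 0.82, -0.96] P [0.503, -0.231, 0.157]
[0.66, -0.99, -2.06] [-0.042, -0.042, -0.0] q [-0.41, -0.66, 2.28, -0.27, 0.77, -1.19] P [0.498, -0.254, 0.159]
[0.58, -0.92, -2.13] [-0.042, -0.042, -0.0] q [-0.52, -0.66, 2.27, -0.1, 0.75, -1.43] P [0.493, -0.277, 0.161]
[0.5, -0.83, -2.19] [-0.042, -0.042, -0.0] q [-0.62, -0.64, 2.26, 0.07, 0.74, -1.68] P [0.488, -0.301, 0.164]
[0.42, -0.75, -2.24] [-0.042, -0.042, -0.0] q [-0.73, -0.61, 2.24, 0.24, 0.76, -1.91] P [0.484, -0.324, 0.166]
```

Call:
drive_tool(moves=[[[1.11,-0.81,-1.57],[-0.046,-0.041,0]],[[0.88,-1.21,-1.83],[-0.042,-0.042,0]],[[0.81,-1.14,-1.91],[-0.042,-0.042,0]],[[0.74,-1.07,-1.99],[-0.042,-0.042,0]],[[0.66,-0.99,-2.06],[-0.042,-0.042,0]],[[0.58,-0.92,-2.13],[-0.042,-0.042,0]],[[0.5,-0.83,-2.19],[-0.042,-0.042,0]],[[0.42,-0.75,-2.24],[-0.042,-0.042,0]]])

```text
time_s: 39.5
eef_pos: [0.4846, -0.3229, 0.1662]
eef_rot: [-0.57, 0.421, 0.101, 0.699]
contact_force: [0.2, 0.3, -1.7]
width: 0.0128
```

Call:
drive_tool(moves=[[[0,0,0],[0,0,0]],[[0,0,0],[0,0,0]]])

```text
time_s: 39.75
eef_pos: [0.4845, -0.3221, 0.1647]
eef_rot: [-0.568, 0.423, 0.101, 0.698]
contact_force: [-0.7, -0.1, -1.6]
width: 0.013
```

```bash
python3 - <<'E'
from pour import *
st=bot.observe();print(st["eef_pos"],st["joints"].round(2),st["contact_force"])
show([cup([.5175,-.341,.016],-28.2),cup([.5175,-.341,.007],-28.2)])
shot("top","t29",(230,150,490,300),3)
E
```

```text
[ 0.48454034 -0.32211015  0.16473524] [-0.72 -0.61  2.24  0.22  0.75 -1.9 ] [-0.74405646 -0.09981463 -1.58458092]
[9.76, 9.84, -0.19] [-0.001, -0.004, 0.001] q [-0.73, -0.46, 2.38, 0.37, 0.47, -2.07] P [0.483, -0.324, 0.026]
[0.64, 0.64, 0.0] [0.0, 0.0, 0.0] q [-0.73, -0.44, 2.39, 0.38, 0.45, -2.09] P [0.483, -0.324, 0.017]
```

View pics/t29.png

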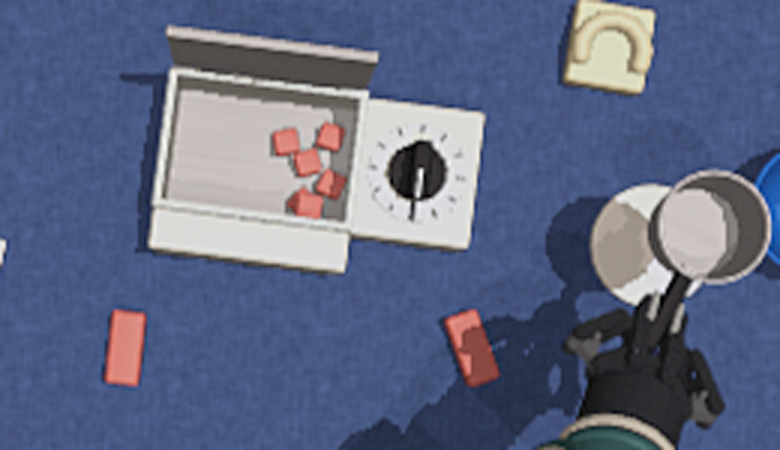

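Call:
drive_tool(moves=[[[3,3,0],[0,0,0]],[[3,3,0],[0,0,0]],[[2.5,2.5,-0.1],[0,0,0]],[[1.26,1.3,-0.1],[0,0,0]],[[0,0,0],[0,0,0]]])

```text
time_s: 40.42
eef_pos: [0.4831, -0.3232, 0.0242]
eef_rot: [-0.568, 0.423, 0.103, 0.698]
contact_force: [0.0, 0.2, -1.4]
width: 0.0122
```

```bash
python3 - <<'E'
from pour import *
st,im,d=shot("wrist","w30");print(st["eef_pos"],st["joints"].round(2),st["contact_force"])
show([cup([.5175,-.341,.0065],-28.2)])
shot("top","t30",(390,170,490,300),5)
E
```

```text
[ 0.48309293 -0.32319729  0.02423633] [-0.72 -0.46  2.39  0.36  0.47 -2.06] [ 0.02764162  0.18249747 -1.40921349]
[0.64, 0.66, -0.04] [0.001, -0.003, 0.0] q [-0.73, -0.44, 2.39, 0.38, 0.45, -2.09] P [0.483, -0.324, 0.017]
```

View pics/t30.png

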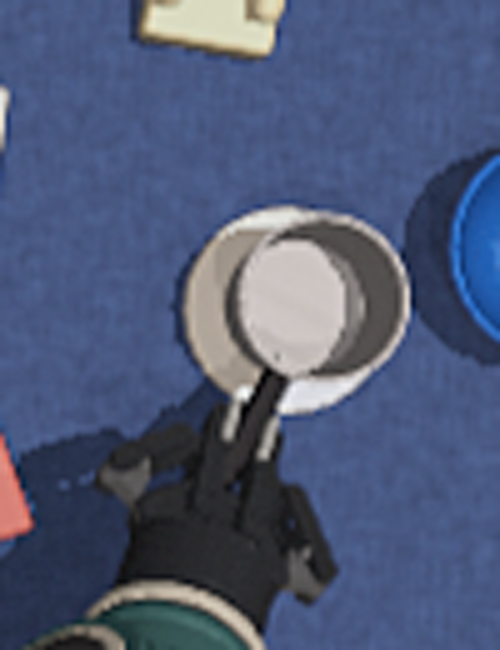

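View pics/w30.png

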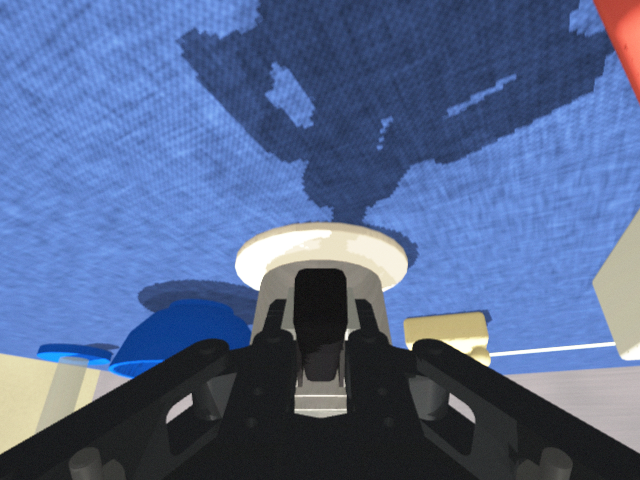

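Cup is empty and roughly centred on the tile. Lower and release.

Call:
drive_tool(moves=[[[0.3,0.3,0],[0,0,0]],[[0.25,0.25,0],[0,0,0]],[[0,0,0],[0,0,0]],[[0,0,0],[0,0,0]]])

```text
time_s: 41.02
eef_pos: [0.483, -0.3248, 0.018]
eef_rot: [-0.569, 0.423, 0.101, 0.698]
contact_force: [0.6, 0.3, -1.5]
width: 0.0129
```

Call:
drive_tool(moves=[[[0,0,0],[0,0,0]],[[0,0,0],[0,0,0]],[[0,0,0],[0,0,0]],[[0,0,0],[0,0,0]]], gripper=0.5)

```text
time_s: 41.52
eef_pos: [0.4831, -0.3248, 0.0179]
eef_rot: [-0.569, 0.423, 0.101, 0.698]
contact_force: [-0.2, -0.4, -0.2]
width: 0.0427
```

```bash
python3 - <<'E'
from h import *
st,im,d=shot("wrist","w31");print(st["eef_pos"],st["joints"].round(2),st["contact_force"],st["width"])
M=R.from_quat(st["eef_rot"]).as_matrix()
P=st["eef_pos"]
for b in(.03,.06,.08,.1): print(b,ik(P-b*M[:,0],M).round(2), ik(P+[0,0,b],M).round(2))
E
```

```text
[ 0.48305498 -0.32480451  0.01794485] [-0.73 -0.44  2.39  0.37  0.45 -2.08] [-0.2498914  -0.43671047 -0.18766389] 0.042713847314394246
0.03 [-0.74 -0.55  2.42  0.34  0.53 -0.47] [-0.72 -0.49  2.37  0.32  0.52 -0.45]
0.06 [-0.76 -0.66  2.44  0.31  0.61 -0.45] [-0.72 -0.53  2.34  0.29  0.58 -0.41]
0.08 [-0.77 -0.73  2.45  0.3   0.67 -0.44] [-0.72 -0.56  2.32  0.27  0.62 -0.39]
0.1 [-0.78 -0.8   2.46  0.3   0.73 -0.43] [-0.72 -0.58  2.3   0.26  0.66 -0.37]
```

View pics/w31.png

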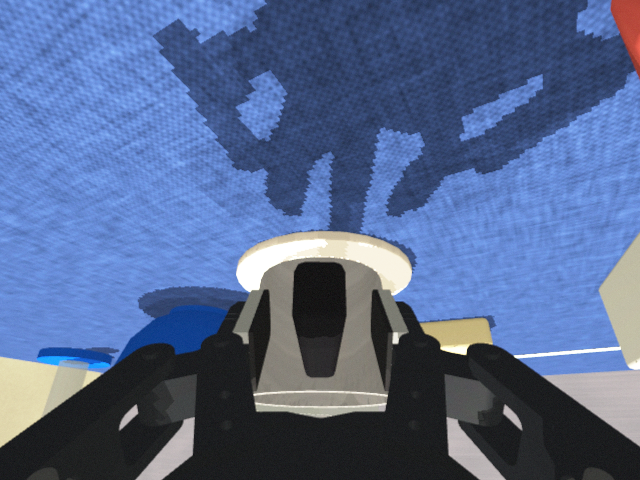

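Call:
drive_tool(moves=[[[-1.5,-1.5,0],[0,0,0]],[[-3,-3,0],[0,0,0]],[[-3,-3,0],[0,0,0]],[[-3,-3,0],[0,0,0]],[[-2,-2,0],[0,0,0]],[[0,0,0],[0,0,0]]])

```text
time_s: 42.32
eef_pos: [0.4838, -0.3243, 0.1978]
eef_rot: [-0.57, 0.422, 0.1, 0.698]
contact_force: [0.6, -0.1, -0.3]
width: 0.0428
```

```bash
python3 - <<'E'
from h import *
st,im,d=shot("top","t32",(230,150,490,300),3);W=cloud("top",d);V=~np.isnan(W[...,0])
st=bot.observe();print(st["eef_pos"],st["joints"].round(2))
hv=cv2.cvtColor(im,cv2.COLOR_RGB2HSV);red=(((hv[...,0]<8)|(hv[...,0]>172))&(hv[...,1]>90)&(hv[...,2]>60)).astype(np.uint8)
n,l,s,c=cv2.connectedComponentsWithStats(red)
for i in range(1,n):
    if s[i,4]>40 and 240<c[i,0]<430 and 150<c[i,1]<290:
        P=W[(l==i)&V];print(s[i],c[i].round(),np.median(P,0).round(3),P[:,2].min().round(3),P[:,2].max().round(3),cv2.minAreaRect((P[:,:2]*1000).astype(np.float32)))
m=V&(abs(W[...,2]-.076)<.004)&(np.hypot(W[...,0]-.516,W[...,1]+.343)<.055)
p=W[m][:,:2]*1000
A=np.c_[2*p,np.ones(len(p))];x=np.linalg.lstsq(A,(p**2).sum(1),rcond=None)[0];print("cup rim",len(p),x[:2],np.sqrt(x[2]+x[0]**2+x[1]**2))
E
```

```text
[ 0.48337691 -0.3239039   0.19547427] [-0.72 -0.63  2.2   0.22  0.81 -1.89]
[335 191  10  10  66] [340. 195.] [ 0.61  -0.05   0.029] 0.0 0.042 ((610.9998168945312, -49.41632080078125), (21.13614845275879, 20.746580123901367), 72.01351928710938)
[321 193  16  16 132] [328. 200.] [ 0.596 -0.018  0.03 ] 0.005 0.039 ((596.1534423828125, -18.94495391845703), (50.87369918823242, 25.474565505981445), 47.4531135559082)
[326 207  19  16 145] [335. 215.] [ 0.557 -0.037  0.035] 0.009 0.093 ((558.9437255859375, -37.35626983642578), (28.979000091552734, 52.11274337768555), 47.516666412353516)
[265 253  14  25 279] [271. 265.] [0.423 0.131 0.022] -0.004 0.032 ((421.3782653808594, 131.76504516601562), (32.297889709472656, 64.58269500732422), 84.40373229980469)
[378 253  18  26 287] [387. 266.] [ 0.424 -0.176  0.022] -0.007 0.032 ((424.0483093261719, -177.6407470703125), (66.22604370117188, 30.486112594604492), 20.286060333251953)
cup rim 111 [ 518.42718174 -341.83568616] 41.98048898742426
```

View pics/t32.png

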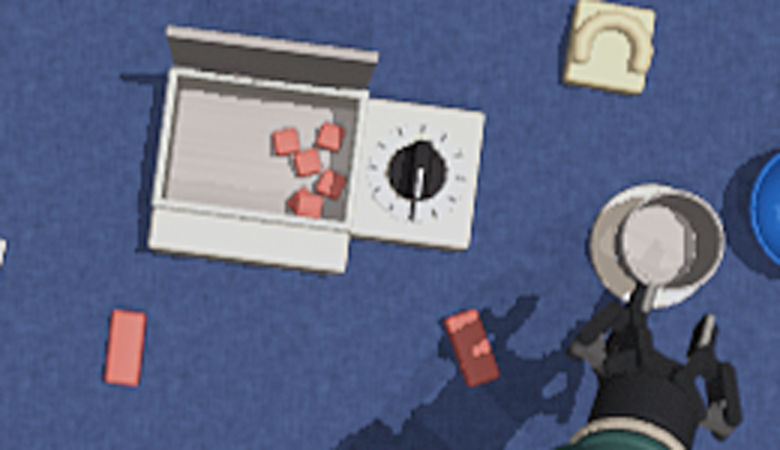

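```bash
python3 - <<'E'
from h import *
M=down(110.3);st=bot.observe();P=st["eef_pos"]
seq([(P,M),([.424,-.1773,.10],M),([.424,-.1773,-.037],M)])
for p in ([.424,-.1773,.10],[.424,-.1773,-.037]):print(ik(p,M).round(2))
E
```

```text
shift cm [0. 0. 0.] turn [-0.8017 -0.3393  0.7369] minrows 6.11
shift cm [ 9.55  0.48 15.81] turn [0. 0. 0.] minrows 2.96
shift cm [13.7  0.   0. ] turn [0. 0. 0.] minrows 2.19
[-0.45 -0.33  2.01  0.    1.47 -0.81]
[-0.45 -0.2   2.14  0.    1.21 -0.81]
```

Call:
drive_tool(moves=[[[0,0,0],[-0.1145,-0.0485,0.1053]],[[0,0,0],[-0.1145,-0.0485,0.1053]],[[0,0,0],[-0.1145,-0.0485,0.1053]],[[0,0,0],[-0.1145,-0.0485,0.1053]],[[0,0,0],[-0.1145,-0.0485,0.1053]],[[0,0,0],[-0.1145,-0.0485,0.1053]],[[0,0,0],[-0.1145,-0.0485,0.1053]],[[0,0,0],[0,0,0]]], gripper=0.3)

```text
time_s: 43.38
eef_pos: [0.484, -0.3235, 0.1924]
eef_rot: [-0.579, 0.404, 0.582, 0.404]
contact_force: [0.2, 0.1, 0.2]
width: 0.0596
```

Call:
drive_tool(moves=[[[0,0.1,5.2],[0,0,0]],[[3,0.2,5.2],[0,0,0]],[[3,0.2,5.4],[0,0,0]],[[0,0,0],[0,0,0]]])

```text
time_s: 43.88
eef_pos: [0.4214, -0.1745, 0.1317]
eef_rot: [-0.579, 0.404, 0.582, 0.405]
contact_force: [-0.1, -0.7, 0.3]
width: 0.0598
```

```bash
python3 - <<'E'
from h import *
st,im,d=shot("wrist","w33");print(st["eef_pos"],st["joints"].round(2),st["width"]);W=cloud("wrist",d,st);V=~np.isnan(W[...,0])
hv=cv2.cvtColor(im,cv2.COLOR_RGB2HSV);m=(((hv[...,0]<8)|(hv[...,0]>172))&(hv[...,1]>90)&V&(abs(W[...,2]-.022)<.004)&(abs(W[...,0]-.424)<.06)&(abs(W[...,1]+.177)<.06))
r=cv2.minAreaRect((W[m][:,:2]*1000).astype(np.float32));print(m.sum(),r)
a=r[2] if r[1][0]>r[1][1] else r[2]+90;print("long axis",a)
jaw=a+90; jaw=jaw-180 if jaw>150 else jaw
seq([([r[0][0]/1000,r[0][1]/1000,-.037],down(jaw))])
E
```

```text
[ 0.42138627 -0.17445476  0.13168351] [-0.45 -0.35  1.97  0.    1.53 -2.37] 0.05983758382276118
2642 ((424.70648193359375, -179.01832580566406), (63.62498474121094, 28.781490325927734), 20.40560531616211)
long axis 20.40560531616211
shift cm [17.07 -0.08 -0.37] turn [-0.0023  0.0016  0.0003] minrows 2.73
```

View pics/w33.png

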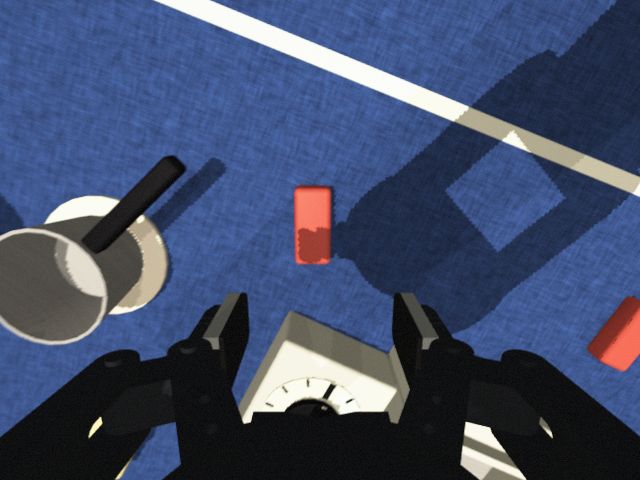

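Call:
drive_tool(moves=[[[5,0,-0.37],[0,0,0]],[[5,0,0],[0,0,0]],[[4,0,0],[0,0,0]],[[2.2,0,0],[0,0,0]],[[0.8,0,0],[0,0,0]],[[0,0,0],[0,0,0]]])

```text
time_s: 44.68
eef_pos: [0.4251, -0.1812, -0.0347]
eef_rot: [-0.58, 0.404, 0.58, 0.405]
contact_force: [0.2, 0.1, -0.0]
width: 0.06
```

Call:
drive_tool(moves=[[[0,0,0],[0,0,0]],[[0,0,0],[0,0,0]],[[0,0,0],[0,0,0]],[[0,0,0],[0,0,0]],[[0,0,0],[0,0,0]]], gripper=1, grip_force=40)

```text
time_s: 45.3
eef_pos: [0.4255, -0.181, -0.0339]
eef_rot: [0.58, -0.404, -0.58, -0.404]
contact_force: [-0.1, 0.0, 6.1]
width: 0.0291
```

Call:
drive_tool(moves=[[[-2,0,0],[0,0,0]],[[-5,0,0],[0,0,0]],[[-6,0,0],[0,0,0]],[[-6,0,0],[0,0,0]],[[-5,0,0],[0,0,0]],[[0,0,0],[0,0,0]]])

```text
time_s: 46.05
eef_pos: [0.4262, -0.1813, 0.2094]
eef_rot: [0.582, -0.404, -0.578, -0.405]
contact_force: [0.3, -0.5, -0.4]
width: 0.0291
```

```bash
python3 - <<'E'
from h import *
st,im,d=shot("wrist","w34");print(st["eef_pos"],st["joints"].round(2),st["width"])
for p in (150,20,-8): print(ik(hw(-8,45,p),down(83.15)).round(2))
seq([(hw(-8,42,195),down(83.15))])
E
```

```text
[ 0.42624541 -0.18134892  0.20943078] [-0.46 -0.37  1.85  0.    1.65 -2.38] 0.02907516494253603
[ 0.05 -0.05  1.68  0.    1.51  0.17]
[0.05 0.04 1.81 0.   1.29 0.17]
[0.05 0.06 1.83 0.   1.24 0.17]
shift cm [  1.19 -23.57  16.4 ] turn [ 0.4737 -0.0006  0.0019] minrows 4.6
```

View pics/w34.png

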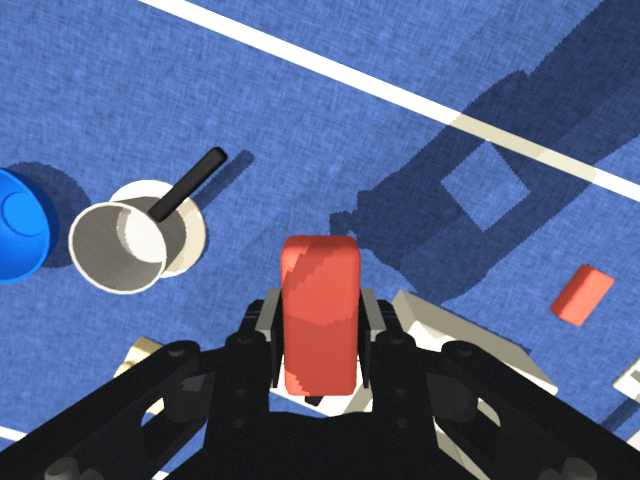

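Call:
drive_tool(moves=[[[0,-4.71,3.28],[0,0,0]],[[0,-4.71,3.28],[0,0,0]],[[0,-4.71,3.28],[0,0,0]],[[0.5,-4.71,3.28],[0,0,0]],[[0.5,-4.71,3.28],[0,0,0]],[[0,0,0],[0.158,0,0]],[[0,0,0],[0.158,0,0]],[[0,0,0],[0.158,0,0]]])

```text
time_s: 47.1
eef_pos: [0.5885, 0.0549, 0.1931]
eef_rot: [-0.467, 0.531, 0.469, 0.529]
contact_force: [0.9, 0.4, 0.4]
width: 0.0289
```

```bash
python3 - <<'E'
from h import *
st,im,d=shot("wrist","w35");print(st["eef_pos"],st["joints"].round(2),st["width"])
seq([(hw(-8,42,-10),down(83.15))])
E
```

```text
[0.58851176 0.05489441 0.19307129] [ 0.05 -0.06  1.62  0.    1.58 -1.4 ] 0.028912130667456033
shift cm [20.32 -0.2  -0.03] turn [-0.0133  0.0006 -0.0035] minrows 3.25
```

View pics/w35.png

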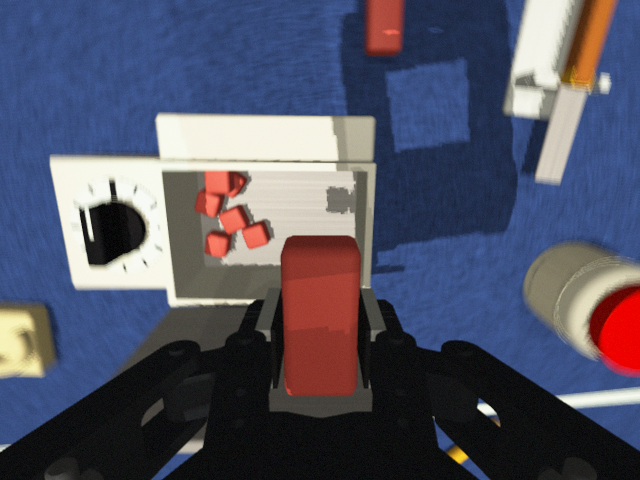

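Call:
drive_tool(moves=[[[5,0,0],[0,0,0]],[[5,-0.1,0],[0,0,0]],[[5,-0.1,0],[-0.013,0,0]],[[2.8,0,0],[0,0,0]],[[1,0,0],[0,0,0]],[[0,0,0],[0,0,0]]])

```text
time_s: 47.9
eef_pos: [0.5907, 0.0544, 0.0082]
eef_rot: [-0.473, 0.526, 0.474, 0.525]
contact_force: [-9.1, -4.2, 16.9]
width: 0.029
```

```bash
python3 - <<'E'
from h import *
st,im,d=shot("wrist","w36");print(st["eef_pos"],st["contact_force"],st["width"])
shot("top","t36",(240,120,420,280),4);shot("scene","s36",(230,80,470,290),3)
E
```

```text
[0.59072649 0.05437205 0.00824068] [-9.14363208 -4.19983754 16.88437761] 0.028966142410822297
```

View pics/w36.png

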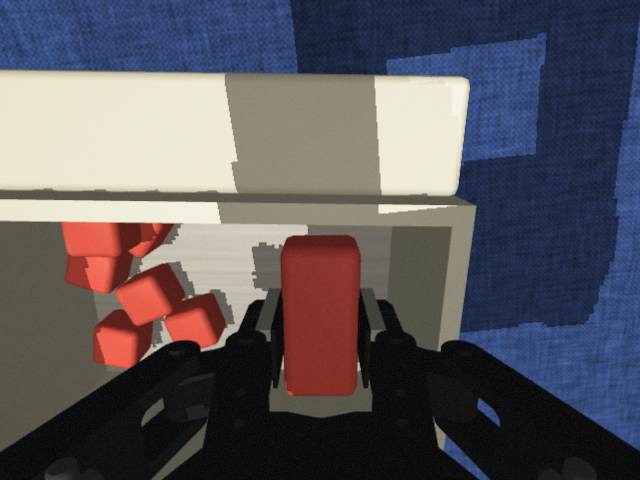

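View pics/s36.png

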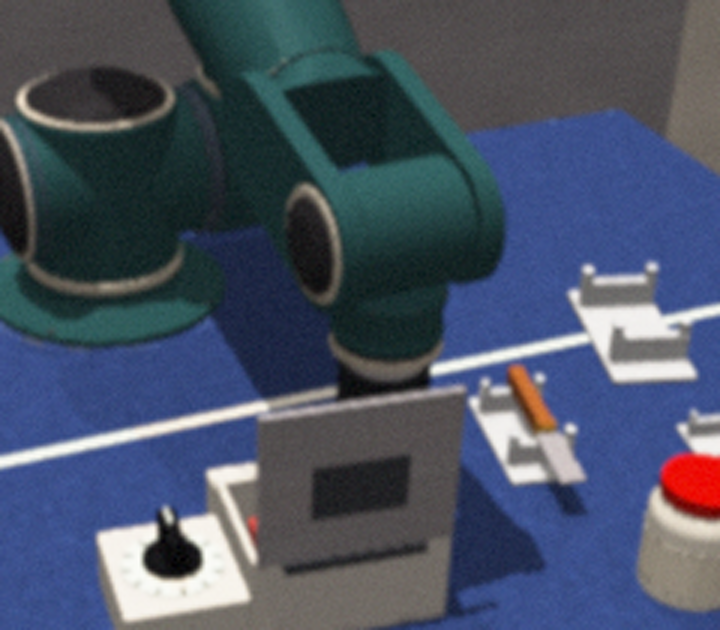

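Call:
drive_tool(moves=[[[-1,0,0],[0,0,0]],[[0,0,-0.8],[0,0,0]],[[0,0,0],[0,0,0]]])

```text
time_s: 48.42
eef_pos: [0.5897, 0.0461, 0.0166]
eef_rot: [-0.472, 0.526, 0.473, 0.526]
contact_force: [0.0, -0.6, -0.7]
width: 0.0286
```

```bash
python3 - <<'E'
from h import *
st=bot.observe();print(st["eef_pos"],st["contact_force"],st["width"])
E
```

```text
[0.58971575 0.04610428 0.01656796] [ 0.01872651 -0.57877594 -0.6833221 ] 0.028580813291610208
```

Call:
drive_tool(moves=[[[0,0,0.6],[0,0,0]],[[0,0,0],[0,0,0]]])

```text
time_s: 48.68
eef_pos: [0.5905, 0.0531, 0.0167]
eef_rot: [-0.472, 0.526, 0.473, 0.526]
contact_force: [-0.4, 0.9, -0.2]
width: 0.029
```

Call:
drive_tool(moves=[[[0,0,0],[0,0,0]],[[0,0,0],[0,0,0]],[[0,0,0],[0,0,0]],[[-3,0,0],[0,0,0]],[[-5,0,0],[0,0,0]],[[-5,0,0],[0,0,0]],[[-5,0,0],[0,0,0]],[[0,0,0],[0,0,0]]], gripper=0.5)

```text
time_s: 49.68
eef_pos: [0.5922, 0.0525, 0.2016]
eef_rot: [-0.473, 0.524, 0.472, 0.528]
contact_force: [0.7, -1.0, -0.0]
width: 0.0426
```

```bash
python3 - <<'E'
from h import *
st,im,d=shot("wrist","w37");print(st["eef_pos"],st["contact_force"],st["width"])
seq([([.4215,.1316,.12],down(84.4))])
E
```

```text
[0.5922353  0.05248861 0.20156719] [ 0.65839428 -1.0074713  -0.02162647] 0.04258194003747983
shift cm [ 7.85 17.76  6.05] turn [-0.0092  0.0015  0.0018] minrows 3.25
```

View pics/w37.png

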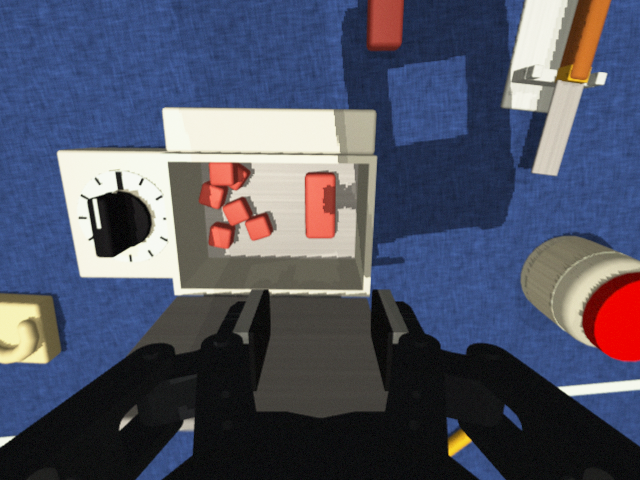

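Call:
drive_tool(moves=[[[0,5,1.7],[0,0,0]],[[0,5,1.7],[0,0,0]],[[3,4,1.4],[0,0,0]],[[4,3.7,1.2],[0,0,0]],[[0,0,0],[0,0,0]]], gripper=0.3)

```text
time_s: 50.35
eef_pos: [0.4178, 0.1313, 0.1231]
eef_rot: [-0.472, 0.527, 0.475, 0.524]
contact_force: [-0.2, -0.1, 1.7]
width: 0.0599
```

```bash
python3 - <<'E'
from h import *
st,im,d=shot("wrist","w38");print(st["eef_pos"],st["joints"].round(2),st["width"]);W=cloud("wrist",d,st);V=~np.isnan(W[...,0])
hv=cv2.cvtColor(im,cv2.COLOR_RGB2HSV);m=(((hv[...,0]<8)|(hv[...,0]>172))&(hv[...,1]>90)&V&(abs(W[...,2]-.022)<.004)&(abs(W[...,0]-.424)<.08)&(abs(W[...,1]-.131)<.08))
r=cv2.minAreaRect((W[m][:,:2]*1000).astype(np.float32));print(m.sum(),r)
a=r[2] if r[1][0]>r[1][1] else r[2]+90
jaw=(a+90)%180;print("long axis",a,jaw)
seq([([r[0][0]/1000,r[0][1]/1000,-.034],down(jaw))])
E
```

```text
[0.41782359 0.13133754 0.1231046 ] [ 0.25 -0.39  2.01  0.    1.53 -1.22] 0.05985435844002661
2825 ((422.0848388671875, 129.3143768310547), (29.348419189453125, 65.20205688476562), 84.58934783935547)
long axis 174.58934783935547 84.58934783935547
shift cm [15.94 -0.3  -0.16] turn [-0.0112  0.0002 -0.0035] minrows 2.55
```

View pics/w38.png

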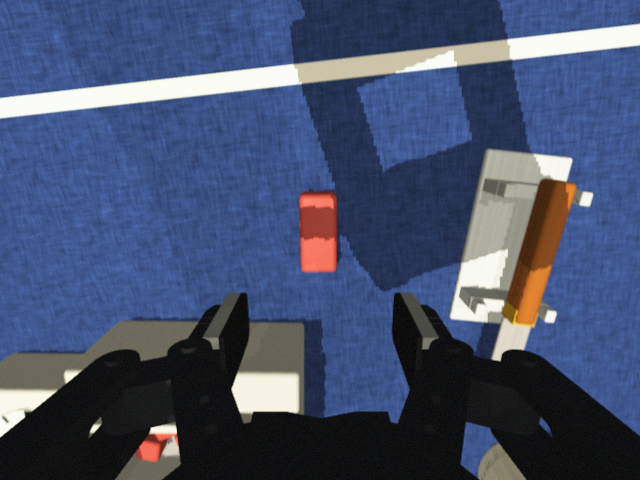

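Call:
drive_tool(moves=[[[5,-0.3,-0.16],[-0.011,0,0]],[[5,0,0],[0,0,0]],[[4,0,0],[0,0,0]],[[1.9,0,0],[0,0,0]],[[0,0,0],[0,0,0]]])

```text
time_s: 51.02
eef_pos: [0.4239, 0.1289, -0.0326]
eef_rot: [-0.474, 0.524, 0.476, 0.523]
contact_force: [0.8, -0.5, 0.2]
width: 0.06
```

Call:
drive_tool(moves=[[[0,0,0],[0,0,0]],[[0,0,0],[0,0,0]],[[0,0,0],[0,0,0]],[[0,0,0],[0,0,0]],[[0,0,0],[0,0,0]]], gripper=1, grip_force=40)

```text
time_s: 51.65
eef_pos: [0.4249, 0.1295, -0.0303]
eef_rot: [-0.475, 0.523, 0.476, 0.524]
contact_force: [-0.1, 0.2, 6.4]
width: 0.0291
```

Call:
drive_tool(moves=[[[-2,0,0],[0,0,0]],[[-5,0,0],[0,0,0]],[[-6,0,0],[0,0,0]],[[-6,0,0],[0,0,0]],[[-4,0,0],[0,0,0]],[[0,0,0],[0,0,0]]])

```text
time_s: 52.4
eef_pos: [0.4251, 0.1293, 0.2022]
eef_rot: [-0.476, 0.522, 0.475, 0.525]
contact_force: [0.5, -0.3, -1.3]
width: 0.029
```

```bash
python3 - <<'E'
from h import *
st=bot.observe();print(st["eef_pos"],st["joints"].round(2),st["width"])
seq([(hw(-8,3,196),down(83.15)),(hw(-8,3,17),down(83.15))])
E
```

```text
[0.42513295 0.12931238 0.20215339] [ 0.24 -0.41  1.9   0.    1.65 -1.24] 0.029025623146909863
shift cm [  0.66 -17.01  -9.78] turn [0.0238 0.003  0.0043] minrows 3.14
shift cm [17.9  0.   0. ] turn [0. 0. 0.] minrows 2.86
```

Call:
drive_tool(moves=[[[0,-4.25,-2.45],[0,0,0]],[[0,-4.25,-2.45],[0,0,0]],[[0,-4.25,-2.45],[0,0,0]],[[0.6,-4.25,-2.43],[0.024,0,0]],[[5,0,0],[0,0,0]],[[6,0,0],[0,0,0]],[[4,0,0],[0,0,0]],[[0,0,0],[0,0,0]]])

```text
time_s: 53.4
eef_pos: [0.5815, 0.0156, 0.0385]
eef_rot: [-0.467, 0.531, 0.471, 0.527]
contact_force: [0.1, 0.7, 0.2]
width: 0.0291
```

```bash
python3 - <<'E'
from h import *
st,im,d=shot("wrist","w39");print(st["eef_pos"],st["contact_force"],st["width"])
seq([(hw(-8,3,19),down(83.15))])
E
```

```text
[0.58153049 0.0156117  0.03851673] [0.12303414 0.66256243 0.23766128] 0.02905583796763078
shift cm [ 2.24 -0.21  0.03] turn [-0.0003  0.0008 -0.0034] minrows 0.36
```

View pics/w39.png

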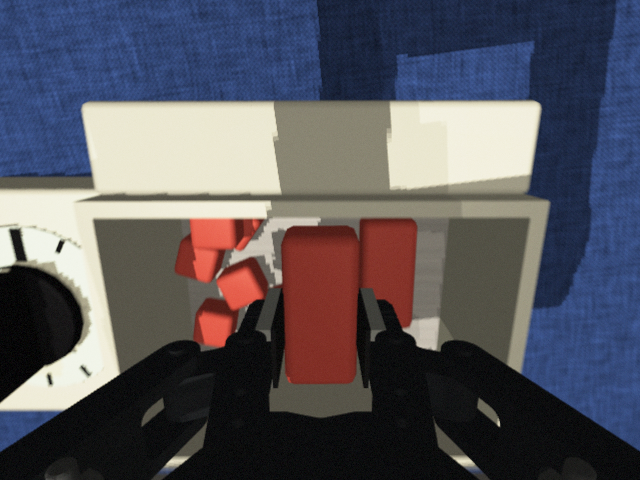

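Call:
drive_tool(moves=[[[1.8,0,0.1],[0,0,0]],[[0,0,0],[0,0,0]]])

```text
time_s: 53.7
eef_pos: [0.5836, 0.0167, 0.0236]
eef_rot: [-0.469, 0.529, 0.47, 0.529]
contact_force: [-0.4, -0.8, -0.3]
width: 0.029
```

Call:
drive_tool(moves=[[[0,0,0],[0,0,0]],[[0,0,0],[0,0,0]],[[0,0,0],[0,0,0]],[[-3,0,0],[0,0,0]],[[-5,0,0],[0,0,0]],[[-6,0,0],[0,0,0]],[[-6,0,0],[0,0,0]],[[0,0,0],[0,0,0]]], gripper=0.5)

```text
time_s: 54.7
eef_pos: [0.5856, 0.0164, 0.2296]
eef_rot: [-0.47, 0.527, 0.468, 0.531]
contact_force: [0.2, -0.5, -0.4]
width: 0.0428
```

```bash
python3 - <<'E'
from h import *
st,im,d=shot("wrist","w40");print(st["eef_pos"],st["contact_force"],st["width"])
st,im,d=shot("top","t40")
W=cloud("top",d);c,s=np.cos(HY),np.sin(HY);q=W-HO;X=(c*q[...,0]+s*q[...,1])*1000;Y=(-s*q[...,0]+c*q[...,1])*1000;Z=W[...,2]*1000
m=(Y>-75)&(Y<75)&(Z>180)&(Z<245)&(X>0);print("lid top",m.sum(),np.percentile(X[m],[2,50,98]),np.percentile(Z[m],[2,50,98]))
m=(abs(Y)<70)&(abs(X)<45);print("well z max",np.nanpercentile(Z[m],[50,95,99]))
E
```

```text
[0.58557969 0.01636659 0.22961775] [ 0.24555774 -0.51387487 -0.44020327] 0.04280495365770861Traceback (most recent call last):
  File "<stdin>", line 5, in <module>
    return _quantile_unchecked(
        a, q, axis, out, overwrite_input, method, keepdims, weights)
    return _ureduce(a,
                    func=_quantile_ureduce_func,
    ...<5 lines>...
                    overwrite_input=overwrite_input,
                    method=method)
    r = func(a, **kwargs)
    result = _quantile(arr,
                       quantiles=q,
    ...<2 lines>...
                       out=out,
                       weights=wgt)
    slices_having_nans = np.isnan(arr[-1, ...])
                                  ~~~^^^^^^^^^
IndexError: index -1 is out of bounds for axis 0 with size 0
```

View pics/w40.png

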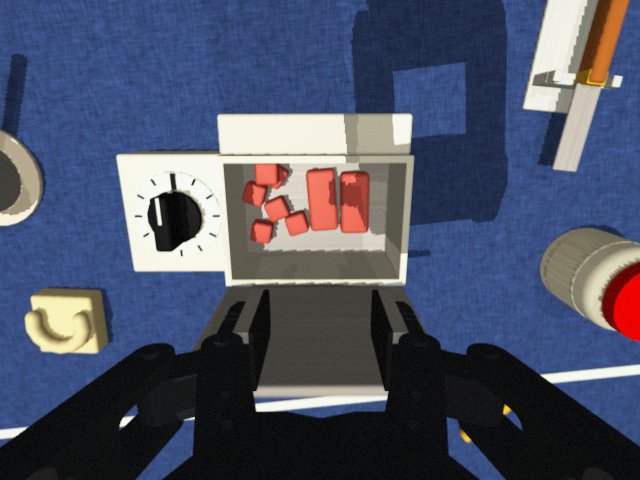

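View pics/t40.png

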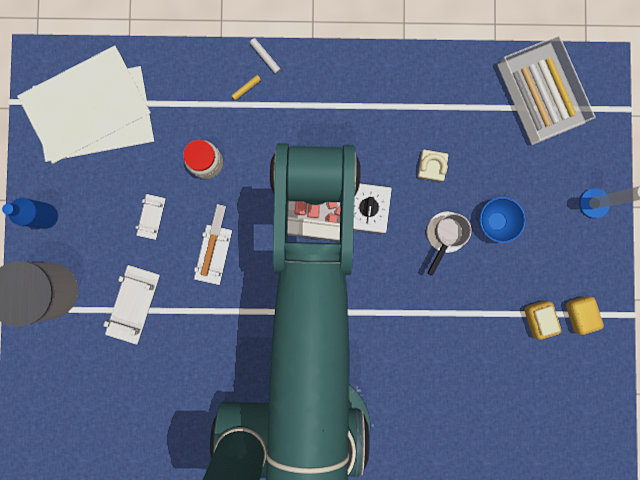

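```bash
cat > shut.py <<'E'
from h import *
D=down(83.15)
def tip(th,rho=100,y=0): return hw(60-rho*np.cos(th)+8*np.sin(th)+11,y,90.5+rho*np.sin(th)+8*np.cos(th)-44)
def go(ths,**k):
    seq([(tip(t,**k),D) for t in ths])
E
python3 - <<'E'
from shut import *
seq([(hw(112,0,250),D),(hw(112,0,146),D),(tip(1.62),D)])
print(ik(hw(112,0,250),D).round(2),ik(hw(112,0,146),D).round(2))
E
```

```text
shift cm [ -2.58 -12.1   -0.35] turn [-0.0004  0.0011 -0.0003] minrows 1.98
shift cm [10.4  0.   0. ] turn [0. 0. 0.] minrows 1.66
shift cm [0.   2.81 0.  ] turn [0. 0. 0.] minrows 0.45
[-0.04  0.17  1.29  0.    1.68  0.08] [-0.04  0.19  1.43  0.    1.52  0.08]
```

Call:
drive_tool(moves=[[[-2.6,0,0],[0,0,0]],[[0,-4,-0.1],[0,0,0]],[[0,-4,-0.1],[0,0,0]],[[0,-4.1,-0.1],[0,0,0]],[[0,0,0],[0,0,0]]], gripper=1)

```text
time_s: 55.42
eef_pos: [0.705, -0.0015, 0.2458]
eef_rot: [-0.467, 0.53, 0.471, 0.528]
contact_force: [-0.3, -0.3, -0.7]
width: -0.0002
```

```bash
python3 - <<'E'
from shut import *
st,im,d=shot("wrist","w41");print(st["eef_pos"],st["width"])
seq([(hw(112,0,146),D)])
shot("scene","s41",(230,60,470,290),3)
E
```

```text
[ 0.70496499 -0.00147999  0.2458006 ] -0.00023692867733534365
shift cm [10.08 -0.05 -0.04] turn [-0.0006  0.0006 -0.0053] minrows 1.61
```

View pics/s41.png

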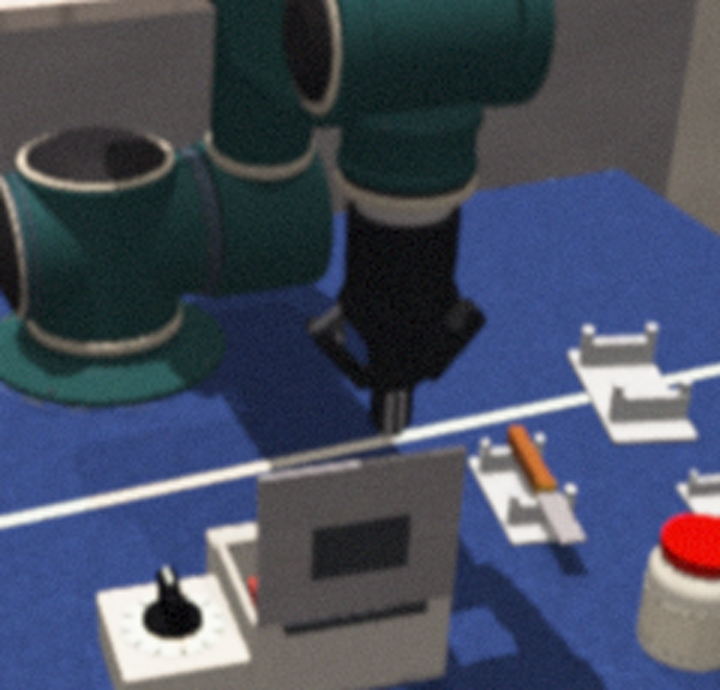

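View pics/w41.png

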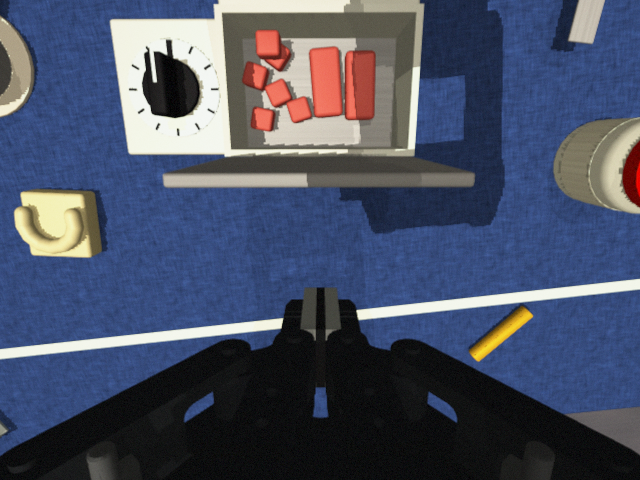

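Call:
drive_tool(moves=[[[4,0,0],[0,0,0]],[[4,0,0],[0,0,0]],[[2,0,0],[0,0,0]],[[0,1.2,0],[0,0,0]],[[0,1.2,0],[0,0,0]],[[0,0,0],[0,0,0]]])

```text
time_s: 56.28
eef_pos: [0.6796, 0.002, 0.152]
eef_rot: [-0.469, 0.528, 0.469, 0.53]
contact_force: [-0.1, 0.3, 0.6]
width: -0.0003
```

```bash
python3 - <<'E'
from shut import *
st=bot.observe();print(st["eef_pos"],st["contact_force"])
go([1.55,1.45,1.35,1.25,1.15,1.05,.95,.85,.75,.65,.55,.45,.35,.25,.15,.05,0])
E
```

```text
[0.67963711 0.00204219 0.15202184] [-0.12390387  0.27125662  0.59588335]
shift cm [ 0.54  1.06 -0.07] turn [-0.0002  0.0012  0.0015] minrows 0.19
shift cm [-0.01  1.    0.  ] turn [0. 0. 0.] minrows 0.16
shift cm [0.09 1.   0.  ] turn [0. 0. 0.] minrows 0.16
shift cm [ 0.19  0.98 -0.  ] turn [0. 0. 0.] minrows 0.16
shift cm [0.29 0.96 0.  ] turn [0. 0. 0.] minrows 0.16
shift cm [ 0.38  0.93 -0.  ] turn [0. 0. 0.] minrows 0.16
shift cm [0.47 0.88 0.  ] turn [0. 0. 0.] minrows 0.16
shift cm [0.56 0.83 0.  ] turn [0. 0. 0.] minrows 0.16
shift cm [ 0.64  0.77 -0.  ] turn [0. 0. 0.] minrows 0.16
shift cm [0.71 0.71 0.  ] turn [0. 0. 0.] minrows 0.16
shift cm [0.78 0.63 0.  ] turn [0. 0. 0.] minrows 0.16
shift cm [ 0.84  0.55 -0.  ] turn [0. 0. 0.] minrows 0.16
shift cm [0.89 0.46 0.  ] turn [0. 0. 0.] minrows 0.16
shift cm [ 0.93  0.37 -0.  ] turn [0. 0. 0.] minrows 0.16
shift cm [0.96 0.28 0.  ] turn [0. 0. 0.] minrows 0.16
shift cm [ 0.99  0.18 -0.  ] turn [0. 0. 0.] minrows 0.16
shift cm [0.5  0.05 0.  ] turn [0. 0. 0.] minrows 0.08
```

Call:
drive_tool(moves=[[[0.5,1.06,-0.07],[0,0,0]],[[0,1,0],[0,0,0]],[[0.1,1,0],[0,0,0]],[[0.19,0.98,0],[0,0,0]],[[0.29,0.96,0],[0,0,0]],[[0.38,0.93,0],[0,0,0]],[[0.47,0.88,0],[0,0,0]],[[0,0,0],[0,0,0]]])

```text
time_s: 57.28
eef_pos: [0.6114, 0.0095, 0.1302]
eef_rot: [-0.468, 0.529, 0.47, 0.529]
contact_force: [0.5, -0.4, -0.6]
width: -0.0001
```

```bash
python3 - <<'E'
from shut import *
st=bot.observe();print(st["eef_pos"],st["contact_force"])
go([.95,.85])
shot("scene","s42",(230,60,470,290),3)
E
```

```text
[0.61144152 0.00951252 0.13015924] [ 0.52074036 -0.38772014 -0.62668705]
shift cm [-0.23 -0.05  0.  ] turn [-0.0002  0.001  -0.0021] minrows 0.04
shift cm [0.56 0.83 0.  ] turn [0. 0. 0.] minrows 0.16
```

View pics/s42.png

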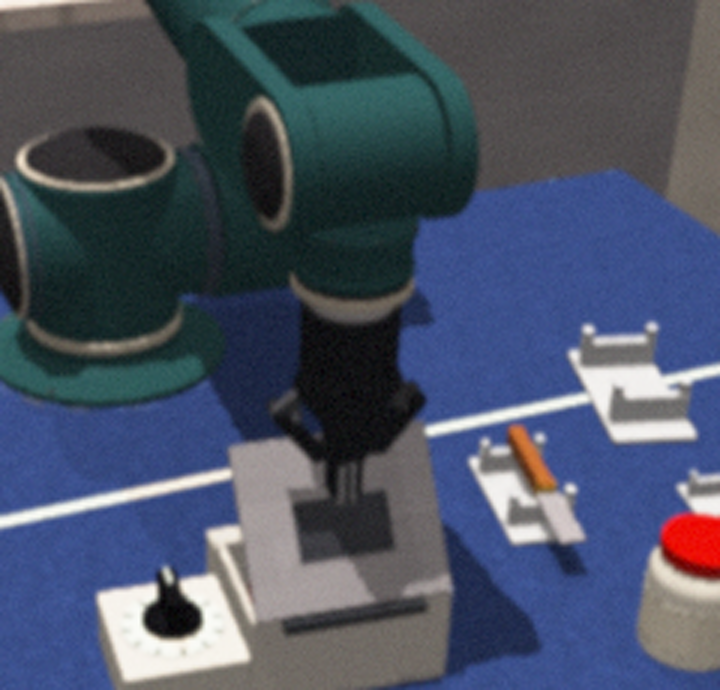

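Call:
drive_tool(moves=[[[0.4,0.8,0],[0,0,0]],[[0.64,0.77,0],[0,0,0]],[[0.71,0.71,0],[0,0,0]],[[0.78,0.63,0],[0,0,0]],[[0.84,0.55,0],[0,0,0]],[[0.89,0.46,0],[0,0,0]],[[0.93,0.37,0],[0,0,0]],[[0,0,0],[0,0,0]]])

```text
time_s: 58.32
eef_pos: [0.5689, 0.0146, 0.0777]
eef_rot: [-0.468, 0.529, 0.47, 0.529]
contact_force: [0.6, -0.6, 0.3]
width: -0.0002
```

```bash
python3 - <<'E'
from shut import *
st=bot.observe();print(st["eef_pos"],st["contact_force"])
go([.15,.05,0])
shot("scene","s43",(230,60,470,290),3)
E
```

```text
[0.56889756 0.01460563 0.07774372] [ 0.5894326  -0.63464998  0.25585848]
shift cm [0.84 0.27 0.  ] turn [-0.0003  0.0009 -0.0028] minrows 0.14
shift cm [ 0.99  0.18 -0.  ] turn [0. 0. 0.] minrows 0.16
shift cm [0.5  0.05 0.  ] turn [0. 0. 0.] minrows 0.08
```

View pics/s43.png

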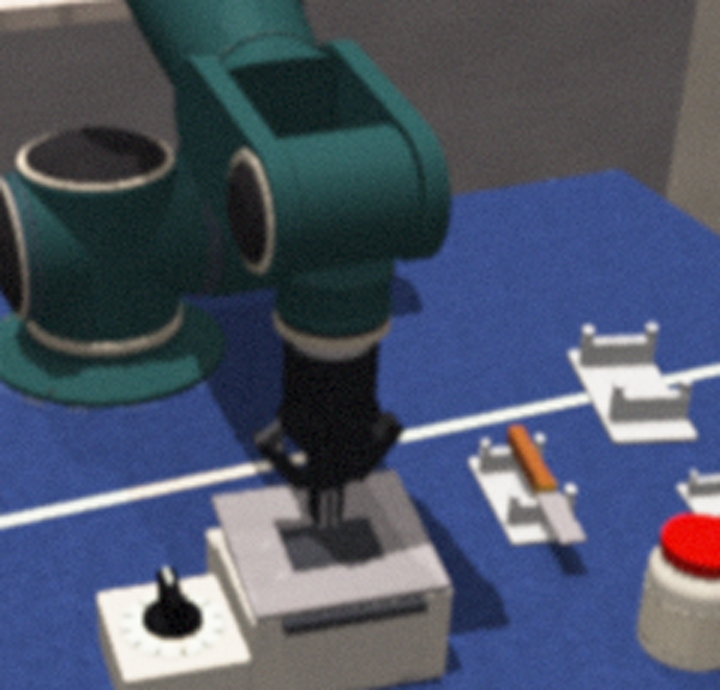

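Call:
drive_tool(moves=[[[0.84,0.27,0],[0,0,0]],[[0.9,0.18,0],[0,0,0]],[[0.4,0.05,0],[0,0,0]],[[0,0,0],[0,0,0]]])

```text
time_s: 58.88
eef_pos: [0.5649, 0.0152, 0.0595]
eef_rot: [-0.469, 0.529, 0.469, 0.529]
contact_force: [-12.3, 0.2, 25.5]
width: 0.0
```

```bash
python3 - <<'E'
from shut import *
st=bot.observe();print(st["eef_pos"],st["contact_force"])
E
```

```text
[0.56494985 0.01515525 0.05949298] [-12.25178789   0.21289239  25.48404656]
```

Call:
drive_tool(moves=[[[-1,0,0],[0,0,0]],[[-4,0,0],[0,0,0]],[[-6,0,0],[0,0,0]],[[-5,0,0],[0,0,0]],[[0,6,0],[0,0,0]],[[0,6,0],[0,0,0]],[[0,5,0],[0,0,0]],[[0,0,0],[0,0,0]]])

```text
time_s: 59.88
eef_pos: [0.3941, 0.0356, 0.2183]
eef_rot: [-0.469, 0.528, 0.469, 0.53]
contact_force: [-0.3, 0.1, 0.5]
width: -0.0002
```

```bash
python3 - <<'E'
from shut import *
st=bot.observe();print(st["eef_pos"],st["joints"].round(2))
stw,im,d=shot("wrist","w44")
def an(W):
    c,s=np.cos(HY),np.sin(HY);q=W-HO;X=(c*q[...,0]+s*q[...,1])*1000;Y=(-s*q[...,0]+c*q[...,1])*1000;Z=W[...,2]*1000
    m=(abs(Y)<75)&(X>-78)&(X<55)&(Z>85)&(Z<125)
    if m.sum()<50: print("few",m.sum());return
    A=np.c_[X[m],np.ones(m.sum())];k=np.linalg.lstsq(A,Z[m],rcond=None)[0];print(m.sum(),"slope",k[0].round(4),"z at lip",(k[1]-82*k[0]).round(1),"z at hinge",(k[1]+60*k[0]).round(1))
an(cloud("wrist",d,stw))
st,im,d=shot("scene","s44",(230,130,470,310),3.2);an(cloud("scene",d))
st,im,d=shot("top","t44");an(cloud("top",d))
E
```

```text
[0.39414958 0.03564486 0.21828693] [ 0.02 -0.53  1.95  0.    1.72 -1.43]
377 slope 0.0125 z at lip 98.3 z at hinge 100.1
1816 slope 0.0011 z at lip 97.7 z at hinge 97.9
3070 slope -0.0031 z at lip 99.4 z at hinge 99.0
```

View pics/s44.png

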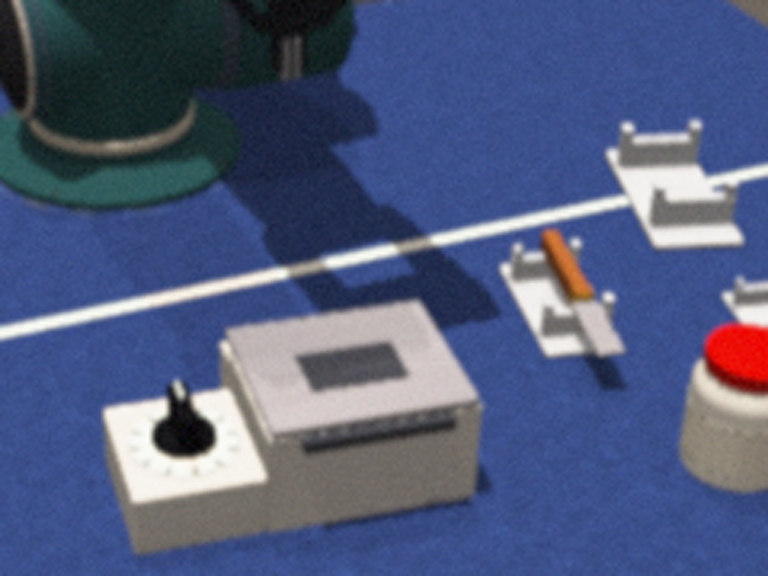

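View pics/w44.png

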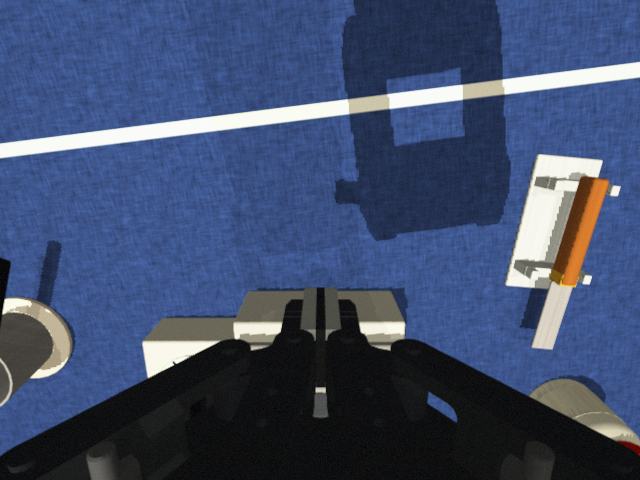

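View pics/t44.png

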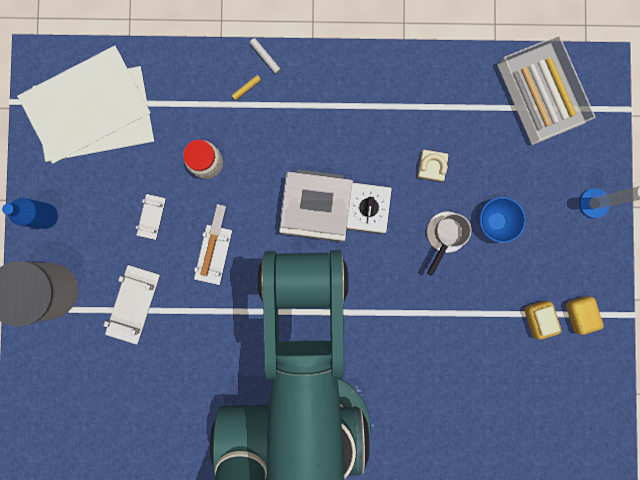

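```bash
python3 - <<'E'
from h import *
b=[]
for _ in range(3):
    st,im,d=shot("top","t45",(335,170,400,240),9);W=cloud("top",d).reshape(-1,3);P=W[(abs(W[:,2]-.096)<.006)&(np.hypot(W[:,0]-.5765,W[:,1]+.1243)<.032)];print(len(P),cv2.minAreaRect((P[:,:2]*1000).astype(np.float32)))
E
```

```text
113 ((576.4657592773438, -123.78822326660156), (16.372634887695312, 49.02239990234375), 83.14871215820312)
110 ((576.481689453125, -123.71757507324219), (15.863056182861328, 49.319583892822266), 82.76275634765625)
115 ((576.6598510742188, -123.47843170166016), (15.917387008666992, 49.64698791503906), 83.0913314819336)
```

View pics/t45.png

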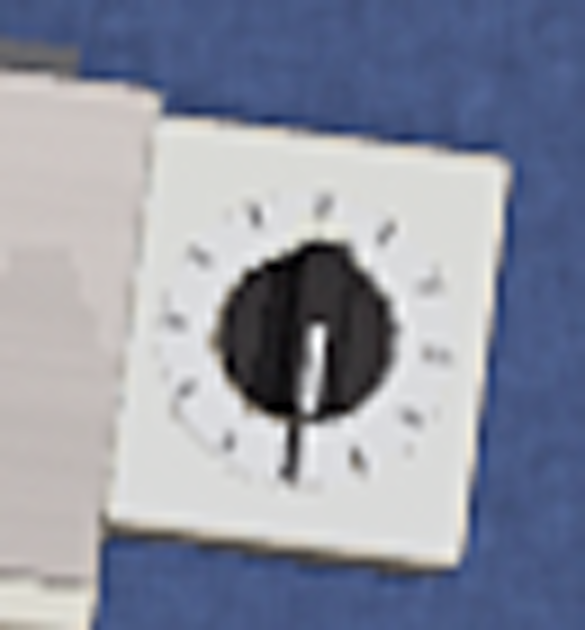

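Dial is on zero, the lid is flat, and everything else is in place. Handing in.

```bash
python3 -c "
from rig import ticket
print(ticket.hand_in())"
```

```text
the job is handed in; nothing more can be done
None
```

The job is done and handed in at about 60 s of robot time. In order:
- turned the dial to zero with the lid shut
- levered the lid open with the spatula blade and laid the spatula back on the middle-sized rest
- poured the cup, stood it empty on its tile, and put in both wax bars (only two were present)
- pushed the lid shut

**Last checks**
- **Lid:** flat. Its top reads 98–99 mm at both lip and hinge in the scene and top cameras, against 98.5 mm expected.
- **Dial:** within about half a degree of zero; the bar is at 82.8–83.1° and the heater at 83.15°.
- **Wax:** all six chunks and both bars were seen in the well just before the lid was shut. One chunk rests on another, well below the rim.
- **Cup:** its rim centre is about 1 mm from the tile's centre. That was measured just after I released it, and it looked unmoved in the last picture.
- **Spatula:** lies between the rest's lips.
- **Bystanders:** the jar, cast and bowl looked unmoved in the last picture.

**What disagreed or went wrong**
- **Fingertips:** they sat about 40–44 mm behind the reported TCP. My first grip on the dial closed in the air above it, so I measured the offset with the cameras and allowed for it after that.
- **Contact while placing the first bar:** something touched the heater or lid with about 19 N before I backed off. I did not establish what.
- **Pressing the lid shut:** this took about 28 N in total.
- **Joint 2:** it reached -0.829 against its limit of -0.83 once, on the way to the cup.

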